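# Build up the amber light shield of a dental curing station and start the lamp

### The job

Get the dental light-curing station ready: stand the stone model upright in the middle of the round curing table, and draw every amber panel up out of the slotted rack and stand them in the shield rail as one closed row without gaps, starting at the fixed end post, with the sliding red-topped end stop pushed up against the last panel. Only when the shield is closed and the model is in place, press the green start button fully and let go. Do not let a panel topple, and leave the resin bottle, the jar and the spatula where they are.

Things in the scene. Friction and masses are not known exactly. Their poses are not given: they have to be found in the camera images.
- rail: fixed aluminium channel rail, 403 mm along its y, base 50 mm wide; origin at bench level on the groove's centre line. Groove along y: 10.4 mm wide, floor 6 mm up, walls straight to 36 mm, flared mouth to 44 mm. Fixed end post (136 mm tall, black top) at the -y end, inner face at y = -180 mm: a closed row has its panel centres at y = -147, -81, -15, 51, 117 mm
- stop (a joint): position (m) of the sliding end stop along the rail: 0 = fully open at the +y end, its face at rail y = +175 mm (355 mm from the post's face); grows as it slides towards the fixed post, up to 0.19; stays where it is left; slides at about 2.5 N
- stop_face (a point): on the stop's face that looks to the fixed post and touches the last panel: on the groove's centre line, 6 mm above the bench
- stop_grip (a point): grip point in the stop's red-topped upright, 122 mm above the bench: upright 14 mm thick across the rail (rail x), 30 mm along it, its top 136.5 mm above the bench; below 52 mm it widens to a grey saddle 54 mm across. The stop's face is 15 mm from this point, towards the post
- rack: white plastic slotted rack fixed on the bench, 226 (its x) x 92 (its y) x 52 mm high; origin at the centre of its underside. Five slots lie across it (along its y) at x = -88, -44, 0, 44, 88 mm, each 11 mm wide, 70 mm long, floor 6 mm and top of the slot walls 51 mm above the origin. Some slots may be empty.
- panel1: flat amber acrylic light-shield panel, 66 mm wide (its y axis), 8 mm thick (its x axis), 130 mm tall (its z axis), 0.1 kg, with a black band round its top 12 mm; origin at the centre of its lower edge. All panels are alike and may stand either way round. Starts upright in a slot of the rack, its lower 45 mm in the slot. None if absent.
- panel2: flat amber acrylic light-shield panel, 66 mm wide (its y axis), 8 mm thick (its x axis), 130 mm tall (its z axis), 0.1 kg, with a black band round its top 12 mm; origin at the centre of its lower edge. All panels are alike and may stand either way round. Starts upright in a slot of the rack, its lower 45 mm in the slot. None if absent.
- panel3: flat amber acrylic light-shield panel, 66 mm wide (its y axis), 8 mm thick (its x axis), 130 mm tall (its z axis), 0.1 kg, with a black band round its top 12 mm; origin at the centre of its lower edge. All panels are alike and may stand either way round. Starts upright in a slot of the rack, its lower 45 mm in the slot. None if absent.
- panel4: flat amber acrylic light-shield panel, 66 mm wide (its y axis), 8 mm thick (its x axis), 130 mm tall (its z axis), 0.1 kg, with a black band round its top 12 mm; origin at the centre of its lower edge. All panels are alike and may stand either way round. Starts upright in a slot of the rack, its lower 45 mm in the slot. None if absent.
- panel5: flat amber acrylic light-shield panel, 66 mm wide (its y axis), 8 mm thick (its x axis), 130 mm tall (its z axis), 0.1 kg, with a black band round its top 12 mm; origin at the centre of its lower edge. All panels are alike and may stand either way round. Starts upright in a slot of the rack, its lower 45 mm in the slot. None if absent.
- model: loose stone dental model on a white plaster base, 0.16 kg more or less: base 56 mm (its x) by 62 mm (its y), 20 mm high, then stone 52 x 56 mm up to 32 mm, teeth up to 42 mm; origin at the centre of its underside. Starts on the bench
- table_centre (a point): centre (red dot) of the top of the fixed round steel curing table, 132 mm across, 20 mm above the bench. Its x points to the cream power box, which begins 110 mm away (85 mm high; lamp head over it, from 115 mm away, up to 270 mm high). The start console (70 x 60 mm, 46 mm high) is 130 mm away in +y
- start_top (a point): centre of the top of the green round start button (32 mm across), which looks up from the console
- start (a joint): press of the start button (m): 0 up, 0.006 fully down; springs back; fully down takes about 4 N
- resin: bystander: amber resin bottle, 44 mm across, 100 mm tall, origin under its centre
- jar: bystander: low white jar, 52 mm across, 50 mm tall, origin under its centre
- spatula: bystander: spatula, 170 mm long, lying on the bench
Not all that is in view belongs to the job. What is shaped like the model but black is not meant.

How it is judged:
By the outcome, as a careful person would: the job done as asked, in the order asked, and still so for the second after the job is handed in, with the robot touching nothing.
Of panel1, panel2, panel3, panel4, panel5 only 3 to 5 are there at a start; the rules pass over those that are not, and their reading is None.
At some moment in a run one of model may be knocked a few centimetres aside while the robot is not near it.
It also fails if it takes over 210 s, if anything falls off the work surface, if the arm or the gripper's body presses on something with over 40 N, if the wrist force passes 120 N, or if a joint passes its speed limit or range.

### The arm

A 7-joint arm with a two-finger parallel gripper is mounted at the origin on the work surface. World frame = base frame: x ahead of the robot, y to its left, z up, the work surface at z = 0. Lengths are in m, angles in degrees, forces in N, time in s.
With the tool pointing down it reaches from about 0.425 to 0.875 m from the base axis. Payload 4.7 kg.
Tool frame: the origin (TCP) lies on the centre line of the jaws, within the pads' length; the fingertips stand 11 mm ahead of it and the grasp point (between the pads) lies 8 mm behind it; z points along the fingers, y is the direction in which the jaws open and shut (so a half turn about z gives the same grasp; the last joint's range is limited). The gripper opens to 87 mm and grips with 3 to 60 N. Pads are 19 mm wide; open, the fingers measure 117 mm over their backs; the gripper's body (75 mm by 190 mm) begins 51 mm behind the grasp point.
Start: joints at [64.234, 18.392, -4.016, 83.108, 1.295, 78.541, -3.26], TCP at [0.291, -0.581, 0.204] pointing down, gripper open.
Joint ranges: [-163.93, 163.93], [-17.29, 119.83], [-79.2, 71.16], [3.27, 140.29], [-89.18, 269.18], [5.43, 117.66], [-154.24, 154.24]. Speed limits (degrees/s): [147.25, 147.25, 180, 180, 180, 180, 180].

### API

Orientations are given as [roll, pitch, yaw] about the fixed x, y, z axes, in that order (R = Rz(yaw) Ry(pitch) Rx(roll)).
In Python, from cell import env gives the robot as it stands.
- The arm moves only by the tool servo_tool, never from a script. Its argument "moves" is text: rows parted by semicolons, each of 7 numbers parted by spaces: the shift along the tool's x, y, z as a fraction of full scale, then the turn, a rotation vector about the tool's x, y, z as a fraction of full scale, then the gripper's target within -1 to 1 (shut at 1, half-way at 0, fully open at -1). A call has 1 to 20 rows; each row shifts and turns the pose as measured when the row begins, along the tool's axes as they then stand; what a row does not reach is not made up. Full scale, the value 1, is 1000 mm for a shift and 0.5 rad for a turn. A row lasts 1/12 s, in which the tool goes at most 41.7 mm and 7.16 degrees, less where a joint would pass 70% of its speed; a pose out of reach is approached as far as the arm can. A call with a number of a shift or a turn outside -1 to 1 is refused whole. A call with a gripper value outside its range is refused whole. The fingers move at their own pace and stop on an object; "squeeze" is the grip in N (left out, the last holds). Time passes only in rows, so rows that do not move let the fingers close. It gives the time, the measured TCP pose, the force and the opening at its end, in the units of the state.
- env.get_obs(): the state, without advancing time (a new reading comes with each control period).
- env.read_camera(name): name is "scene" or "top" or "wrist"; returns a dict with "img" (384x512x3 uint8, red, green, blue), "range_z" (384x512 float32, m along the optical axis (not along the pixel's ray), 0 where there is no reading), "mtx" (3x3 intrinsics, pixels), "T" (4x4, takes a point from camera to world coordinates); the wrist camera has in their place "hand_eye" (4x4, takes a point from camera to tool coordinates, whose origin is the TCP and whose axes are the flange's). Camera axes: x right, y up, looking along -z (the intrinsics and any distortion apply to the point x, -y, -z); pixel columns grow to the right and rows downward; lengths in m; the calibration is good to about 2 mm. A picture is of the moment at which its call begins: read the wrist's pose just before it.
- env.sign_off(): hands the job in, once; it reports no verdict.
The state is a dict: "time_s": time; "qpos": joint angles; "joint_velocities": joint speeds; "effort": joint torques, N m; "tool_pos": TCP position; "tool_rot": TCP orientation; "force": force on the tool from outside, world axes, zero at the start; "wrist_torque": the same for the moment, N m; "grip_width": finger opening in m.
Only numpy, scipy, OpenCV 4.12 (cv2) and the standard library are available. Lean on these libraries where they do the work, as an engineer would, in place of code of your own. Each camera call takes 0.05 s, during which the arm holds its last target.

## Working session

There is one attempt and no reset: what is moved stays moved. The work goes in short steps, Python scripts to look and compute and a tool call to move; the robot and the scene stay as the last step left them, time stands still between calls to the robot, and variables do not carry over. Pictures are saved under pics/ and viewed, and the job is handed in when it is done.

Besides the shell and the picture viewer there is one more tool, called as name(argument=value, ...), one argument or row to a line, values as JSON. servo_tool: Moves the arm, as the interface text tells. Its arguments: {"type":"object","properties":{"moves":{"type":"string"},"squeeze":{"type":"number"}},"required":["moves"]}

```bash
ls; mkdir -p pics; python3 - <<'E'
from cell import env
import cv2,numpy as np
o=env.get_obs();print({k:np.round(v,4) for k,v in o.items()})
for n in("scene","top","wrist"):
    c=env.read_camera(n);np.savez(f"{n}0.npz",**c)
    cv2.imwrite(f"pics/{n}0.png",cv2.resize(c["img"][...,::-1],None,fx=1.5,fy=1.5))
    print(n,c["mtx"],c.get("T",c.get("hand_eye")),[k for k in c])
E
```

```text
pics
{'time_s': np.float64(0.0), 'qpos': array([64.2341, 18.4384, -4.0149, 83.174 ,  1.2955, 78.5407, -3.2612]), 'joint_velocities': array([ 0.0489,  0.0717, -0.0674, -0.0434, -0.0391,  0.1289, -0.0346]), 'effort': array([-2.00000e-04, -4.91294e+01, -4.04000e-01, -3.12527e+01,
       -6.40000e-02,  4.38000e-02,  2.00000e-04]), 'tool_pos': array([ 0.2905, -0.5808,  0.2025]), 'tool_rot': array([-1.798922e+02,  6.400000e-03,  2.657390e+01]), 'force': array([-0.9525, -0.0443,  0.5136]), 'wrist_torque': array([0.014 , 0.0047, 0.002 ]), 'grip_width': np.float64(0.0871)}
scene [[454.42257342   0.         254.61087099]
 [  0.         454.42257342 199.60106943]
 [  0.           0.           1.        ]] [[ 6.41097709e-01 -6.08364423e-01  4.67853029e-01  1.17096014e+00]
 [ 7.67459267e-01  5.08222351e-01 -3.90789349e-01 -5.31658870e-01]
 [-3.10298381e-05  6.09592299e-01  7.92715099e-01  1.08429531e+00]
 [ 0.00000000e+00  0.00000000e+00  0.00000000e+00  1.00000000e+00]] ['img', 'range_z', 'mtx', 'T']
top [[368.06535602   0.         257.6993857 ]
 [  0.         368.06535602 189.9735489 ]
 [  0.           0.           1.        ]] [[ 0.01406185  0.99374978 -0.11074135  0.48189635]
 [-0.99966931  0.01158737 -0.02295675 -0.05641703]
 [-0.02153006  0.11102754  0.99358409  1.23901856]
 [ 0.          0.          0.          1.        ]] ['img', 'range_z', 'mtx', 'T']
wrist [[277.486867     0.         259.22455552]
 [  0.         277.486867   194.12703264]
 [  0.           0.           1.        ]] [[ 2.16698991e-04  9.52046998e-01  3.05951740e-01  8.61265907e-02]
 [ 9.99999957e-01 -2.66726862e-04  1.21710461e-04 -9.97009924e-04]
 [ 1.97479626e-04  3.05951700e-01 -9.52047015e-01 -1.81043222e-01]
 [ 0.00000000e+00  0.00000000e+00  0.00000000e+00  1.00000000e+00]] ['img', 'range_z', 'mtx', 'hand_eye']
```

View pics/scene0.png

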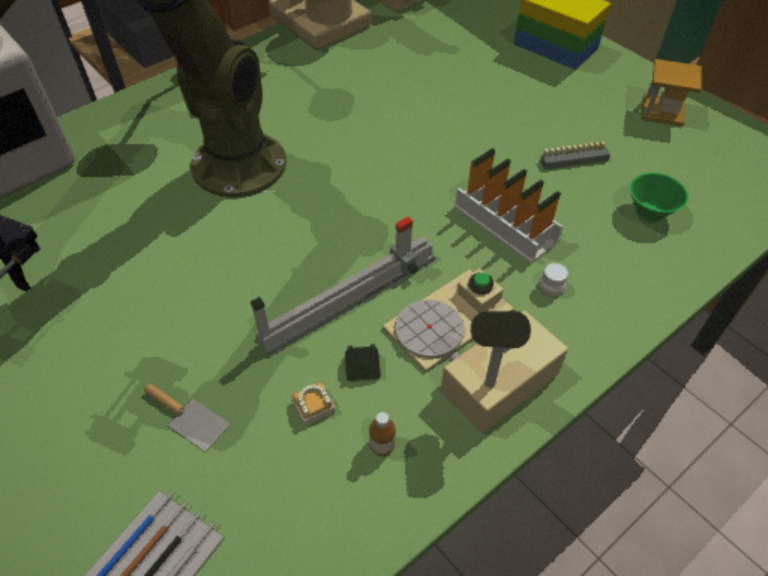

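View pics/top0.png

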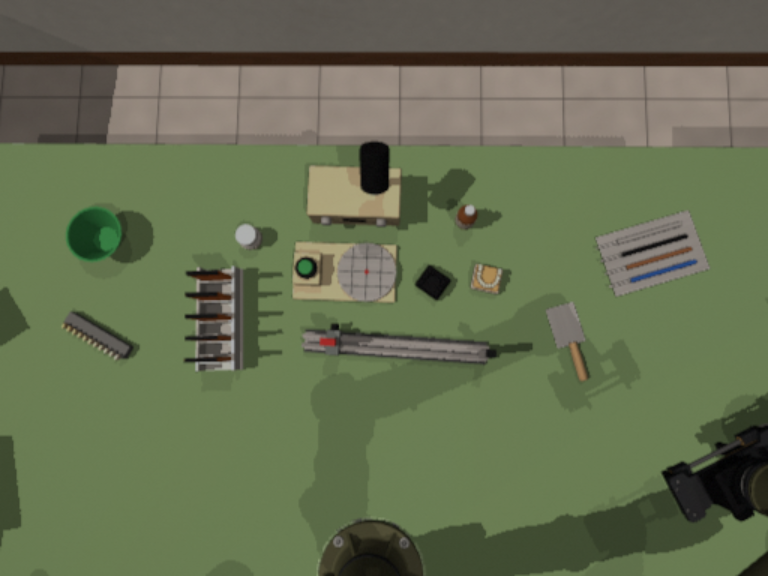

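View pics/wrist0.png

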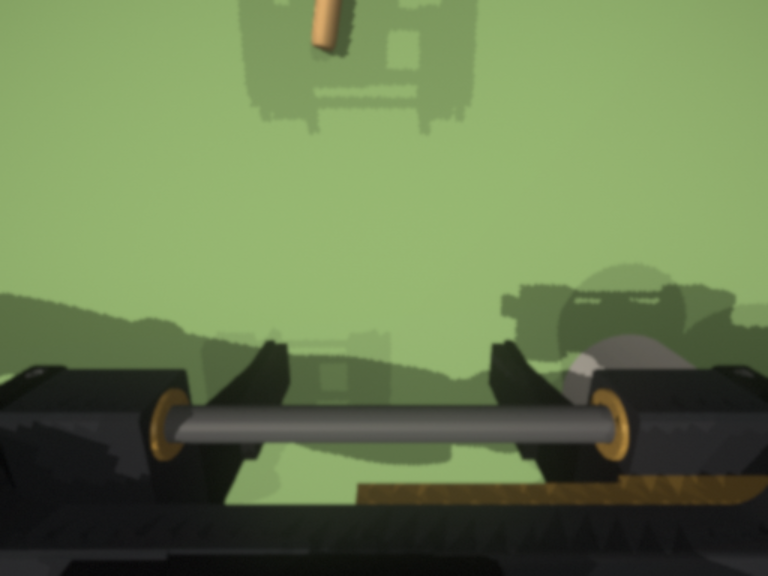

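```bash
cat > h.py <<'E'
import numpy as np,cv2
from scipy.spatial.transform import Rotation as R
def cloud(c,T=None):
    T=c["T"] if T is None else T
    K=c["mtx"];z=c["range_z"].astype(float)
    v,u=np.mgrid[0:z.shape[0],0:z.shape[1]]
    X=np.stack([(u-K[0,2])/K[0,0]*z,-(v-K[1,2])/K[1,1]*z,-z],-1)
    P=X@T[:3,:3].T+T[:3,3]; P[z==0]=np.nan
    return P
def ray(c,u,v,h,T=None):
    T=c["T"] if T is None else T;K=c["mtx"]
    d=T[:3,:3]@np.array([(u-K[0,2])/K[0,0],-(v-K[1,2])/K[1,1],-1]);o=T[:3,3]
    return o+d*(h-o[2])/d[2]
def toolT(o):
    T=np.eye(4);T[:3,:3]=R.from_euler('xyz',o["tool_rot"],degrees=True).as_matrix();T[:3,3]=o["tool_pos"];return T
def proj(c,p,T=None):
    T=c["T"] if T is None else T;K=c["mtx"]
    X=(np.asarray(p)-T[:3,3])@T[:3,:3]
    return np.stack([K[0,0]*X[...,0]/-X[...,2]+K[0,2],K[1,1]*-X[...,1]/-X[...,2]+K[1,2]],-1)
E
python3 - <<'E'
from h import *
for n in("scene","top"):
    c=dict(np.load(f"{n}0.npz"));P=cloud(c);im=c["img"].astype(int)
    hsv=cv2.cvtColor(c["img"],cv2.COLOR_RGB2HSV)
    ok=np.isfinite(P[...,2])
    print(n,"bench z",np.nanmedian(P[...,2]), ok.mean())
    H,S,V=[hsv[...,i].astype(int) for i in range(3)]
    def rep(name,m):
        m=m&ok
        nn,l,st,ce=cv2.connectedComponentsWithStats(m.astype(np.uint8))
        for i in range(1,nn):
            if st[i,4]<12: continue
            q=P[l==i];print(" ",name,ce[i].round(1),st[i,4],"mean",q.mean(0).round(4),"max z",np.percentile(q[:,2],90).round(4),"rng",(np.ptp(q,axis=0)).round(3))
    rep("red",((H<5)|(H>174))&(S>170)&(V>90))
    rep("green",(H>50)&(H<80)&(S>170)&(V>60))
    rep("amber",(H>3)&(H<16)&(S>150)&(V>60))
    rep("black",(V<45)&(P[...,2]>0.02)&(P[...,2]<0.15)&(P[...,0]>.35))
E
```

```text
scene bench z -0.0005368431480541336 0.9961598714192709
  red [269.7 147.5] 26 mean [0.4937 0.0907 0.1361] max z 0.1386 rng [0.015 0.027 0.007]
  green [449.7 138.9] 12 mean [0.7731 0.6129 0.0513] max z 0.0597 rng [0.023 0.05  0.034]
  amber [342.  133.4] 865 mean [0.5551 0.3377 0.0849] max z 0.1137 rng [0.184 0.073 0.088]
  amber [269.  149.5] 62 mean [0.495  0.0871 0.1314] max z 0.1368 rng [0.018 0.032 0.02 ]
  amber [260. 285.] 21 mean [ 0.7845 -0.1916  0.071 ] max z 0.0755 rng [0.013 0.015 0.016]
  amber [ 96.1 367.3] 106 mean [ 0.6804 -0.5991  0.0152] max z 0.0179 rng [0.03  0.084 0.01 ]
  black [322.1 105.2] 37 mean [0.4572 0.3415 0.1317] max z 0.1366 rng [0.008 0.063 0.015]
  black [332.1 112.3] 46 mean [0.5009 0.3412 0.1319] max z 0.1374 rng [0.009 0.062 0.018]
  black [343.  119.3] 45 mean [0.5447 0.3437 0.1326] max z 0.1372 rng [0.007 0.062 0.013]
  black [354.3 126.5] 48 mean [0.5883 0.3469 0.132 ] max z 0.1365 rng [0.008 0.063 0.015]
  black [365.8 133.9] 47 mean [0.6324 0.3488 0.1329] max z 0.1371 rng [0.011 0.059 0.015]
  black [274.7 178.7] 29 mean [0.5286 0.0841 0.033
[... 1293 characters left out ...]
72 mean [ 0.626  -0.1287  0.0341] max z 0.0425 rng [0.068 0.07  0.029]
  black [134.7 181.7] 63 mean [0.6264 0.3456 0.1321] max z 0.1382 rng [0.009 0.066 0.026]
  black [134.9 196. ] 57 mean [0.5825 0.3428 0.1317] max z 0.1391 rng [0.009 0.063 0.031]
  black [134.8 210.2] 53 mean [0.5391 0.3394 0.1357] max z 0.1386 rng [0.007 0.06  0.015]
  black [223.  217.5] 20 mean [0.524  0.0831 0.0394] max z 0.0443 rng [0.01  0.013 0.02 ]
  black [135.1 225. ] 40 mean [0.4946 0.3399 0.1255] max z 0.138 rng [0.007 0.059 0.077]
  black [327. 235.] 35 mean [ 0.473  -0.2381  0.1368] max z 0.1387 rng [0.012 0.018 0.009]
  black [134.3 239.4] 46 mean [0.4517 0.3363 0.1359] max z 0.1382 rng [0.007 0.063 0.011]
```

```bash
python3 - <<'E'
import cv2
import numpy as np
c=np.load("top0.npz")["img"][...,::-1]
cv2.imwrite("pics/topA.png",cv2.resize(c[150:260,110:360],None,fx=3.2,fy=3.2,interpolation=cv2.INTER_CUBIC))
c=np.load("scene0.npz")["img"][...,::-1]
cv2.imwrite("pics/scA.png",cv2.resize(c[90:310,160:390],None,fx=2.7,fy=2.7,interpolation=cv2.INTER_CUBIC))
E
```

```text
(no output)
```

View pics/topA.png

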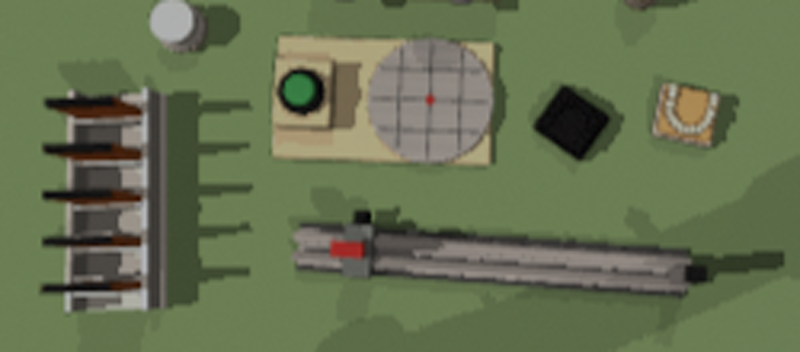

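View pics/scA.png

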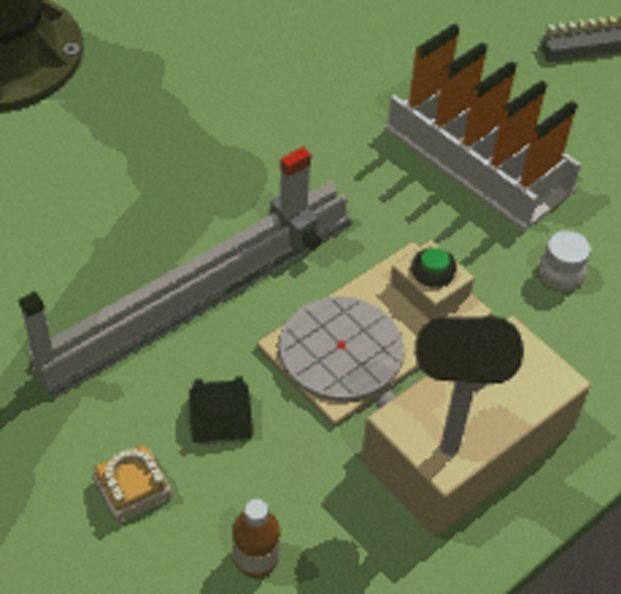

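servo_tool(
  moves="0 0 -0.016 0 0 -0.234 0.3;0 0 -0.016 0 0 -0.234 0.3;0 0 -0.016 0 0 -0.234 0.3;0 0 -0.016 0 0 -0.234 0.3;0 0 -0.016 0 0 -0.234 0.3;0 0 -0.016 0 0 -0.234 0.3;0 0 -0.016 0 0 -0.234 0.3;0 0 -0.016 0 0 -0.234 0.3;0 0 -0.016 0 0 -0.234 0.3;0 0 0 0 0 0 0.3",
  squeeze=15,
)

```text
time_s: 0.98
tool_pos: [0.2893, -0.5787, 0.3459]
tool_rot: [-179.6, -0.8, 89.9]
force: [-0.1, -0.3, 0.1]
grip_width: 0.0326
```

servo_tool(
  moves="0.038 0.013 0 0 0 0.02 0.3;0.038 0.013 0 0 0 0.02 0.3;0.038 0.013 0 0 0 0.02 0.3;0.038 0.013 0 0 0 0.02 0.3;0.038 0.013 0 0 0 0.02 0.3;0.038 0.013 0 0 0 0 0.3;0.038 0.013 0 0 0 0 0.3;0.038 0.013 0 0 0 0 0.3;0.038 0.013 0 0 0 0 0.3;0.038 0.013 0 0 0 0 0.3;0.038 0.013 0 0 0 0 0.3;0.038 0.013 0 0 0 0 0.3;0.02 0.008 0 0 0 0 0.3;0 0 0 0 0 0 0.3",
)

```text
time_s: 2.15
tool_pos: [0.4846, -0.0959, 0.3314]
tool_rot: [-178.6, -1.2, 83.3]
force: [0.1, 0.2, -0.2]
grip_width: 0.0305
```

```bash
cat > shot.py <<'E'
import sys
from cell import env
from h import *
n=sys.argv[1]
o=env.get_obs();c=env.read_camera("wrist");c["T"]=toolT(o)@c["hand_eye"]
np.savez(f"{n}.npz",**c)
cv2.imwrite(f"pics/{n}.png",cv2.resize(c["img"][...,::-1],None,fx=1.5,fy=1.5))
print({k:np.round(v,4) for k,v in o.items() if k in("time_s","tool_pos","tool_rot","force","grip_width","qpos")})
E
python3 shot.py w1
```

```text
{'time_s': np.float64(2.15), 'qpos': array([ 4.46144e+01, -7.74000e-02, -3.52061e+01,  8.98914e+01,
       -1.21060e+00,  9.16279e+01,  2.73260e+00]), 'tool_pos': array([ 0.4846, -0.0959,  0.3314]), 'tool_rot': array([-178.6011,   -1.2341,   83.3277]), 'force': array([ 0.0999,  0.1643, -0.1755]), 'grip_width': np.float64(0.0305)}
```

View pics/w1.png

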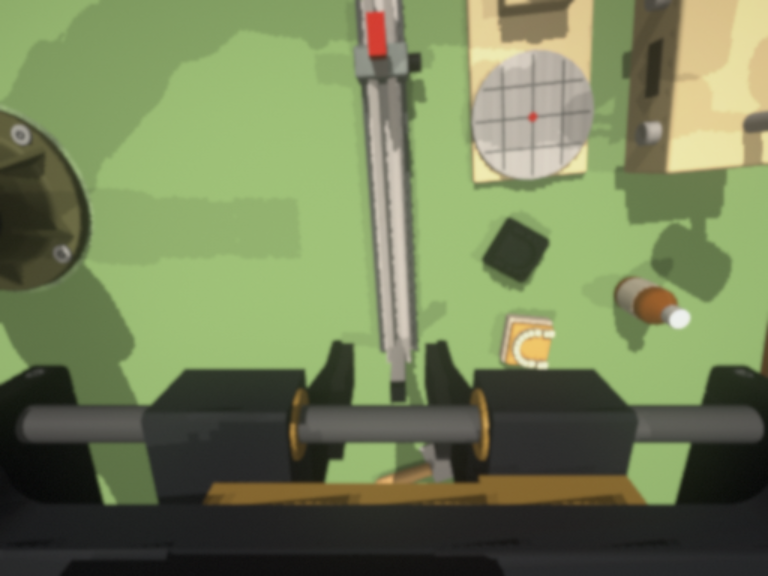

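```bash
cat > rail.py <<'E'
from h import *
import sys
for f in sys.argv[1:]:
    c=dict(np.load(f));P=cloud(c);q=P.reshape(-1,3);q=q[np.isfinite(q[:,2])]
    m=(abs(q[:,0]-.482)<.06)&(q[:,1]>-.27)&(q[:,1]<.12)
    q=q[m]
    print(f,"bench",np.median(q[abs(q[:,2])<.008][:,2]))
    xs=[]
    for y in np.arange(-.22,.1,.04):
        s=q[abs(q[:,1]-y)<.01]
        w=s[(s[:,2]>.034)&(s[:,2]<.056)]; b=s[(s[:,2]>.003)&(s[:,2]<.02)]
        if len(w)<8: continue
        h=np.histogram(w[:,0],bins=np.arange(.44,.53,.003))[0]
        print(round(y,3),"wall",w[:,0].min().round(4),w[:,0].max().round(4),((w[:,0].min()+w[:,0].max())/2).round(4),"z",np.median(w[:,2]).round(4),h)
E
python3 rail.py w1.npz top0.npz scene0.npz
```

```text
w1.npz bench 0.0002894329424544817
-0.22 wall 0.4602 0.4893 0.4748 z 0.0419 [ 0  0  0  0  0  0  5 16 19 20  8 11  5 20 18 15  8  0  0  0  0  0  0  0
  0  0  0  0  0  0]
-0.18 wall 0.4619 0.4914 0.4766 z 0.0413 [ 0  0  0  0  0  0  0 12 18 19 11  0  0  2 17 17 17  3  0  0  0  0  0  0
  0  0  0  0  0  0]
-0.14 wall 0.4644 0.4935 0.479 z 0.0412 [ 0  0  0  0  0  0  0  0 15 21 19  7  0  0  5 19 17 17  0  0  0  0  0  0
  0  0  0  0  0  0]
-0.1 wall 0.4664 0.4957 0.481 z 0.0414 [ 0  0  0  0  0  0  0  0  3 22 22 18  3  0  0  7 21 22 12  0  0  0  0  0
  0  0  0  0  0  0]
-0.06 wall 0.4691 0.4982 0.4836 z 0.0415 [ 0  0  0  0  0  0  0  0  0  8 22 22 18  0  0  0 15 22 23  7  0  0  0  0
  0  0  0  0  0  0]
-0.02 wall 0.4707 0.5008 0.4857 z 0.0412 [ 0  0  0  0  0  0  0  0  0  0 16 24 22 13  0  0  3 21 23 25  5  0  0  0
  0  0  0  0  0  0]
0.02 wall 0.4733 0.5028 0.488 z 0.0415 [ 0  0  0  0  0  0  0  0  0  0  0 22 26 26  9  0  0  6 25 24 24  0  0  0
  0  0  0  0  0  0]
0.06 wall 0.4755 0.5047 0.4901 z 0.0411 [ 0  0  0  0  0  0  0  0  0  0  0  3 28 28 28  2  0  0 17 26 26 16  0  0
  0  0  0  0  0  0]
[... 1131 characters left out ...]
  0  0
  0  0  0  0  0  0]
-0.14 wall 0.4628 0.4947 0.4788 z 0.0394 [ 0  0  0  0  0  0  0  1  4 11  9  3  0  0  0  2  4  7  2  0  0  0  0  0
  0  0  0  0  0  0]
-0.1 wall 0.4656 0.4966 0.4811 z 0.0399 [0 0 0 0 0 0 0 0 1 6 9 7 8 0 0 1 3 8 5 0 0 0 0 0 0 0 0 0 0 0]
-0.06 wall 0.4675 0.4989 0.4832 z 0.0393 [0 0 0 0 0 0 0 0 0 2 9 7 9 1 0 0 3 2 5 5 0 0 0 0 0 0 0 0 0 0]
-0.02 wall 0.4695 0.5015 0.4855 z 0.0393 [0 0 0 0 0 0 0 0 0 1 3 8 7 6 2 0 0 2 3 6 3 0 0 0 0 0 0 0 0 0]
0.02 wall 0.4742 0.5038 0.489 z 0.0388 [ 0  0  0  0  0  0  0  0  0  0  0  3 13  5  3  1  0  0  3  3  8  2  0  0
  0  0  0  0  0  0]
0.06 wall 0.4743 0.5056 0.49 z 0.0374 [0 0 0 0 0 0 0 0 0 0 0 2 5 6 7 3 0 0 2 1 6 6 0 0 0 0 0 0 0 0]
```

```bash
python3 - <<'E'
from h import *
a=np.deg2rad(-3.13);ux=np.array([np.cos(a),np.sin(a)]);uy=np.array([-np.sin(a),np.cos(a)])
O=np.array([.4869-.0548*.0765,-.0765])
for f in("w1","top0","scene0"):
    c=dict(np.load(f+".npz"));P=cloud(c);q=P.reshape(-1,3);q=q[np.isfinite(q[:,2])]
    l=(q[:,:2]-O)@np.stack([ux,uy],1)
    for nm,y0,y1 in(("post",-.23,-.15),("stop",.14,.23)):
        m=(abs(l[:,0])<.03)&(l[:,1]>y0)&(l[:,1]<y1)
        t=m&(q[:,2]>.13)&(q[:,2]<.142)
        if t.sum()>3: print(f,nm,"top x",l[t,0].min().round(4),l[t,0].max().round(4),"y",l[t,1].min().round(4),l[t,1].max().round(4),t.sum(),"z",np.median(q[t,2]).round(4))
    m=(abs(l[:,0])<.015)&(l[:,1]>-.22)&(l[:,1]<.22)&(q[:,2]>.03)&(q[:,2]<.05)
    print(f,"rail ends",l[m,1].min().round(4),l[m,1].max().round(4))
    hsv=cv2.cvtColor(c["img"],cv2.COLOR_RGB2HSV).astype(int)
    m=((hsv[...,0]<8)|(hsv[...,0]>172))&(hsv[...,1]>120)&(np.hypot(P[...,0]-.64,P[...,1]-.04)<.06)
    vv,uu=np.nonzero(m)
    if len(uu): print(f,"dot",len(uu),ray(c,uu.mean(),vv.mean(),.02).round(4))
    m=(np.hypot(P[...,0]-.64,P[...,1]-.04)<.09)&(abs(P[...,2]-.02)<.003)
    # table disc by fit of greyish points
    m&=(hsv[...,1]<70)
    if m.sum()>50:
        pts=P[m][:,:2].astype(np.float32);(cx,cy),r=cv2.minEnclosingCircle(pts);print(f,"table mean",pts.mean(0).round(4),cx.__round__(4),cy.__round__(4),round(r,4))
E
```

```text
w1 post top x -0.0085 0.0073 y -0.1686 -0.15 136 z 0.1362
w1 stop top x -0.0073 0.0073 y 0.1502 0.1815 369 z 0.1367
w1 rail ends -0.1694 0.22
w1 dot 20 [0.6491 0.0214 0.02  ]
w1 table mean [0.6494 0.0229] 0.6494 0.021 0.0662
top0 post top x -0.0074 0.0079 y -0.1713 -0.1526 39 z 0.1369
top0 stop top x -0.0065 0.0074 y 0.1487 0.1783 50 z 0.1366
top0 rail ends -0.1711 0.2195
top0 dot 6 [0.648  0.0186 0.02  ]
top0 table mean [0.6489 0.0185] 0.6423 0.0321 0.0801
scene0 post top x -0.0104 0.0091 y -0.169 -0.1507 46 z 0.135
scene0 stop top x -0.0075 0.0105 y 0.1496 0.182 52 z 0.1352
scene0 rail ends -0.1696 0.2196
scene0 dot 7 [0.6497 0.0211 0.02  ]
scene0 table mean [0.6511 0.0188] 0.6501 0.0196 0.0676
```

```bash
python3 - <<'E'
from h import *
a=np.deg2rad(-3.13);ux=np.array([np.cos(a),np.sin(a)]);uy=np.array([-np.sin(a),np.cos(a)])
O=np.array([.4869-.0548*.0765,-.0765])
for f in("w1","top0","scene0"):
    c=dict(np.load(f+".npz"));P=cloud(c);q=P.reshape(-1,3);q=q[np.isfinite(q[:,2])]
    l=(q[:,:2]-O)@np.stack([ux,uy],1)
    m=(abs(l[:,0])<.03)&(l[:,1]>-.25)&(l[:,1]<.26)
    for z0,z1 in((.128,.145),(.036,.05),(.004,.02)):
        t=m&(q[:,2]>z0)&(q[:,2]<z1)
        print(f,z0,np.histogram(l[t,1],bins=np.arange(-.25,.27,.02))[0], l[t,1].min().round(4),l[t,1].max().round(4))
        if z0>.1:
            for s in(l[:,1]<0,l[:,1]>0): print("   ",l[t&s,1].min().round(4),l[t&s,1].max().round(4))
E
```

```text
w1 0.128 [  0   0   0   0 140   1   0   0   0   0   0   0   0   0   0   0   0   0
   0   0 238 135   0   0   0] -0.1686 0.1815
    -0.1686 -0.1499
    0.1502 0.1815
w1 0.036 [  0   0   0   0  94 108 105 111 113 115 116 126 133 138 141 151 151 156
 167 174  90  49 111 109   0] -0.1694 0.223
w1 0.004 [  0   0   0   0 103 139 144 156 149 165 159 174 168 181 185 199 197 209
 211 227  37   0 155 201  37] -0.1683 0.2333
top0 0.128 [ 0  0  0  5 34  0  0  0  0  0  0  0  0  0  0  0  0  0  0  4 35 15  0  0
  0] -0.1713 0.1783
    -0.1713 -0.1526
    0.1486 0.1783
top0 0.036 [ 0  0  0  3 24 38 33 33 37 34 35 36 34 35 33 35 34 33 31 39 16 19 31 35
  1] -0.1711 0.2305
top0 0.004 [ 6  5  5  7 39 55 52 46 50 50 46 50 53 51 51 50 52 52 49 52  0 10 48 54
  7] -0.2473 0.2565
scene0 0.128 [ 0  0  0  0 50  0  0  0  0  0  0  0  0  0  0  0  0  0  0  2 36 19  0  0
  0] -0.169 0.182
    -0.169 -0.1507
    0.1496 0.182
scene0 0.036 [ 0  0  0  0 35 35 38 41 33 38 35 33 39 38 31 34 35 33 30 34 53 18 24 26
  8] -0.1696 0.2342
scene0 0.004 [ 2  3  1  1 61 44 46 45 46 46 43 38 34 37 40 34 37 39 35 34 19  1 32 35
  6] -0.239 0.2536
```

```bash
cat > to.py <<'E'
import sys
from cell import env
from h import *
x,y,z,yaw=map(float,sys.argv[1:5])
o=env.get_obs();T=toolT(o)
G=R.from_euler('xyz',[180,0,yaw],degrees=True).as_matrix()
rv=R.from_matrix(T[:3,:3].T@G).as_rotvec()/.5
d=np.array([x,y,z])-T[:3,3]
print("t",o["time_s"].round(2),"pos",T[:3,3].round(4),"rot",o["tool_rot"].round(2),"F",o["force"].round(1),"w",o["grip_width"].round(4))
print("shift now-frame",(T[:3,:3].T@d).round(4),"shift goal-frame",(G.T@d).round(4),"turn",rv.round(3))
E
python3 to.py .4918 .0893 .25 86.87
```

```text
Traceback (most recent call last):
  File "to.py", line 9, in <module>
    print("t",o["time_s"].round(2),"pos",T[:3,3].round(4),"rot",o["tool_rot"].round(2),"F",o["force"].round(1),"w",o["grip_width"].round(4))
              ^^^^^^^^^^^^^^^^^
AttributeError: 'float' object has no attribute 'round'
```

```bash
sed -i 's/o\["time_s"\].round(2)/round(float(o["time_s"]),2)/; s/o\["grip_width"\].round(4)/round(float(o["grip_width"]),4)/; s/o\["tool_rot"\].round/np.array(o["tool_rot"]).round/; s/o\["force"\].round/np.array(o["force"]).round/' to.py
python3 to.py .4918 .0893 .25 86.87
```

```text
t 2.2 pos [ 0.4837 -0.0977  0.3312] rot [-178.55   -1.19   83.26] F [-0.1  0.7  0.3] w 0.0306
shift now-frame [ 0.1849 -0.0118  0.0854] shift goal-frame [ 0.1871 -0.0021  0.0812] turn [-0.049 -0.043 -0.126]
```

servo_tool(
  moves="0 0 0 -0.049 -0.043 -0.126 0.3;0.033 0 0 0 0 0 0.3;0.033 0 0 0 0 0 0.3;0.033 0 0 0 0 0 0.3;0.033 0 0.015 0 0 0 0.3;0.033 0 0.03 0 0 0 0.3;0.022 0 0.04 0 0 0 0.3;0 0 0 0 0 0 0.3",
)

```text
time_s: 2.87
tool_pos: [0.4944, 0.0762, 0.2405]
tool_rot: [-179.9, 0.3, 84.4]
force: [-1.8, -0.2, -0.6]
grip_width: 0.0303
```

```bash
python3 to.py .4918 .0893 .117 86.87
```

```text
t 2.87 pos [0.4944 0.0762 0.2405] rot [-179.9     0.34   84.42] F [-1.8 -0.2 -0.6] w 0.0303
shift now-frame [ 0.0135 -0.0036  0.1234] shift goal-frame [ 0.013  -0.0033  0.1235] turn [-0.004  0.012 -0.085]
```

servo_tool(
  moves="0.013 -0.003 0.01 0 0.01 -0.09 0.3;0 0 0.035 0 0 -0.02 0.3;0 0 0.035 0 0 0 0.3;0 0 0.02 0 0 0 0.3;0 0 0.01 0 0 0 0.3;0 0 0.005 0 0 0 0.3;0 0 0 0 0 0 0.3",
)

```text
time_s: 3.45
tool_pos: [0.4934, 0.0752, 0.1199]
tool_rot: [-179.9, 0.5, 86.2]
force: [1.0, -1.0, 0.5]
grip_width: 0.0304
```

```bash
python3 to.py .4918 .0893 .117 86.87
```

```text
t 3.45 pos [0.4934 0.0752 0.1199] rot [-179.86    0.45   86.19] F [ 1.  -1.   0.5] w 0.0304
shift now-frame [ 0.014  -0.0026  0.0028] shift goal-frame [ 0.014  -0.0024  0.0029] turn [-0.005  0.016 -0.024]
```

servo_tool(
  moves="0.014 -0.002 0.003 0 0.016 -0.024 0.3;0.003 0 0 0 0 0 0.3;0 0 0 0 0 0 0.3;0 0 0 0 0 0 1;0 0 0 0 0 0 1;0 0 0 0 0 0 1;0 0 0 0 0 0 1",
  squeeze=20,
)

```text
time_s: 4.03
tool_pos: [0.4973, 0.0934, 0.1225]
tool_rot: [179.6, -0.1, 86.7]
force: [0.5, -0.2, -0.6]
grip_width: 0.0113
```

```bash
python3 to.py .4918 .0893 .117 86.87
```

```text
t 4.03 pos [0.4973 0.0934 0.1225] rot [ 1.7957e+02 -6.0000e-02  8.6730e+01] F [ 0.5 -0.2 -0.6] w 0.0113
shift now-frame [-0.0044 -0.0053  0.0055] shift goal-frame [-0.0044 -0.0053  0.0055] turn [ 0.015 -0.002 -0.005]
```

```bash
python3 shot.py w2
```

```text
{'time_s': np.float64(4.0333), 'qpos': array([ 31.6178,   7.5099, -47.8763, 108.2549,   6.16  ,  66.3873,
       -21.7198]), 'tool_pos': array([0.4973, 0.0934, 0.1225]), 'tool_rot': array([ 1.795728e+02, -6.500000e-02,  8.672710e+01]), 'force': array([ 0.4611, -0.2359, -0.5876]), 'grip_width': np.float64(0.0113)}
```

View pics/w2.png

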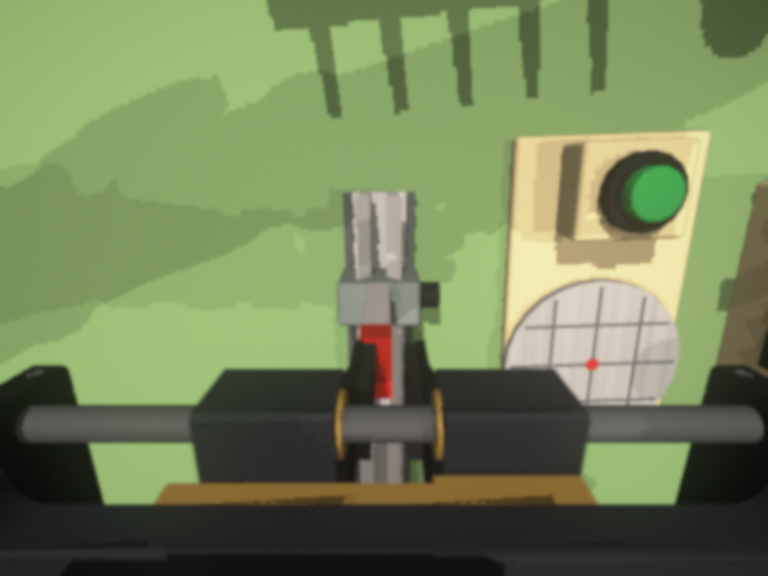

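```bash
python3 - <<'E'
from h import *
c=dict(np.load("w2.npz"));P=cloud(c)
hsv=cv2.cvtColor(c["img"],cv2.COLOR_RGB2HSV).astype(int)
m=((hsv[...,0]<8)|(hsv[...,0]>172))&(hsv[...,1]>150)
vv,uu=np.nonzero(m);k=vv<270;k&=vv>200
q=P[vv,uu][k];print(len(q),np.nanmedian(q,0),np.nanpercentile(q,2,axis=0),np.nanpercentile(q,98,axis=0))
v=225
for u in range(225,295,3): print(u,P[v,u].round(3),c["img"][v,u])
E
python3 to.py .4918 .0893 .117 86.87
```

```text
658 [0.49442928 0.09672465 0.13614077] [0.48666191 0.02183456 0.02026448] [0.64942722 0.10538832 0.15558411]
225 [ 0.455  0.046 -0.001] [148 179 113]
228 [0.459 0.046 0.001] [147 178 112]
231 [ 0.462  0.045 -0.001] [132 154 105]
234 [0.468 0.05  0.011] [92 93 85]
237 [0.47  0.048 0.006] [103  92  82]
240 [0.486 0.105 0.137] [159  68  57]
243 [0.488 0.105 0.137] [166  50  37]
246 [0.49  0.105 0.136] [168  51  38]
249 [0.492 0.105 0.136] [168  50  38]
252 [0.494 0.105 0.137] [168  49  38]
255 [0.496 0.105 0.136] [169  50  39]
258 [0.498 0.104 0.136] [168  50  39]
261 [0.499 0.062 0.041] [152 104  94]
264 [0.502 0.062 0.043] [139 132 123]
267 [nan nan nan] [128 122 114]
270 [0.509 0.048 0.011] [74 73 66]
273 [0.512 0.048 0.011] [62 64 55]
276 [ 0.516  0.042 -0.   ] [80 94 62]
279 [ 0.52   0.042 -0.   ] [80 94 61]
282 [ 0.523  0.042 -0.   ] [116 139  88]
285 [0.527 0.042 0.   ] [160 193 120]
288 [0.53  0.042 0.   ] [161 195 122]
291 [0.534 0.041 0.   ] [161 194 122]
294 [ 0.538  0.041 -0.001] [161 195 122]
t 4.08 pos [0.4974 0.0934 0.1225] rot [ 1.7957e+02 -6.0000e-02  8.6730e+01] F [-0.7  0.6  1. ] w 0.0077
shift now-frame [-0.0044 -0.0053  0.0055] shift goal-frame [-0.0044 -0.0053  0.0055] turn [ 0.015 -0.002 -0.005]
```

```bash
python3 shot.py w3; python3 - <<'E'
import cv2
c=cv2.imread("pics/w3.png");cv2.imwrite("pics/w3c.png",cv2.resize(c[260:500,280:500],None,fx=3,fy=2.5,interpolation=cv2.INTER_CUBIC))
E
```

```text
{'time_s': np.float64(4.0833), 'qpos': array([ 31.6157,   7.5083, -47.8776, 108.2538,   6.1615,  66.3852,
       -21.7196]), 'tool_pos': array([0.4974, 0.0934, 0.1225]), 'tool_rot': array([ 1.795678e+02, -6.430000e-02,  8.673110e+01]), 'force': array([-0.7231,  0.6328,  1.0306]), 'grip_width': np.float64(0.0077)}
```

View pics/w3c.png

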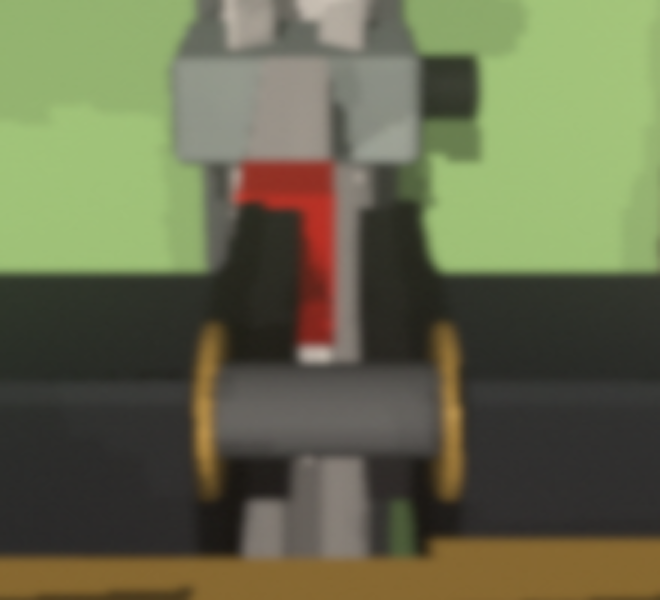

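```bash
python3 - <<'E'
from h import *
c=dict(np.load("w3.npz"));H=c["hand_eye"];P=cloud(c,H)
print("tcp px",proj(c,[0,0,0],H),"tips",proj(c,[0,0,.011],H))
for v in (228,232,236,240,244,250,256):
    print(v,[(u,tuple((P[v,u]*1000).round(0))) for u in range(240,290,5)])
E
```

```text
tcp px [258.20565337 231.51648348] tips [258.25281809 225.18145962]
228 [(240, (np.float64(12.0), np.float64(-11.0), np.float64(-20.0))), (245, (np.float64(13.0), np.float64(-8.0), np.float64(-21.0))), (250, (np.float64(9.0), np.float64(-5.0), np.float64(-14.0))), (255, (np.float64(10.0), np.float64(-2.0), np.float64(-15.0))), (260, (np.float64(9.0), np.float64(1.0), np.float64(-13.0))), (265, (np.float64(-33.0), np.float64(7.0), np.float64(79.0))), (270, (np.float64(-49.0), np.float64(13.0), np.float64(112.0))), (275, (np.float64(13.0), np.float64(11.0), np.float64(-22.0))), (280, (np.float64(-54.0), np.float64(26.0), np.float64(122.0))), (285, (np.float64(-54.0), np.float64(32.0), np.float64(123.0)))]
232 [(240, (np.float64(12.0), np.float64(-11.0), np.float64(-27.0))), (245, (np.float64(13.0), np.float64(-8.0), np.float64(-27.0))), (250, (np.float64(11.0), np.float64(-5.0), np.float64(-23.0))), (255, (np.float64(6.0), np.float64(-2.0), np.float64(-14.0))), (260, (np.float64(6.0), np.float64(1.0), np.float64(-13.0))), (265, (np.float64(-38.0), np.float64(7.0), np.float64(78.0))), (
[... 2765 characters left out ...]
 (np.float64(39.0), np.float64(10.0), np.float64(-97.0)))]
256 [(240, (np.float64(12.0), np.float64(-9.0), np.float64(-54.0))), (245, (np.float64(11.0), np.float64(-7.0), np.float64(-53.0))), (250, (np.float64(11.0), np.float64(-4.0), np.float64(-52.0))), (255, (np.float64(-12.0), np.float64(-2.0), np.float64(-14.0))), (260, (np.float64(-12.0), np.float64(1.0), np.float64(-13.0))), (265, (np.float64(-65.0), np.float64(7.0), np.float64(78.0))), (270, (np.float64(11.0), np.float64(6.0), np.float64(-53.0))), (275, (np.float64(11.0), np.float64(9.0), np.float64(-53.0))), (280, (np.float64(13.0), np.float64(11.0), np.float64(-57.0))), (285, (np.float64(38.0), np.float64(9.0), np.float64(-99.0)))]
```

```bash
python3 - <<'E'
from h import *
for f in("w1","w2","w3"):
    c=dict(np.load(f+".npz"));H=c["hand_eye"];P=cloud(c,H)
    m=(P[...,2]<.03)&(P[...,2]>-.04)&(abs(P[...,1])<.06)&(P[...,0]<.03)
    vv,uu=np.nonzero(m)
    print(f)
    for v in range(vv.min(),vv.min()+16,2):
        s=uu[vv==v]; print(v,[(int(u),*(int(x) for x in (P[v,u]*1000).round())) for u in s[::3]])
E
```

```text
w1
227 [(222, 13, -23, -21), (225, 13, -21, -20), (292, 12, 22, -19), (295, 13, 23, -20)]
229 [(221, 12, -23, -22), (224, 12, -21, -22), (227, 13, -19, -23), (231, 11, -17, -19), (234, 12, -15, -20), (285, 11, 17, -20), (288, 11, 19, -19), (292, 13, 21, -23), (295, 12, 23, -22), (298, 12, 25, -22)]
231 [(221, 12, -23, -25), (224, 13, -21, -26), (227, 12, -19, -24), (230, 11, -18, -22), (233, 11, -16, -23), (284, 11, 16, -22), (287, 11, 18, -22), (290, 11, 20, -23), (293, 13, 21, -25), (296, 13, 23, -26)]
233 [(220, 12, -23, -28), (223, 12, -21, -28), (226, 12, -20, -28), (229, 11, -18, -25), (232, 11, -16, -25), (235, 11, -14, -25), (286, 11, 17, -25), (289, 11, 19, -24), (292, 11, 21, -26), (295, 12, 22, -28), (298, 12, 24, -27)]
235 [(220, 12, -23, -31), (223, 13, -21, -31), (226, 12, -19, -30), (229, 11, -18, -29), (232, 11, -16, -29), (235, 10, -14, -26), (286, 11, 17, -27), (289, 11, 19, -28), (292, 11, 21, -27), (295, 12, 22, -30), (298, 13, 24, -31)]
237 [(219, 12, -23, -33), (222, 13, -21, -35), (225, 13, -19, -35), (228, 11, -18, -30), (231, 11, -16, -30), (234, 11, -14, -31
[... 1867 characters left out ...]
3, 21), (258, 11, 0, 21)]
209 [(242, 10, -13, 19), (245, 11, -10, 16), (248, 11, -8, 17), (251, 11, -6, 17), (254, 11, -3, 17), (257, 11, -1, 16), (260, 10, 1, 18)]
211 [(242, 10, -12, 14), (245, 11, -10, 12), (248, 11, -8, 12), (251, 11, -5, 13), (254, 11, -3, 12), (257, 11, -1, 13), (260, 10, 1, 14)]
213 [(242, 11, -12, 8), (245, 11, -10, 8), (248, 11, -7, 8), (251, 11, -5, 9), (254, 11, -3, 8), (257, 11, -1, 8), (260, 10, 1, 10)]
215 [(242, 11, -12, 5), (245, 11, -10, 5), (248, 11, -7, 5), (251, 11, -5, 4), (254, 11, -3, 4), (257, 11, -1, 4), (260, 10, 1, 6)]
217 [(241, 11, -12, 0), (244, 11, -10, 0), (247, 11, -8, 0), (250, 11, -6, 0), (253, 11, -4, 0), (256, 11, -2, 1), (259, 11, 1, 0)]
```

servo_tool(
  moves="-0.004 -0.005 0 0.015 0 0 0.4;0 0 0 0 0 0 0.4;0 0 0 0 0 0 0.4;0 0 0 0 0 0 0.4",
)

```text
time_s: 4.47
tool_pos: [0.4912, 0.0887, 0.1222]
tool_rot: [-179.9, -0.0, 86.7]
force: [1.8, 0.4, -0.9]
grip_width: 0.0223
```

```bash
python3 to.py .4923 .0893 .085 86.87
```

```text
t 4.47 pos [0.4912 0.0887 0.1222] rot [-1.7991e+02 -4.0000e-02  8.6690e+01] F [ 1.8  0.4 -0.9] w 0.0223
shift now-frame [0.0007 0.0012 0.0372] shift goal-frame [0.0007 0.0011 0.0372] turn [-0.003 -0.001 -0.006]
```

servo_tool(
  moves="0 0.001 0 0 0 0 0.4;0 0 0 0 0 0 0.4;0 0 0.01 0 0 0 0.4;0 0 0.01 0 0 0 0.4;0 0 0.01 0 0 0 0.4;0 0 0.007 0 0 0 0.4;0 0 0 0 0 0 0.4;0 0 0 0 0 0 1;0 0 0 0 0 0 1;0 0 0 0 0 0 1",
)

```text
time_s: 5.3
tool_pos: [0.4906, 0.0887, 0.0792]
tool_rot: [-179.7, -0.1, 86.7]
force: [-1.4, 0.1, 3.0]
grip_width: 0.0142
```

```bash
python3 to.py .4923 .0893 .085 86.87
```

```text
t 5.3 pos [0.4906 0.0887 0.0792] rot [-1.7968e+02 -7.0000e-02  8.6710e+01] F [-1.4  0.1  3. ] w 0.0142
shift now-frame [ 0.0007  0.0016 -0.0058] shift goal-frame [ 0.0007  0.0016 -0.0058] turn [-0.011 -0.002 -0.006]
```

servo_tool(
  moves="0.012 0 0 0 0 0 1;0.012 0 0 0 0 0 1;0.012 0 0 0 0 0 1;0.012 0 0 0 0 0 1;0.008 0 0 0 0 0 1;0.003 0 0 0 0 0 1;0.003 0 0 0 0 0 1;0 0 0 0 0 0 1",
)

```text
time_s: 5.97
tool_pos: [0.4935, 0.1411, 0.0793]
tool_rot: [-179.5, 0.9, 86.4]
force: [-2.2, 2.1, -2.0]
grip_width: 0.0141
```

servo_tool(
  moves="0 0 0 0 0 0 0.3;0 0 0 0 0 0 0.3;0 0 -0.03 0 0 0 0.3;0 0 -0.04 0 0 0 0.3;0 0 -0.04 0 0 -0.05 0.3;0.01 0 -0.04 0 0 -0.1 0.3;0.03 0.01 -0.03 0 0 -0.05 0.3;0.03 0.01 -0.01 0 0 0 0.3;0.03 0.01 0 0 0 0 0.3;0.02 0.01 0 0 0 0 0.3;0 0 0 0 0 0 0.3;0 0 0 0 0 0 0.3",
)

```text
time_s: 6.97
tool_pos: [0.5357, 0.2694, 0.2791]
tool_rot: [-179.8, 0.2, 91.8]
force: [-0.5, -0.9, -0.1]
grip_width: 0.0304
```

```bash
python3 shot.py w4
```

```text
{'time_s': np.float64(6.9667), 'qpos': array([ 13.319 ,  17.8099, -53.6168,  82.1535,  14.3254,  87.397 ,
       -37.9085]), 'tool_pos': array([0.5357, 0.2694, 0.2791]), 'tool_rot': array([-179.8357,    0.1942,   91.7642]), 'force': array([-0.4942, -0.8596, -0.1075]), 'grip_width': np.float64(0.0304)}
```

View pics/w4.png

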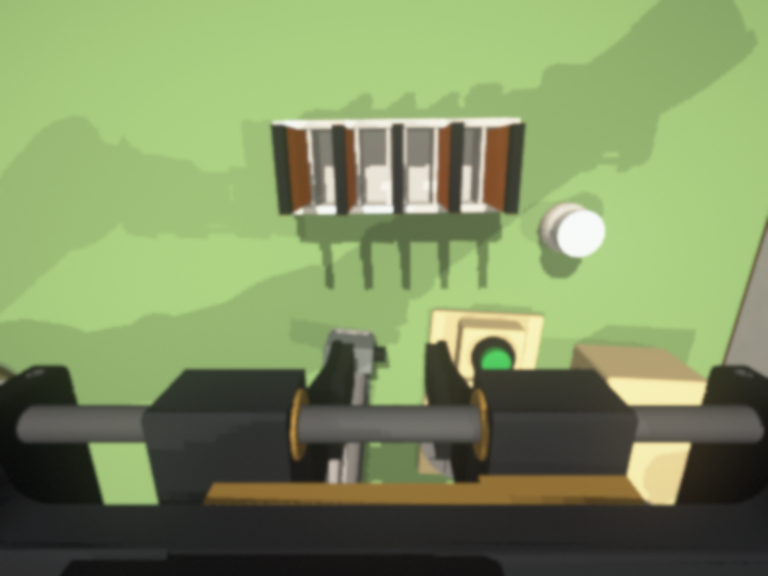

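```bash
cat > tops.py <<'E'
from h import *
import sys
c=dict(np.load(sys.argv[1]));P=cloud(c)
m=(abs(P[...,2]-.1365)<.006)&(P[...,1]>float(sys.argv[2]))&(P[...,1]<float(sys.argv[3]))
nn,l,st,ce=cv2.connectedComponentsWithStats(m.astype(np.uint8))
for i in range(1,nn):
    if st[i,4]<30: continue
    q=P[l==i];(cx,cy),(w,h),a=cv2.minAreaRect((q[:,:2]*1000).astype(np.float32))
    lo=q[q[:,1]<np.percentile(q[:,1],15)][:,0].mean();hi=q[q[:,1]>np.percentile(q[:,1],85)][:,0].mean()
    print(ce[i].round(1),st[i,4],"rect",round(cx,1),round(cy,1),round(w,1),round(h,1),round(a,1),"mean",(q.mean(0)*1000).round(1),"tilt",round(float(np.degrees(np.arctan2(hi-lo,np.ptp(q[:,1])*.85))),1))
E
python3 tops.py w4.npz .25 .45
```

```text
[187.2 112.5] 538 rect 452.6 342.6 9.1 65.4 2.4 mean [453.1 344.2 135.8] tilt -2.3
[226.2 113.1] 507 rect 496.5 343.7 9.0 66.1 2.5 mean [496.8 344.9 136.1] tilt -2.4
[265.5 112.7] 492 rect 541.0 346.2 8.1 65.8 2.0 mean [540.8 346.7 136.3] tilt -2.0
[304.2 111.7] 508 rect 584.4 348.1 8.9 64.7 2.5 mean [584.1 349.2 136.1] tilt -2.5
[343.2 112.3] 556 rect 628.3 349.0 9.2 65.6 2.4 mean [627.8 349.8 135.9] tilt -2.3
```

```bash
python3 to.py .4514 .3430 .14 92.4
```

```text
t 7.02 pos [0.5355 0.2692 0.2789] rot [-179.83    0.19   91.74] F [-0.  -0.1  0.4] w 0.0304
shift now-frame [ 0.0768 -0.0814  0.1389] shift goal-frame [ 0.0773 -0.081   0.1389] turn [-0.006  0.007 -0.023]
```

servo_tool(
  moves="0.026 -0.027 0.015 0 0.007 -0.025 0.3;0.026 -0.027 0.015 0 0 0 0.3;0.026 -0.027 0.02 0 0 0 0.3;0.004 -0.004 0.035 0 0 0 0.3;0 0 0.035 0 0 0 0.3;0 0 0.01 0 0 0 0.3;0 0 0 0 0 0 0.3",
)

```text
time_s: 7.6
tool_pos: [0.4482, 0.3414, 0.146]
tool_rot: [179.7, 0.2, 91.6]
force: [0.7, -1.1, 0.0]
grip_width: 0.0307
```

```bash
python3 to.py .4514 .3430 .075 92.4
```

```text
t 7.6 pos [0.4482 0.3414 0.146 ] rot [179.75   0.18  91.6 ] F [ 0.7 -1.1  0. ] w 0.0307
shift now-frame [0.0018 0.0029 0.071 ] shift goal-frame [0.0015 0.0032 0.071 ] turn [ 0.009  0.006 -0.028]
```

servo_tool(
  moves="0.002 0.003 0 0.01 0.006 -0.03 0.3;0 0 0.01 0 0 0 0.3;0 0 0.025 0 0 0 0.3;0 0 0.02 0 0 0 0.3;0 0 0.01 0 0 0 0.3;0 0 0.003 0 0 0 0.3;0 0 0 0 0 0 0.3",
)

```text
time_s: 8.18
tool_pos: [0.4628, 0.3417, 0.0833]
tool_rot: [179.3, -0.3, 91.8]
force: [0.5, -0.6, 1.6]
grip_width: 0.0302
```

```bash
python3 to.py .4514 .3430 .075 92.4
```

```text
t 8.18 pos [0.4628 0.3417 0.0833] rot [179.34  -0.31  91.78] F [ 0.5 -0.6  1.6] w 0.0302
shift now-frame [ 0.0016 -0.0115  0.0082] shift goal-frame [ 0.0018 -0.0113  0.0083] turn [ 0.023 -0.011 -0.022]
```

servo_tool(
  moves="0.001 -0.006 0 0.02 -0.01 -0.02 0.3;0 0 0 0 0 0 0.3;0 0 0 0 0 0 0.3",
)

```text
time_s: 8.43
tool_pos: [0.4582, 0.3435, 0.0861]
tool_rot: [179.8, -0.1, 92.3]
force: [0.3, 0.3, 0.3]
grip_width: 0.0302
```

```bash
python3 to.py .4514 .3430 .075 92.4
```

```text
t 8.43 pos [0.4582 0.3435 0.0861] rot [ 1.7979e+02 -1.1000e-01  9.2330e+01] F [0.3 0.3 0.3] w 0.0302
shift now-frame [-0.0002 -0.0069  0.0111] shift goal-frame [-0.0002 -0.0069  0.0111] turn [ 0.007 -0.004 -0.002]
```

servo_tool(
  moves="0 -0.005 0.005 0.005 0 0 0.3;0 -0.002 0.005 0 0 0 0.3;0 0 0 0 0 0 0.3",
)

```text
time_s: 8.68
tool_pos: [0.4515, 0.3445, 0.0773]
tool_rot: [179.8, -0.2, 92.4]
force: [-0.6, 0.2, -0.1]
grip_width: 0.0303
```

```bash
python3 to.py .4514 .3430 .075 92.4
```

```text
t 8.68 pos [0.4515 0.3445 0.0773] rot [179.76  -0.2   92.35] F [-0.6  0.2 -0.1] w 0.0303
shift now-frame [-0.0015 -0.0002  0.0023] shift goal-frame [-0.0014 -0.0002  0.0023] turn [ 0.008 -0.007 -0.002]
```

servo_tool(
  moves="-0.001 0 0.002 0 0 0 1;0 0 0 0 0 0 1;0 0 0 0 0 0 1;0 0 0 0 0 0 1;0 0 0 0 0 0 1",
  squeeze=25,
)

```text
time_s: 9.1
tool_pos: [0.4511, 0.3432, 0.0748]
tool_rot: [179.8, -0.2, 92.4]
force: [0.3, 0.1, 0.5]
grip_width: 0.0081
```

```bash
python3 to.py .4514 .3430 .075 92.4
```

```text
t 9.1 pos [0.4511 0.3432 0.0748] rot [ 1.7977e+02 -1.7000e-01  9.2390e+01] F [0.3 0.1 0.5] w 0.0081
shift now-frame [-0.0003  0.0003 -0.0002] shift goal-frame [-0.0003  0.0003 -0.0002] turn [ 0.008 -0.006 -0.   ]
```

servo_tool(
  moves="0 0 -0.01 0 0 0 1;0 0 -0.012 0 0 0 1;0 0 -0.012 0 0 0 1;0 0 -0.012 0 0 0 1;0 0 0 0 0 0 1",
)

```text
time_s: 9.52
tool_pos: [0.4513, 0.3432, 0.1258]
tool_rot: [179.7, -0.2, 92.4]
force: [0.3, 0.2, -0.0]
grip_width: 0.0075
```

```bash
python3 to.py .4511 .3432 .23 92.4
```

```text
t 9.52 pos [0.4513 0.3432 0.1258] rot [179.74  -0.19  92.39] F [ 0.3  0.2 -0. ] w 0.0075
shift now-frame [ 0.0004  0.0002 -0.1042] shift goal-frame [ 1.000e-04 -2.000e-04 -1.042e-01] turn [ 0.009 -0.007 -0.   ]
```

servo_tool(
  moves="0 0 -0.03 0 0 0 1;0 0 -0.035 0 0 0 1;0 0 -0.035 0 0 0.03 1;-0.02 0.003 0 0 0 0.05 1;-0.035 0 0 0 0 0.05 1;-0.038 0 0 0 0 0.03 1;-0.038 0 0 0 0 0.03 1;-0.038 0 0 0 0 0 1;-0.038 0 0 0 0 0 1;-0.038 0 0 0 0 0 1;-0.038 0 0 0 0 0 1;-0.038 0 0 0 0 0 1;-0.038 0 0 0 0 0 1;-0.038 0 0 0 0 0 1;0 0 0 0 0 0 1",
)

```text
time_s: 10.77
tool_pos: [0.4348, -0.063, 0.2353]
tool_rot: [179.1, -0.4, 87.5]
force: [-0.2, -0.6, -2.0]
grip_width: 0.0078
```

```bash
python3 to.py .4754 -.1882 .24 86.87;python3 shot.py w5
```

```text
t 10.77 pos [ 0.4348 -0.063   0.2353] rot [179.06  -0.38  87.52] F [-0.2 -0.6 -2. ] w 0.0078
shift now-frame [-0.1233  0.0461 -0.0047] shift goal-frame [-0.1228  0.0474 -0.0047] turn [ 0.033 -0.014  0.022]
{'time_s': np.float64(10.7667), 'qpos': array([ 40.4543,  -9.1669, -31.2336, 107.9069,  -5.3312,  79.1096,
         7.9916]), 'tool_pos': array([ 0.4348, -0.063 ,  0.2353]), 'tool_rot': array([179.0633,  -0.3849,  87.5155]), 'force': array([-0.2307, -0.5782, -2.0199]), 'grip_width': np.float64(0.0078)}
```

View pics/w5.png

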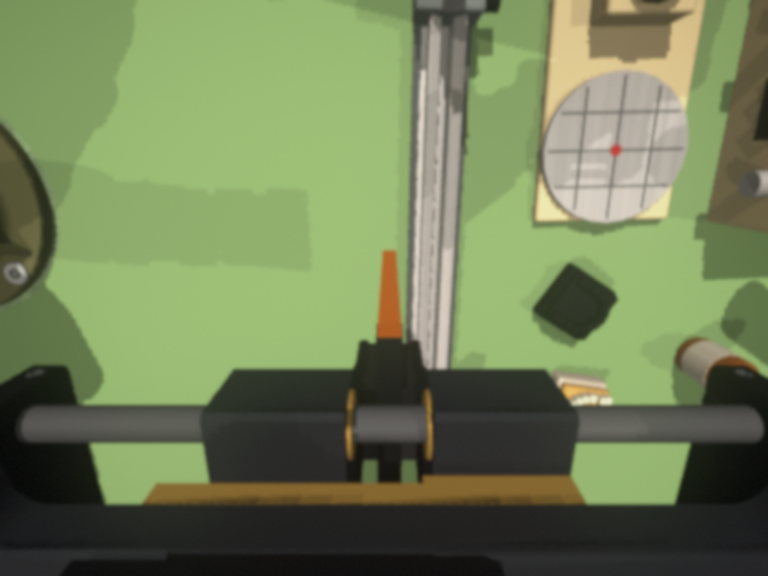

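servo_tool(
  moves="-0.022 0.008 0 0.03 -0.014 0.02 1;-0.022 0.008 0 0 0 0 1;-0.022 0.008 0 0 0 0 1;-0.022 0.008 0 0 0 0 1;-0.022 0.008 0 0 0 0 1;-0.012 0.006 0 0 0 0 1;0 0 0 0 0 0 1;0 0 0 0 0 0 1",
)

```text
time_s: 11.48
tool_pos: [0.48, -0.1766, 0.238]
tool_rot: [179.7, -0.3, 87.8]
force: [-0.9, -0.2, -1.2]
grip_width: 0.0079
```

```bash
python3 to.py .4754 -.1882 .13 86.87;python3 shot.py w6
```

```text
t 11.48 pos [ 0.48   -0.1766  0.238 ] rot [179.74  -0.31  87.83] F [-0.9 -0.2 -1.2] w 0.0079
shift now-frame [-0.0124 -0.0046  0.1079] shift goal-frame [-0.0119 -0.004   0.108 ] turn [ 0.009 -0.011  0.033]
{'time_s': np.float64(11.4833), 'qpos': array([ 44.3125,   1.6181, -27.1781,  98.813 ,   0.3813,  79.5737,
        14.9059]), 'tool_pos': array([ 0.48  , -0.1766,  0.238 ]), 'tool_rot': array([179.7379,  -0.3067,  87.8303]), 'force': array([-0.8927, -0.2444, -1.1558]), 'grip_width': np.float64(0.0079)}
```

View pics/w6.png

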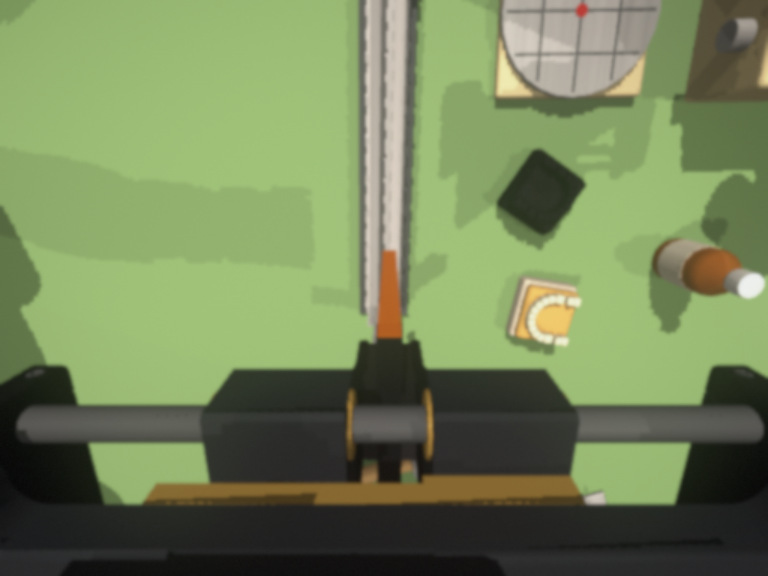

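```bash
cat > held.py <<'E'
from h import *
import sys
c=dict(np.load(sys.argv[1]));P=cloud(c,c["hand_eye"])
hsv=cv2.cvtColor(c["img"],cv2.COLOR_RGB2HSV).astype(int)
m=(hsv[...,0]<16)&(hsv[...,1]>140)&(P[...,0]>.02)&(P[...,0]<.05)&(abs(P[...,1])<.03)&(P[...,2]>-.03)&(P[...,2]<.1)
q=P[m]*1000
for a,b in((-20,10),(10,40),(40,60),(60,80)):
    s=q[(q[:,2]>=a)&(q[:,2]<b)]
    if len(s)>5: print(a,b,len(s),"x",np.median(s[:,0]).round(1),"y",np.percentile(s[:,1],[3,97]).round(1),"mid",s[:,1].mean().round(2),"zmax",s[:,2].max().round(1))
E
python3 held.py w6.npz; python3 held.py w5.npz
```

```text
-20 10 151 x 32.6 y [-2.7  4.2] mid 0.77 zmax 10.0
10 40 91 x 32.5 y [-2.8  3.8] mid 0.53 zmax 40.0
40 60 46 x 32.5 y [-2.9  3.7] mid 0.24 zmax 59.9
60 80 9 x 32.3 y [-2.8  3. ] mid 0.37 zmax 64.5
-20 10 134 x 32.6 y [-2.5  3.9] mid 0.7 zmax 9.8
10 40 83 x 32.5 y [-2.4  3.7] mid 0.79 zmax 39.3
40 60 40 x 32.4 y [-2.   3.2] mid 0.54 zmax 59.5
60 80 8 x 32.3 y [-1.   3.3] mid 1.34 zmax 64.1
```

servo_tool(
  moves="-0.012 -0.004 0.01 0.01 -0.01 0.033 1;0 0 0.015 0 0 0.01 1;0 0 0.015 0 0 0 1;0 0 0.015 0 0 0 1;0 0 0.015 0 0 0 1;0 0 0.015 0 0 0 1;0 0 0 0 0 0 1;0 0 0 0 0 0 1",
)

```text
time_s: 12.2
tool_pos: [0.4722, -0.1825, 0.1478]
tool_rot: [-179.9, 0.2, 87.0]
force: [0.4, -0.5, -0.8]
grip_width: 0.008
```

```bash
python3 to.py .4758 -.1882 .12 86.87
```

```text
t 12.2 pos [ 0.4722 -0.1825  0.1478] rot [-179.86    0.2    86.98] F [ 0.4 -0.5 -0.8] w 0.008
shift now-frame [-0.0054  0.004   0.0278] shift goal-frame [-0.0055  0.0039  0.0278] turn [-0.005  0.007  0.004]
```

servo_tool(
  moves="-0.006 0.004 0 -0.005 0.007 0.004 1;0 0 0.008 0 0 0 1;0 0 0.008 0 0 0 1;0 0 0.008 0 0 0 1;0 0 0 0 0 0 1;0 0 0 0 0 0 1",
)

```text
time_s: 12.7
tool_pos: [0.4776, -0.1898, 0.1242]
tool_rot: [179.8, 0.1, 86.9]
force: [0.5, 0.2, -0.9]
grip_width: 0.0077
```

```bash
python3 to.py .4758 -.1882 .12 86.87; python3 shot.py w7; python3 held.py w7.npz
```

```text
t 12.7 pos [ 0.4776 -0.1898  0.1242] rot [1.7976e+02 1.3000e-01 8.6850e+01] F [ 0.5  0.2 -0.9] w 0.0077
shift now-frame [ 0.0015 -0.0019  0.0042] shift goal-frame [ 0.0015 -0.0019  0.0042] turn [ 0.008  0.004 -0.001]
{'time_s': np.float64(12.7), 'qpos': array([ 44.1726,   6.3466, -26.9345, 107.5539,   3.1968,  66.5532,
        12.9724]), 'tool_pos': array([ 0.4776, -0.1898,  0.1242]), 'tool_rot': array([1.797611e+02, 1.251000e-01, 8.685190e+01]), 'force': array([ 0.4745,  0.2147, -0.9243]), 'grip_width': np.float64(0.0077)}
-20 10 158 x 32.6 y [-2.9  4.3] mid 0.65 zmax 9.9
10 40 94 x 32.5 y [-2.8  4.3] mid 0.67 zmax 39.9
40 60 46 x 32.4 y [-2.9  3.9] mid 0.34 zmax 59.9
60 80 11 x 32.3 y [-2.8  3.2] mid 0.38 zmax 64.8
```

View pics/w7.png

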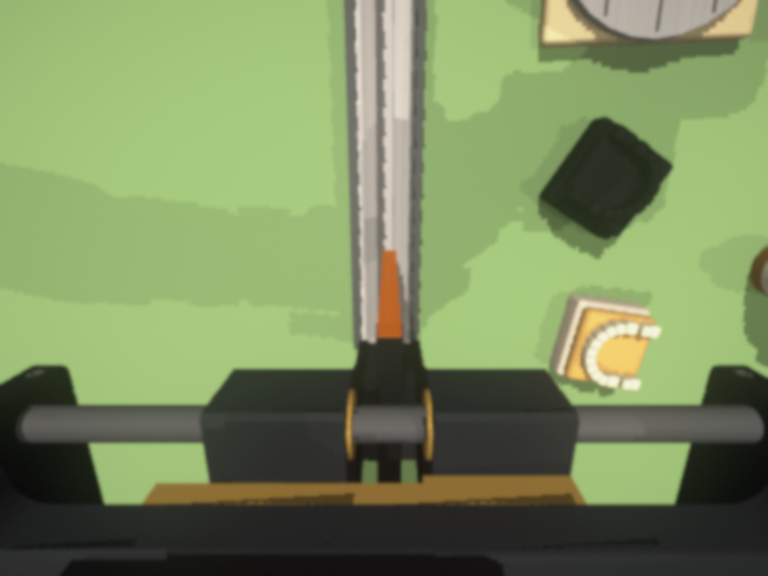

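```bash
cat > rel.py <<'E'
from h import *
import sys
c=dict(np.load(sys.argv[1]));T=c["T"];H=c["hand_eye"];P=cloud(c,H)*1000;W=cloud(c)*1000
m=(abs(W[...,2]-43)<6)&(P[...,0]>38)&(P[...,0]<140)&(abs(P[...,1])<30)
pts=[]
for x in range(40,130,8):
    s=P[m&(abs(P[...,0]-x)<4)]
    if len(s)<8: continue
    pts.append((x,(s[:,1].min()+s[:,1].max())/2,np.ptp(s[:,1])))
pts=np.array(pts);print(pts.round(1).tolist());k=np.polyfit(pts[:,0],pts[:,1],1);print("groove y at x=0",k[1].round(2),"slope deg",np.degrees(k[0]).round(2))
E
python3 rel.py w7.npz
```

```text
[[40.0, -1.9, 29.4], [48.0, -1.8, 29.3], [56.0, -1.8, 29.0], [64.0, -1.8, 28.8], [72.0, -1.7, 28.4], [80.0, -1.7, 28.2], [88.0, -2.1, 28.7], [96.0, -2.1, 28.6], [104.0, -1.7, 29.2], [112.0, -1.6, 28.8], [120.0, -1.6, 28.4], [128.0, -1.6, 28.2]]
groove y at x=0 -1.96 slope deg 0.12
```

servo_tool(
  moves="0.001 -0.002 0 0.008 0.004 0 1;0 0 0 0 0 0 1;0 0 0.006 0 0 0 1;0 0 0.006 0 0 0 1;0 0 0.006 0 0 0 1;0 0 0 0 0 0 1",
)

```text
time_s: 13.25
tool_pos: [0.476, -0.1886, 0.1054]
tool_rot: [179.9, 0.0, 86.9]
force: [-0.5, -0.7, -1.2]
grip_width: 0.0077
```

```bash
python3 to.py .4752 -.1882 .077 86.87; python3 shot.py w8; python3 rel.py w8.npz
```

```text
t 13.25 pos [ 0.476  -0.1886  0.1054] rot [1.7993e+02 4.0000e-02 8.6870e+01] F [-0.5 -0.7 -1.2] w 0.0077
shift now-frame [ 0.0004 -0.0008  0.0284] shift goal-frame [ 0.0004 -0.0008  0.0284] turn [ 0.002  0.002 -0.   ]
{'time_s': np.float64(13.25), 'qpos': array([ 43.9811,   7.3521, -26.9489, 108.8383,   3.7112,  64.5688,
        12.4981]), 'tool_pos': array([ 0.476 , -0.1886,  0.1054]), 'tool_rot': array([1.799305e+02, 4.480000e-02, 8.686620e+01]), 'force': array([-0.4728, -0.708 , -1.1673]), 'grip_width': np.float64(0.0077)}
[[40.0, 0.1, 29.3], [48.0, 0.1, 29.1], [56.0, 0.1, 28.8], [64.0, 0.1, 28.5], [72.0, 0.1, 28.2], [80.0, 0.1, 29.2], [88.0, 0.1, 29.3], [96.0, 0.1, 28.9], [104.0, 0.2, 28.7], [112.0, 0.2, 28.3], [120.0, 0.5, 28.7], [128.0, 0.2, 29.3]]
groove y at x=0 -0.05 slope deg 0.14
```

servo_tool(
  moves="0 -0.0005 0.006 0 0 0 1;0 0 0.006 0 0 0 1;0 0 0.006 0 0 0 1;0 0 0.005 0 0 0 1;0 0 0 0 0 0 1",
)

```text
time_s: 13.72
tool_pos: [0.4753, -0.1888, 0.0809]
tool_rot: [180.0, 0.1, 86.9]
force: [-0.9, 0.5, -1.8]
grip_width: 0.0079
```

```bash
python3 to.py .4752 -.1882 .0748 86.87
```

```text
t 13.72 pos [ 0.4753 -0.1888  0.0809] rot [1.7995e+02 6.0000e-02 8.6860e+01] F [-0.9  0.5 -1.8] w 0.0079
shift now-frame [ 0.0006 -0.0002  0.0061] shift goal-frame [ 0.0006 -0.0002  0.0061] turn [ 0.002  0.002 -0.   ]
```

servo_tool(
  moves="0 0 0.004 0 0 0 1;0 0 0.001 0 0 0 1;-0.001 0 0 0 0 0 1;-0.001 0 0 0 0 0 1;-0.001 0 0 0 0 0 1;-0.001 0 0 0 0 0 1",
)

```text
time_s: 14.22
tool_pos: [0.4757, -0.1929, 0.0753]
tool_rot: [179.9, 0.0, 86.9]
force: [0.1, -0.1, -1.8]
grip_width: 0.008
```

```bash
python3 to.py .4752 -.1882 .0748 86.87
```

```text
t 14.22 pos [ 0.4757 -0.1929  0.0753] rot [1.7991e+02 4.0000e-02 8.6890e+01] F [ 0.1 -0.1 -1.8] w 0.008
shift now-frame [ 0.0046 -0.0007  0.0005] shift goal-frame [ 0.0046 -0.0007  0.0005] turn [0.003 0.001 0.001]
```

servo_tool(
  moves="-0.001 0 0 0 0 0 1;-0.001 0 0 0 0 0 1;-0.001 0 0 0 0 0 1",
)

```text
time_s: 14.47
tool_pos: [0.4757, -0.1935, 0.0754]
tool_rot: [179.9, -0.2, 86.9]
force: [-0.5, 4.3, 0.0]
grip_width: 0.0078
```

servo_tool(
  moves="0 0 0 0 0 0 0.3;0 0 0 0 0 0 0.3;0 0 0 0 0 0 0.3;0 0 -0.015 0 0 0 0.3;0 0 -0.03 0 0 0 0.3;0 0 -0.04 0 0 0 0.3;0.02 0 -0.02 0 0 0 0.3;0.035 0 0 0 0 0 0.3;0.035 0 0 0 0 0 0.3;0.035 0 0 0 0 0 0.3;0.035 0 0 0 0 0 0.3;0.035 0 0 0 0 0 0.3;0.035 0 0 0 0 0 0.3;0.035 0 0 0 0 -0.04 0.3;0.035 0 0 0 0 -0.04 0.3;0.035 0 0 0 0 -0.04 0.3;0.035 0 0 0 0 -0.04 0.3;0.035 0 0 0 0 -0.03 0.3;0 0 0 0 0 0 0.3",
)

```text
time_s: 16.05
tool_pos: [0.5001, 0.2151, 0.1898]
tool_rot: [178.7, 0.6, 91.5]
force: [-1.0, -0.2, 0.3]
grip_width: 0.0304
```

```bash
python3 to.py .4953 .3440 .14 92.4
```

```text
t 16.05 pos [0.5001 0.2151 0.1898] rot [178.67   0.64  91.49] F [-1.  -0.2  0.3] w 0.0304
shift now-frame [ 0.1296 -0.0025  0.0483] shift goal-frame [0.129  0.0006 0.0498] turn [ 0.046  0.023 -0.031]
```

servo_tool(
  moves="0 0 0 0.046 0.023 -0.031 0.3;0.032 0 0 0 0 0 0.3;0.032 0 0 0 0 0 0.3;0.032 0 0.01 0 0 0 0.3;0.025 0 0.015 0 0 0 0.3;0.007 0 0.015 0 0 0 0.3;0 0 0.005 0 0 0 0.3;0 0 0 0 0 0 0.3;0 0 0 0 0 0 0.3",
)

```text
time_s: 16.8
tool_pos: [0.5038, 0.3345, 0.1415]
tool_rot: [-179.8, 0.3, 91.7]
force: [0.7, -0.8, 0.6]
grip_width: 0.0305
```

```bash
python3 to.py .4957 .3440 .075 92.4
```

```text
t 16.8 pos [0.5038 0.3345 0.1415] rot [-179.84    0.34   91.7 ] F [ 0.7 -0.8  0.6] w 0.0305
shift now-frame [ 0.0101 -0.0076  0.0665] shift goal-frame [ 0.0098 -0.0077  0.0665] turn [-0.006  0.012 -0.024]
```

servo_tool(
  moves="0.01 -0.0075 0 -0.006 0.012 -0.024 0.3;0 0 0 0 0 0 0.3;0 0 0.012 0 0 0 0.3;0 0 0.014 0 0 0 0.3;0 0 0 0 0 0 0.3",
)

```text
time_s: 17.22
tool_pos: [0.4997, 0.339, 0.1161]
tool_rot: [179.6, 0.1, 91.9]
force: [-0.4, -1.3, 0.0]
grip_width: 0.0305
```

```bash
python3 to.py .4957 .3440 .075 92.4
```

```text
t 17.22 pos [0.4997 0.339  0.1161] rot [1.7964e+02 1.0000e-01 9.1940e+01] F [-0.4 -1.3  0. ] w 0.0305
shift now-frame [ 0.0052 -0.0041  0.0411] shift goal-frame [ 0.0052 -0.0038  0.0411] turn [ 0.013  0.004 -0.016]
```

servo_tool(
  moves="0.006 -0.005 0 0.013 0.004 -0.016 0.3;0.002 -0.001 0 0 0 0 0.3;0 0 0 0 0 0 0.3;0 0 0.012 0 0 0 0.3;0 0 0.014 0 0 0 0.3;0 0 0.011 0 0 0 0.3;0 0 0 0 0 0 0.3",
)

```text
time_s: 17.8
tool_pos: [0.4925, 0.3472, 0.0748]
tool_rot: [-179.9, 0.0, 92.5]
force: [-0.7, -0.6, -0.6]
grip_width: 0.0308
```

```bash
python3 to.py .4957 .3440 .075 92.4
```

```text
t 17.8 pos [0.4925 0.3472 0.0748] rot [-1.7994e+02  1.0000e-02  9.2450e+01] F [-0.7 -0.6 -0.6] w 0.0308
shift now-frame [-0.0033  0.003  -0.0002] shift goal-frame [-0.0033  0.003  -0.0002] turn [-0.002  0.     0.002]
```

servo_tool(
  moves="-0.003 0.003 0 0 0 0 0.3;0 0 0 0 0 0 0.3;0 0 0 0 0 0 1;0 0 0 0 0 0 1;0 0 0 0 0 0 1;0 0 0 0 0 0 1",
)

```text
time_s: 18.3
tool_pos: [0.496, 0.3435, 0.0737]
tool_rot: [-179.8, 0.0, 92.4]
force: [-0.5, -1.0, -0.5]
grip_width: 0.0119
```

```bash
python3 to.py .4957 .3440 .075 92.4
```

```text
t 18.3 pos [0.496  0.3435 0.0737] rot [-1.7985e+02  3.0000e-02  9.2420e+01] F [-0.5 -1.  -0.5] w 0.0119
shift now-frame [ 0.0005 -0.0003 -0.0013] shift goal-frame [ 0.0005 -0.0003 -0.0013] turn [-0.005  0.001  0.001]
```

servo_tool(
  moves="0 0 0 0 0 0 1;0 0 0 0 0 0 1;0 0 -0.01 0 0 0 1;0 0 -0.012 0 0 0 1;0 0 -0.012 0 0 0 1;0 0 -0.015 0 0 0 1;0 0 -0.03 0 0 0 1;0 0 -0.035 0 0 0 1;0 0 -0.03 0 0 0.02 1;-0.02 0.003 0 0 0 0.04 1;-0.035 0 0 0 0 0.04 1;-0.038 0.003 0 0 0 0.03 1;-0.038 0.003 0 0 0 0.03 1;-0.038 0.003 0 0 0 0.01 1;-0.038 0.003 0 0 0 0 1;-0.038 0.003 0 0 0 0 1;-0.038 0.003 0 0 0 0 1;-0.038 0.003 0 0 0 0 1;-0.038 0.003 0 0 0 0 1;0 0 0 0 0 0 1",
)

```text
time_s: 19.97
tool_pos: [0.5159, -0.0204, 0.2485]
tool_rot: [178.7, -0.3, 88.4]
force: [-0.2, -1.1, -0.6]
grip_width: 0.0077
```

```bash
python3 to.py .4789 -.124 .22 86.87
```

```text
t 19.97 pos [ 0.5159 -0.0204  0.2485] rot [178.66  -0.31  88.45] F [-0.2 -1.1 -0.6] w 0.0077
shift now-frame [-0.1047 -0.0348  0.0271] shift goal-frame [-0.1054 -0.0313  0.0285] turn [ 0.047 -0.011  0.055]
```

servo_tool(
  moves="-0.01 -0.004 0 0.047 -0.011 0.055 1;-0.025 -0.007 0.005 0 0 0 1;-0.025 -0.007 0.006 0 0 0 1;-0.025 -0.007 0.006 0 0 0 1;-0.015 -0.005 0.006 0 0 0 1;-0.005 -0.002 0.004 0 0 0 1;0 0 0 0 0 0 1;0 0 0 0 0 0 1",
)

```text
time_s: 20.63
tool_pos: [0.4797, -0.1254, 0.2313]
tool_rot: [179.3, 0.1, 86.8]
force: [0.0, 0.9, -1.4]
grip_width: 0.0076
```

```bash
python3 to.py .4789 -.124 .13 86.87; python3 shot.py w9; python3 held.py w9.npz; python3 rel.py w9.npz
```

```text
t 20.63 pos [ 0.4797 -0.1254  0.2313] rot [1.7927e+02 1.2000e-01 8.6850e+01] F [ 0.   0.9 -1.4] w 0.0076
shift now-frame [ 0.0016 -0.0022  0.1012] shift goal-frame [ 0.0014 -0.0009  0.1013] turn [ 0.025  0.004 -0.001]
{'time_s': np.float64(20.6333), 'qpos': array([ 43.7632,  -0.7286, -31.6322, 101.6782,  -0.3861,  78.2024,
         9.0537]), 'tool_pos': array([ 0.4797, -0.1254,  0.2313]), 'tool_rot': array([1.792696e+02, 1.196000e-01, 8.684590e+01]), 'force': array([ 0.0131,  0.9265, -1.437 ]), 'grip_width': np.float64(0.0076)}
-20 10 142 x 33.5 y [-2.6  3.9] mid 0.64 zmax 9.9
10 40 88 x 33.5 y [-2.6  3.7] mid 0.49 zmax 39.9
40 60 41 x 33.5 y [-2.9  3.2] mid 0.27 zmax 59.4
60 80 8 x 33.5 y [-2.  3.] mid 0.54 zmax 64.1
[[40.0, -2.2, 29.0], [48.0, -2.2, 28.9], [56.0, -2.1, 28.6], [64.0, -2.1, 28.4], [72.0, -2.1, 28.2], [80.0, -2.0, 28.0], [88.0, -2.0, 27.9], [96.0, -2.1, 27.8], [104.0, -2.6, 28.7], [112.0, -2.6, 28.6], [120.0, -2.6, 28.3], [128.0, -2.6, 28.1]]
groove y at x=0 -1.7 slope deg -0.38
```

View pics/w9.png

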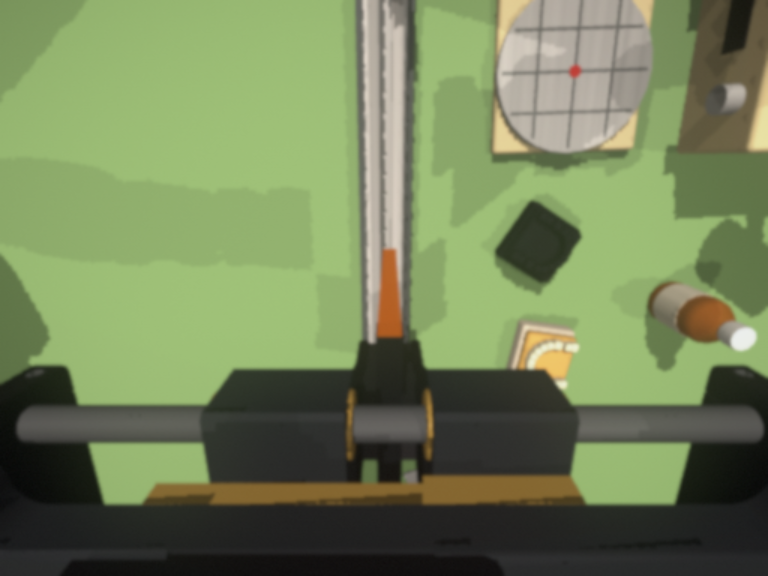

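servo_tool(
  moves="0.001 -0.001 0.005 0.025 0.004 0 1;0 0 0.008 0 0 0 1;0 0 0 0 0 0 1;0 0 0 0 0 0 1",
)

```text
time_s: 21.02
tool_pos: [0.4812, -0.1189, 0.2185]
tool_rot: [179.9, -0.1, 87.3]
force: [-1.0, 0.8, -2.0]
grip_width: 0.008
```

```bash
python3 to.py .4789 -.1240 .13 86.87
```

```text
t 21.02 pos [ 0.4812 -0.1189  0.2185] rot [ 1.799e+02 -5.000e-02  8.734e+01] F [-1.   0.8 -2. ] w 0.008
shift now-frame [-0.0053 -0.0022  0.0885] shift goal-frame [-0.0052 -0.002   0.0885] turn [ 0.003 -0.002  0.017]
```

servo_tool(
  moves="-0.002 -0.002 0 0 0 0.017 1;0 0 0 0 0 0 1;0 0 0.012 0 0 0 1;0 0 0.014 0 0 0 1;0 0 0.014 0 0 0 1;0 0 0.014 0 0 0 1;0 0 0.014 0 0 0 1;0 0 0.012 0 0 0 1;0 0 0 0 0 0 1;0 0 0 0 0 0 1",
)

```text
time_s: 21.85
tool_pos: [0.4784, -0.12, 0.1309]
tool_rot: [179.9, -0.1, 86.9]
force: [0.7, -0.6, -0.5]
grip_width: 0.0079
```

```bash
python3 to.py .4789 -.1240 .12 86.87
```

```text
t 21.85 pos [ 0.4784 -0.12    0.1309] rot [ 1.7993e+02 -8.0000e-02  8.6860e+01] F [ 0.7 -0.6 -0.5] w 0.0079
shift now-frame [-0.004   0.0007  0.0109] shift goal-frame [-0.004   0.0007  0.0109] turn [ 0.002 -0.003 -0.001]
```

servo_tool(
  moves="-0.002 0.0008 0.004 0 -0.003 0 1;0 0 0.008 0 0 0 1;0 0 0.006 0 0 0 1;0 0 0 0 0 0 1",
)

```text
time_s: 22.18
tool_pos: [0.4802, -0.1228, 0.1127]
tool_rot: [179.8, 0.1, 86.8]
force: [0.3, -0.2, -1.1]
grip_width: 0.0077
```

```bash
python3 to.py .4790 -.1220 .075 86.87
```

```text
t 22.18 pos [ 0.4802 -0.1228  0.1127] rot [1.7977e+02 8.0000e-02 8.6820e+01] F [ 0.3 -0.2 -1.1] w 0.0077
shift now-frame [ 0.0008 -0.0014  0.0377] shift goal-frame [ 0.0008 -0.0013  0.0377] turn [ 0.008  0.003 -0.002]
```

servo_tool(
  moves="0 -0.0012 0 0.004 0 0 1;0 0 0 0 0 0 1;0 0 0.006 0 0 0 1;0 0 0.006 0 0 0 1;0 0 0.006 0 0 0 1;0 0 0 0 0 0 1",
)

```text
time_s: 22.68
tool_pos: [0.479, -0.123, 0.0939]
tool_rot: [179.9, 0.1, 86.8]
force: [-0.1, 0.7, -1.3]
grip_width: 0.008
```

```bash
python3 to.py .4790 -.1220 .075 86.87
```

```text
t 22.68 pos [ 0.479  -0.123   0.0939] rot [1.7988e+02 1.2000e-01 8.6810e+01] F [-0.1  0.7 -1.3] w 0.008
shift now-frame [ 0.0011 -0.0001  0.0189] shift goal-frame [ 0.001  -0.0001  0.0189] turn [ 0.004  0.004 -0.002]
```

Good fit; down to the floor, then slide to contact.

servo_tool(
  moves="0 0 0.006 0 0 0 1;0 0 0.006 0 0 0 1;0 0 0.006 0 0 0 1;0 0 0.001 0 0 0 1;-0.0015 0 0 0 0 0 1;-0.0015 0 0 0 0 0 1;-0.0015 0 0 0 0 0 1;-0.001 0 0 0 0 0 1;-0.001 0 0 0 0 0 1",
)

```text
time_s: 23.43
tool_pos: [0.4799, -0.1249, 0.0739]
tool_rot: [179.9, -0.2, 86.9]
force: [-1.3, 3.7, 3.6]
grip_width: 0.0081
```

servo_tool(
  moves="-0.001 0 -0.0008 0 0 0 1;-0.0015 0 0 0 0 0 1;-0.0015 0 0 0 0 0 1;-0.001 0 0 0 0 0 1;-0.001 0 0 0 0 0 1",
)

```text
time_s: 23.85
tool_pos: [0.4796, -0.1281, 0.0742]
tool_rot: [179.9, -0.5, 87.1]
force: [-1.1, 5.2, 2.1]
grip_width: 0.008
```

servo_tool(
  moves="0 0 0 0 0 0 0.3;0 0 0 0 0 0 0.3;0 0 0 0 0 0 0.3;0 0 -0.015 0 0 0 0.3;0 0 -0.03 0 0 0 0.3;0 0 -0.035 0 0 0 0.3;0.02 0.002 -0.01 0 0 0 0.3;0.035 0.003 0 0 0 0 0.3;0.035 0.003 0 0 0 0 0.3;0.035 0.003 0 0 0 0 0.3;0.035 0.003 0 0 0 0 0.3;0.035 0.003 0 0 0 -0.02 0.3;0.035 0.003 0 0 0 -0.03 0.3;0.035 0.003 0 0 0 -0.04 0.3;0.035 0.003 0 0 0 -0.04 0.3;0.035 0.003 0 0 0 -0.04 0.3;0.035 0.003 0 0 0 -0.04 0.3;0.035 0.003 0 0 0 -0.03 0.3;0.025 0 0 0 0 0 0.3;0 0 0 0 0 0 0.3",
)

```text
time_s: 25.52
tool_pos: [0.538, 0.2975, 0.1679]
tool_rot: [178.9, 0.4, 92.4]
force: [-0.6, 0.4, -0.3]
grip_width: 0.0304
```

```bash
python3 to.py .5402 .3457 .14 92.4
```

```text
t 25.52 pos [0.538  0.2975 0.1679] rot [178.86   0.35  92.44] F [-0.6  0.4 -0.3] w 0.0304
shift now-frame [0.0482 0.0037 0.0277] shift goal-frame [0.0481 0.0042 0.0279] turn [0.04  0.012 0.002]
```

servo_tool(
  moves="0.012 0.002 0.004 0.02 0.006 0 0.3;0.014 0.001 0.008 0.02 0.006 0 0.3;0.014 0 0.01 0 0 0 0.3;0.006 0 0.006 0 0 0 0.3;0 0 0 0 0 0 0.3;0 0 0 0 0 0 0.3",
)

```text
time_s: 26.02
tool_pos: [0.5431, 0.3417, 0.1373]
tool_rot: [179.9, 0.2, 92.3]
force: [0.5, 0.4, 0.4]
grip_width: 0.0308
```

```bash
python3 to.py .5402 .3457 .075 92.4
```

```text
t 26.02 pos [0.5431 0.3417 0.1373] rot [179.88   0.21  92.32] F [0.5 0.4 0.4] w 0.0308
shift now-frame [ 0.0043 -0.0028  0.0622] shift goal-frame [ 0.0041 -0.0027  0.0623] turn [ 0.004  0.007 -0.003]
```

servo_tool(
  moves="0.004 -0.003 0 0.004 0.007 0 0.3;0 0 0 0 0 0 0.3;0 0 0.012 0 0 0 0.3;0 0 0.013 0 0 0 0.3;0 0 0.013 0 0 0 0.3;0 0 0.013 0 0 0 0.3;0 0 0.01 0 0 0 0.3;0 0 0 0 0 0 0.3;0 0 0 0 0 0 0.3",
)

```text
time_s: 26.77
tool_pos: [0.5418, 0.3394, 0.0697]
tool_rot: [179.9, 0.2, 92.0]
force: [0.4, -0.1, 0.7]
grip_width: 0.0302
```

```bash
python3 to.py .5402 .3457 .075 92.4
```

```text
t 26.77 pos [0.5418 0.3394 0.0697] rot [179.93   0.24  91.95] F [ 0.4 -0.1  0.7] w 0.0302
shift now-frame [ 0.0064 -0.0013 -0.0053] shift goal-frame [ 0.0064 -0.0013 -0.0053] turn [ 0.003  0.009 -0.016]
```

servo_tool(
  moves="0.006 -0.001 -0.004 0 0.009 -0.016 0.3;0 0 0 0 0 0 0.3;0 0 0 0 0 0 0.3",
)

```text
time_s: 27.02
tool_pos: [0.5404, 0.3462, 0.074]
tool_rot: [180.0, -0.1, 92.5]
force: [0.3, -0.3, -0.7]
grip_width: 0.0303
```

```bash
python3 to.py .5402 .3457 .075 92.4
```

```text
t 27.02 pos [0.5404 0.3462 0.074 ] rot [ 1.7996e+02 -6.0000e-02  9.2470e+01] F [ 0.3 -0.3 -0.7] w 0.0303
shift now-frame [-0.0005 -0.0002 -0.001 ] shift goal-frame [-0.0005 -0.0002 -0.001 ] turn [ 0.001 -0.002  0.002]
```

servo_tool(
  moves="0 0 0 0 0 0 1;0 0 0 0 0 0 1;0 0 0 0 0 0 1;0 0 0 0 0 0 1;0 0 0 0 0 0 1;0 0 -0.01 0 0 0 1;0 0 -0.012 0 0 0 1;0 0 -0.012 0 0 0 1;0 0 -0.015 0 0 0 1;0 0 -0.03 0 0 0 1;0 0 -0.035 0 0 0 1;0 0 -0.03 0 0 0.02 1;-0.02 -0.003 0 0 0 0.04 1;-0.035 -0.005 0 0 0 0.04 1;-0.035 -0.005 0 0 0 0.03 1;-0.035 -0.005 0 0 0 0.03 1;-0.035 -0.005 0 0 0 0.02 1;-0.035 -0.005 0 0 0 0.02 1;-0.035 -0.005 0 0 0 0.02 1;-0.02 -0.005 0 0 0 0 1",
)

```text
time_s: 28.68
tool_pos: [0.4961, 0.1, 0.2428]
tool_rot: [178.9, -0.8, 86.9]
force: [0.8, -1.2, -2.3]
grip_width: 0.0076
```

```bash
python3 to.py .4826 -.057 .23 86.87
```

```text
t 28.68 pos [0.4961 0.1    0.2428] rot [178.87  -0.79  86.91] F [ 0.8 -1.2 -2.3] w 0.0076
shift now-frame [-0.1576 -0.0052  0.0105] shift goal-frame [-0.1575 -0.0049  0.0128] turn [ 0.039 -0.028  0.001]
```

servo_tool(
  moves="-0.03 0 0 0.015 -0.01 0 1;-0.035 0 0 0.01 -0.01 0 1;-0.035 0 0 0 0 0 1;-0.025 0 0 0 0 0 1;-0.012 0 0 0 0 0 1;0 0 0 0 0 0 1;0 0 0 0 0 0 1",
)

```text
time_s: 29.27
tool_pos: [0.4873, -0.0477, 0.2531]
tool_rot: [178.8, 0.3, 86.6]
force: [0.3, 0.2, -1.5]
grip_width: 0.0074
```

```bash
python3 to.py .4826 -.057 .13 86.87; python3 shot.py w10; python3 held.py w10.npz
```

```text
t 29.27 pos [ 0.4873 -0.0477  0.2531] rot [178.75   0.33  86.57] F [ 0.3  0.2 -1.5] w 0.0074
shift now-frame [-0.0089 -0.0068  0.123 ] shift goal-frame [-0.0095 -0.0042  0.1231] turn [ 0.044  0.012 -0.01 ]
{'time_s': np.float64(29.2667), 'qpos': array([ 39.3108,  -2.6131, -35.5545, 100.6974,  -1.2181,  80.1816,
         0.5323]), 'tool_pos': array([ 0.4873, -0.0477,  0.2531]), 'tool_rot': array([178.7526,   0.3263,  86.5662]), 'force': array([ 0.2916,  0.1566, -1.5418]), 'grip_width': np.float64(0.0074)}
-20 10 160 x 31.5 y [-2.8  4.5] mid 0.84 zmax 9.7
10 40 100 x 31.4 y [-2.7  4.4] mid 0.8 zmax 39.9
40 60 43 x 31.3 y [-2.1  4. ] mid 1.0 zmax 59.9
60 80 13 x 31.2 y [-1.8  3.8] mid 0.88 zmax 65.5
```

View pics/w10.png

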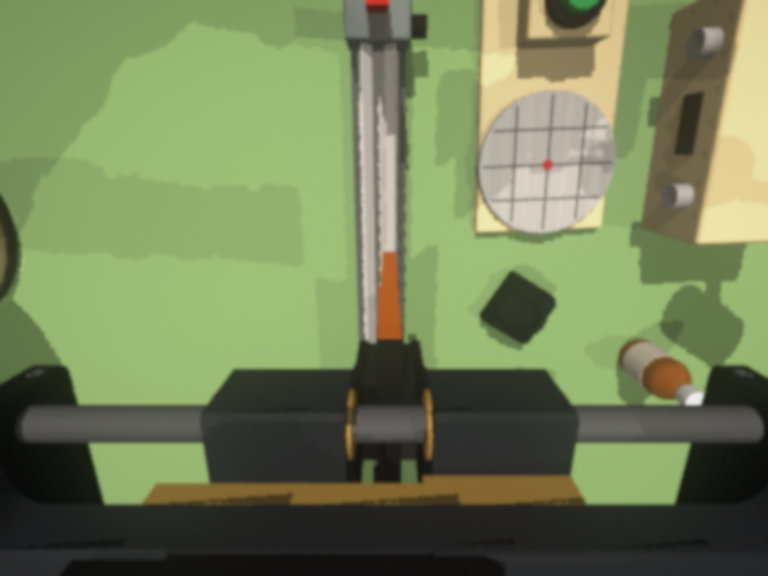

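servo_tool(
  moves="-0.003 -0.002 0.004 0.022 0.006 -0.005 1;-0.003 -0.002 0.006 0.022 0.006 -0.005 1;0 0 0.006 0 0 0 1;0 0 0 0 0 0 1;0 0 0 0 0 0 1",
)

```text
time_s: 29.73
tool_pos: [0.4835, -0.0473, 0.2361]
tool_rot: [-179.9, -0.1, 87.5]
force: [-0.1, -0.5, -0.8]
grip_width: 0.0076
```

```bash
python3 to.py .4825 -.055 .13 86.87
```

```text
t 29.73 pos [ 0.4835 -0.0473  0.2361] rot [-1.7991e+02 -1.0000e-01  8.7520e+01] F [-0.1 -0.5 -0.8] w 0.0076
shift now-frame [-0.0079 -0.0005  0.1061] shift goal-frame [-0.0078 -0.0006  0.1061] turn [-0.003 -0.003  0.023]
```

servo_tool(
  moves="-0.005 -0.0005 0 -0.003 -0.003 0.02 1;0 0 0 0 0 0 1;0 0 0.012 0 0 0 1;0 0 0.013 0 0 0 1;0 0 0.013 0 0 0 1;0 0 0.013 0 0 0 1;0 0 0.013 0 0 0 1;0 0 0.013 0 0 0 1;0 0 0.012 0 0 0 1;0 0 0 0 0 0 1;0 0 0 0 0 0 1",
)

```text
time_s: 30.65
tool_pos: [0.4816, -0.0517, 0.1381]
tool_rot: [-180.0, -0.0, 87.0]
force: [0.3, -0.7, -0.8]
grip_width: 0.0078
```

```bash
python3 to.py .4825 -.055 .112 86.87
```

```text
t 30.65 pos [ 0.4816 -0.0517  0.1381] rot [-1.7995e+02 -3.0000e-02  8.6960e+01] F [ 0.3 -0.7 -0.8] w 0.0078
shift now-frame [-0.0033  0.0011  0.0261] shift goal-frame [-0.0033  0.0011  0.0261] turn [-0.002 -0.001  0.003]
```

servo_tool(
  moves="-0.002 0.001 0 0 0 0 1;0 0 0 0 0 0 1;0 0 0.008 0 0 0 1;0 0 0.008 0 0 0 1;0 0 0.007 0 0 0 1;0 0 0 0 0 0 1",
)

```text
time_s: 31.15
tool_pos: [0.4844, -0.0545, 0.1153]
tool_rot: [179.8, 0.0, 86.9]
force: [-1.0, 0.0, -1.3]
grip_width: 0.0078
```

```bash
python3 to.py .4825 -.055 .075 86.87;python3 shot.py w11; python3 held.py w11.npz;python3 rel.py w11.npz
```

```text
t 31.15 pos [ 0.4844 -0.0545  0.1153] rot [1.7977e+02 3.0000e-02 8.6910e+01] F [-1.   0.  -1.3] w 0.0078
shift now-frame [-0.0006 -0.0021  0.0403] shift goal-frame [-0.0006 -0.0019  0.0403] turn [0.008 0.001 0.001]
{'time_s': np.float64(31.15), 'qpos': array([ 38.4227,   4.1025, -36.1335, 111.1904,   2.7027,  65.293 ,
        -1.851 ]), 'tool_pos': array([ 0.4844, -0.0545,  0.1153]), 'tool_rot': array([1.797743e+02, 3.450000e-02, 8.691060e+01]), 'force': array([-1.013 ,  0.0222, -1.2914]), 'grip_width': np.float64(0.0078)}
-20 10 153 x 31.5 y [-2.8  4.4] mid 0.71 zmax 9.5
10 40 98 x 31.4 y [-3.   4.2] mid 0.58 zmax 38.8
40 60 47 x 31.3 y [-2.9  3.9] mid 0.36 zmax 60.0
60 80 14 x 31.2 y [-2.7  3.2] mid 0.02 zmax 69.1
[[40.0, -0.9, 28.6], [48.0, -0.8, 28.3], [56.0, -1.2, 28.9], [64.0, -1.3, 28.6], [72.0, -1.2, 28.3], [80.0, -0.8, 28.9], [88.0, -0.8, 28.7], [96.0, -0.8, 28.5], [104.0, -1.1, 28.9], [112.0, -1.2, 28.7], [120.0, -1.1, 28.4], [128.0, -0.7, 29.0]]
groove y at x=0 -1.05 slope deg 0.04
```

servo_tool(
  moves="0 -0.0016 0 0.006 0 0 1;0 0 0 0 0 0 1;0 0 0.006 0 0 0 1;0 0 0.007 0 0 0 1;0 0 0.006 0 0 0 1;0 0 0 0 0 0 1",
)

```text
time_s: 31.7
tool_pos: [0.4829, -0.0543, 0.0956]
tool_rot: [179.9, 0.1, 86.9]
force: [0.1, -0.2, -1.3]
grip_width: 0.0077
```

```bash
python3 to.py .4825 -.055 .075 86.87
```

```text
t 31.7 pos [ 0.4829 -0.0543  0.0956] rot [1.7995e+02 6.0000e-02 8.6920e+01] F [ 0.1 -0.2 -1.3] w 0.0077
shift now-frame [-0.0007 -0.0003  0.0206] shift goal-frame [-0.0007 -0.0003  0.0206] turn [0.002 0.002 0.002]
```

servo_tool(
  moves="0 0 0.006 0 0 0 1;0 0 0.007 0 0 0 1;0 0 0.006 0 0 0 1;0 0 0.0005 0 0 0 1;-0.002 0 0 0 0 0 1;-0.0015 0 0 0 0 0 1;-0.0015 0 0 0 0 0 1;-0.001 0 0 0 0 0 1;-0.001 0 0 0 0 0 1",
)

```text
time_s: 32.45
tool_pos: [0.4838, -0.0564, 0.0757]
tool_rot: [179.9, -0.3, 87.0]
force: [-0.8, 4.2, 5.3]
grip_width: 0.0075
```

servo_tool(
  moves="-0.001 0 -0.001 0 0 0 1;-0.0015 0 0 0 0 0 1;-0.0015 0 0 0 0 0 1;-0.001 0 0 0 0 0 1;-0.001 0 0 0 0 0 1",
)

```text
time_s: 32.87
tool_pos: [0.4835, -0.0603, 0.0757]
tool_rot: [179.9, -0.5, 87.2]
force: [-0.7, 5.0, 1.8]
grip_width: 0.0078
```

servo_tool(
  moves="0 0 0 0 0 0 0.3;0 0 0 0 0 0 0.3;0 0 0 0 0 0 0.3;0 0 -0.015 0 0 0 0.3;0 0 -0.03 0 0 0 0.3;0 0 -0.035 0 0 0 0.3;0.02 0.004 -0.01 0 0 0 0.3;0.035 0.008 0 0 0 0 0.3;0.035 0.008 0 0 0 0 0.3;0.035 0.008 0 0 0 0 0.3;0.035 0.008 0 0 0 -0.02 0.3;0.035 0.008 0 0 0 -0.03 0.3;0.035 0.008 0 0 0 -0.04 0.3;0.035 0.008 0 0 0 -0.04 0.3;0.035 0.008 0 0 0 -0.04 0.3;0.035 0.008 0 0 0 -0.03 0.3;0.025 0.006 0 0 0 -0.02 0.3;0.01 0 0 0 0 0 0.3;0 0 0 0 0 0 0.3;0 0 0 0 0 0 0.3",
)

```text
time_s: 34.53
tool_pos: [0.5885, 0.2985, 0.1649]
tool_rot: [179.4, 0.5, 91.9]
force: [-0.2, -0.6, -0.3]
grip_width: 0.0302
```

```bash
python3 to.py .5836 .3476 .14 92.4
```

```text
t 34.53 pos [0.5885 0.2985 0.1649] rot [179.4    0.52  91.92] F [-0.2 -0.6 -0.3] w 0.0302
shift now-frame [ 0.0494 -0.0035  0.0244] shift goal-frame [ 0.0492 -0.0028  0.0249] turn [ 0.021  0.018 -0.017]
```

servo_tool(
  moves="0.012 -0.002 0.004 0.01 0.009 -0.008 0.3;0.014 -0.001 0.008 0.01 0.009 -0.008 0.3;0.014 0 0.008 0 0 0 0.3;0.006 0 0.004 0 0 0 0.3;0 0 0 0 0 0 0.3;0 0 0 0 0 0 0.3",
)

```text
time_s: 35.03
tool_pos: [0.5862, 0.3379, 0.1379]
tool_rot: [180.0, 0.4, 91.8]
force: [0.9, -0.3, -0.5]
grip_width: 0.0307
```

```bash
python3 to.py .5836 .3476 .075 92.4; python3 shot.py w12; python3 tops.py w12.npz .25 .45
```

```text
t 35.03 pos [0.5862 0.3379 0.1379] rot [179.96   0.35  91.77] F [ 0.9 -0.3 -0.5] w 0.0307
shift now-frame [ 0.0101 -0.0023  0.0628] shift goal-frame [ 0.0098 -0.0022  0.0629] turn [ 0.001  0.012 -0.022]
{'time_s': np.float64(35.0333), 'qpos': array([-6.09000e-02,  3.06029e+01, -4.55360e+01,  8.23754e+01,
        2.22622e+01,  7.63757e+01, -4.51248e+01]), 'tool_pos': array([0.5862, 0.3379, 0.1379]), 'tool_rot': array([179.9556,   0.3512,  91.7682]), 'force': array([ 0.9369, -0.3278, -0.5083]), 'grip_width': np.float64(0.0307)}
[255.7 212.9] 1060 rect 584.2 348.4 8.6 66.5 2.7 mean [584.1 350.9 136.1] tilt -2.5
[317.2 210.3] 1090 rect 628.2 349.4 9.1 65.9 2.3 mean [627.5 354.2 135.8] tilt -1.3
```

servo_tool(
  moves="0.008 -0.002 0 0 0.01 -0.02 0.3;0.002 0 0 0 0 0 0.3;0 0 0 0 0 0 0.3;0 0 0.012 0 0 0 0.3;0 0 0.013 0 0 0 0.3;0 0 0.013 0 0 0 0.3;0 0 0.013 0 0 0 0.3;0 0 0.009 0 0 0 0.3;0 0 0 0 0 0 0.3;0 0 0 0 0 0 0.3",
)

```text
time_s: 35.92
tool_pos: [0.5846, 0.3445, 0.0705]
tool_rot: [180.0, 0.2, 92.2]
force: [-0.9, -0.8, 1.2]
grip_width: 0.0303
```

```bash
python3 to.py .5836 .3476 .075 92.4
```

```text
t 35.92 pos [0.5846 0.3445 0.0705] rot [179.99   0.21  92.16] F [-0.9 -0.8  1.2] w 0.0303
shift now-frame [ 0.0031 -0.0009 -0.0045] shift goal-frame [ 0.0031 -0.0008 -0.0045] turn [ 0.     0.007 -0.008]
```

servo_tool(
  moves="0.003 -0.001 -0.004 0 0.007 -0.008 0.3;0 0 0 0 0 0 0.3;0 0 0 0 0 0 1;0 0 0 0 0 0 1;0 0 0 0 0 0 1;0 0 0 0 0 0 1;0 0 0 0 0 0 1;0 0 0 0 0 0 1;0 0 0 0 0 0 1",
)

```text
time_s: 36.67
tool_pos: [0.5844, 0.3489, 0.0773]
tool_rot: [179.8, -0.1, 92.4]
force: [0.1, 0.1, 0.2]
grip_width: 0.0082
```

servo_tool(
  moves="0 0 -0.01 0 0 0 1;0 0 -0.012 0 0 0 1;0 0 -0.012 0 0 0 1;0 0 -0.015 0 0 0 1;0 0 -0.03 0 0 0 1;0 0 -0.035 0 0 0 1;0 0 -0.035 0 0 0.02 1;-0.02 -0.006 0 0 0 0.04 1;-0.033 -0.01 0 0 0 0.04 1;-0.033 -0.01 0 0 0 0.03 1;-0.033 -0.01 0 0 0 0.03 1;-0.033 -0.01 0 0 0 0.02 1;-0.033 -0.01 0 0 0 0.02 1;-0.033 -0.01 0 0 0 0 1;-0.033 -0.01 0 0 0 0 1;-0.033 -0.01 0 0 0 0 1;-0.02 -0.006 0 0 0 0 1;-0.01 0 0 0 0 0 1;0 0 0 0 0 0 1;0 0 0 0 0 0 1",
)

```text
time_s: 38.33
tool_pos: [0.4773, 0.0332, 0.2548]
tool_rot: [178.4, -0.4, 87.0]
force: [-0.4, -0.6, -1.2]
grip_width: 0.0077
```

```bash
python3 to.py .4861 .011 .23 86.87;python3 shot.py w13; python3 held.py w13.npz
```

```text
t 38.33 pos [0.4773 0.0332 0.2548] rot [178.41  -0.39  87.02] F [-0.4 -0.6 -1.2] w 0.0077
shift now-frame [-0.0218  0.0093  0.0249] shift goal-frame [-0.0216  0.01    0.0248] turn [ 0.056 -0.014  0.005]
{'time_s': np.float64(38.3333), 'qpos': array([ 35.2099,  -4.8265, -39.3725, 102.0288,  -3.3013,  80.0893,
        -6.5735]), 'tool_pos': array([0.4773, 0.0332, 0.2548]), 'tool_rot': array([178.4061,  -0.3923,  87.0159]), 'force': array([-0.3656, -0.5925, -1.2282]), 'grip_width': np.float64(0.0077)}
-20 10 135 x 32.6 y [-2.6  3.9] mid 0.69 zmax 9.7
10 40 89 x 32.4 y [-2.5  3.8] mid 0.72 zmax 39.4
40 60 44 x 32.3 y [-2.1  4. ] mid 0.88 zmax 60.0
60 80 14 x 32.3 y [-1.8  2.9] mid 0.48 zmax 68.9
```

View pics/w13.png

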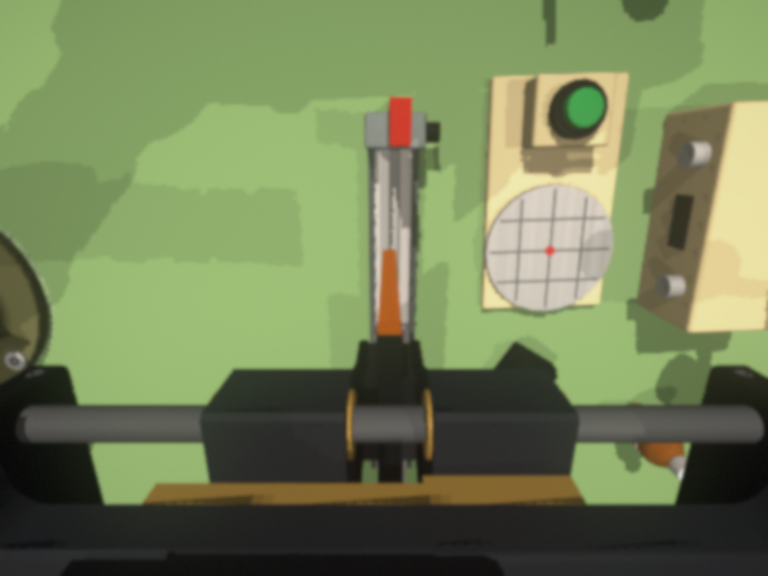

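servo_tool(
  moves="-0.006 0.003 0.004 0.028 -0.007 0.002 1;-0.008 0.003 0.005 0.025 -0.007 0.002 1;-0.006 0.003 0.005 0 0 0 1;0 0 0 0 0 0 1;0 0 0 0 0 0 1",
)

```text
time_s: 38.8
tool_pos: [0.4879, 0.0168, 0.2398]
tool_rot: [-180.0, -0.1, 87.5]
force: [-0.8, 0.8, -1.2]
grip_width: 0.0079
```

```bash
python3 to.py .4861 .011 .135 86.87
```

```text
t 38.8 pos [0.4879 0.0168 0.2398] rot [-1.7995e+02 -1.0000e-01  8.7490e+01] F [-0.8  0.8 -1.2] w 0.0079
shift now-frame [-0.0061 -0.0014  0.1048] shift goal-frame [-0.0059 -0.0015  0.1048] turn [-0.002 -0.003  0.022]
```

servo_tool(
  moves="-0.005 -0.0015 0 0 -0.003 0.02 1;0 0 0 0 0 0 1;0 0 0.012 0 0 0 1;0 0 0.013 0 0 0 1;0 0 0.013 0 0 0 1;0 0 0.013 0 0 0 1;0 0 0.013 0 0 0 1;0 0 0.013 0 0 0 1;0 0 0.011 0 0 0 1;0 0 0 0 0 0 1;0 0 0 0 0 0 1",
)

```text
time_s: 39.72
tool_pos: [0.4838, 0.013, 0.1428]
tool_rot: [-179.9, -0.0, 87.0]
force: [0.6, 0.3, -0.7]
grip_width: 0.0078
```

```bash
python3 to.py .4861 .010 .115 86.87
```

```text
t 39.72 pos [0.4838 0.013  0.1428] rot [-1.7985e+02 -2.0000e-02  8.6970e+01] F [ 0.6  0.3 -0.7] w 0.0078
shift now-frame [-0.0028  0.0025  0.0278] shift goal-frame [-0.0028  0.0025  0.0278] turn [-0.005 -0.001  0.003]
```

servo_tool(
  moves="-0.001 0.002 0 -0.005 0 0 1;0 0 0 0 0 0 1;0 0 0.008 0 0 0 1;0 0 0.008 0 0 0 1;0 0 0.007 0 0 0 1;0 0 0 0 0 0 1;0 0 0 0 0 0 1",
)

```text
time_s: 40.3
tool_pos: [0.4879, 0.0116, 0.1197]
tool_rot: [179.7, 0.0, 86.9]
force: [0.2, 0.2, -1.6]
grip_width: 0.0079
```

```bash
python3 to.py .4862 .011 .078 86.87;python3 shot.py w14; python3 held.py w14.npz;python3 rel.py w14.npz
```

```text
t 40.3 pos [0.4879 0.0116 0.1197] rot [179.73   0.    86.94] F [ 0.2  0.2 -1.6] w 0.0079
shift now-frame [-0.0007 -0.0018  0.0417] shift goal-frame [-0.0007 -0.0016  0.0417] turn [0.009 0.    0.002]
{'time_s': np.float64(40.3), 'qpos': array([ 34.3929,   4.1677, -39.975 , 110.7721,   2.9826,  65.7955,
        -9.7799]), 'tool_pos': array([0.4879, 0.0116, 0.1197]), 'tool_rot': array([1.797315e+02, 4.000000e-03, 8.693880e+01]), 'force': array([ 0.223 ,  0.164 , -1.6275]), 'grip_width': np.float64(0.0079)}
-20 10 153 x 32.5 y [-2.8  4.4] mid 0.85 zmax 9.9
10 40 100 x 32.4 y [-3.   4.3] mid 0.67 zmax 39.9
40 60 44 x 32.4 y [-2.9  4. ] mid 0.49 zmax 59.6
60 80 19 x 32.2 y [-3.   3.3] mid 0.21 zmax 69.0
[[40.0, -0.9, 29.1], [48.0, -0.9, 28.9], [56.0, -0.8, 28.5], [64.0, -0.8, 28.4], [72.0, -0.4, 28.8], [80.0, -0.3, 28.6], [88.0, -0.7, 29.2], [96.0, -0.8, 29.0], [104.0, -0.8, 28.7], [112.0, 4.2, 38.3], [120.0, -0.6, 53.8], [128.0, 1.2, 57.3]]
groove y at x=0 -2.29 slope deg 1.47
```

servo_tool(
  moves="0 -0.0015 0 0.007 0 0 1;0 0 0 0 0 0 1;0 0 0.006 0 0 0 1;0 0 0.007 0 0 0 1;0 0 0.006 0 0 0 1;0 0 0 0 0 0 1",
)

```text
time_s: 40.85
tool_pos: [0.4864, 0.0116, 0.0995]
tool_rot: [179.9, 0.0, 86.9]
force: [-0.2, -0.5, -1.6]
grip_width: 0.0077
```

```bash
python3 to.py .4862 .011 .078 86.87
```

```text
t 40.85 pos [0.4864 0.0116 0.0995] rot [1.7991e+02 3.0000e-02 8.6930e+01] F [-0.2 -0.5 -1.6] w 0.0077
shift now-frame [-0.0006 -0.0002  0.0215] shift goal-frame [-0.0006 -0.0002  0.0215] turn [0.003 0.001 0.002]
```

servo_tool(
  moves="0 0 0.006 0 0 0 1;0 0 0.007 0 0 0 1;0 0 0.006 0 0 0 1;-0.002 0 0 0 0 0 1;-0.002 0 0 0 0 0 1;-0.0015 0 0 0 0 0 1;-0.001 0 0 0 0 0 1;0 0 0 0 0 0 1",
)

```text
time_s: 41.52
tool_pos: [0.4857, 0.0046, 0.0774]
tool_rot: [180.0, -0.0, 86.9]
force: [0.6, 0.3, -1.7]
grip_width: 0.0082
```

servo_tool(
  moves="-0.001 0 0 0 0 0 1;-0.001 0 0 0 0 0 1;0 0 0 0 0 0 1",
)

```text
time_s: 41.77
tool_pos: [0.486, 0.0044, 0.0778]
tool_rot: [179.9, -0.2, 87.0]
force: [0.2, 0.0, -1.3]
grip_width: 0.0078
```

servo_tool(
  moves="0 0 0 0 0 0 0.3;0 0 0 0 0 0 0.3;0 0 0 0 0 0 0.3;0 0 -0.015 0 0 0 0.3;0 0 -0.03 0 0 0 0.3;0 0 -0.035 0 0 0 0.3;0.02 0.007 -0.01 0 0 0 0.3;0.033 0.013 0 0 0 0 0.3;0.033 0.013 0 0 0 0 0.3;0.033 0.013 0 0 0 -0.02 0.3;0.033 0.013 0 0 0 -0.03 0.3;0.033 0.013 0 0 0 -0.04 0.3;0.033 0.013 0 0 0 -0.04 0.3;0.033 0.013 0 0 0 -0.04 0.3;0.03 0.013 0 0 0 -0.03 0.3;0.02 0.01 0 0 0 -0.03 0.3;0.01 0 0 0 0 0 0.3;0 0 0 0 0 0 0.3;0 0 0 0 0 0 0.3",
)

```text
time_s: 43.35
tool_pos: [0.6258, 0.3123, 0.1711]
tool_rot: [179.6, 0.5, 92.6]
force: [0.6, -0.5, -0.7]
grip_width: 0.0306
```

```bash
python3 to.py .6274 .3489 .14 92.4
```

```text
t 43.35 pos [0.6258 0.3123 0.1711] rot [179.64   0.47  92.58] F [ 0.6 -0.5 -0.7] w 0.0306
shift now-frame [0.0367 0.003  0.0308] shift goal-frame [0.0365 0.0031 0.0311] turn [0.013 0.016 0.006]
```

servo_tool(
  moves="0.012 0.001 0.006 0.006 0.008 0.003 0.3;0.014 0.001 0.01 0.006 0.008 0.003 0.3;0.01 0 0.01 0 0 0 0.3;0.003 0 0.005 0 0 0 0.3;0 0 0 0 0 0 0.3;0 0 0 0 0 0 0.3",
)

```text
time_s: 43.85
tool_pos: [0.6269, 0.3477, 0.1366]
tool_rot: [180.0, 0.3, 92.0]
force: [-0.7, -0.2, 1.4]
grip_width: 0.0304
```

```bash
python3 to.py .6274 .3489 .075 92.4
```

```text
t 43.85 pos [0.6269 0.3477 0.1366] rot [179.98   0.3   91.97] F [-0.7 -0.2  1.4] w 0.0304
shift now-frame [0.0015 0.0005 0.0616] shift goal-frame [0.0012 0.0006 0.0616] turn [ 0.001  0.01  -0.015]
```

servo_tool(
  moves="0.001 0.0005 0 0 0.01 -0.015 0.3;0 0 0 0 0 0 0.3;0 0 0.012 0 0 0 0.3;0 0 0.013 0 0 0 0.3;0 0 0.013 0 0 0 0.3;0 0 0.013 0 0 0 0.3;0 0 0.006 0 0 0 0.3;0 0 0 0 0 0 0.3;0 0 0 0 0 0 0.3",
)

```text
time_s: 44.6
tool_pos: [0.6278, 0.3453, 0.0722]
tool_rot: [-180.0, 0.1, 92.3]
force: [1.1, -0.6, -0.0]
grip_width: 0.0303
```

```bash
python3 to.py .6274 .3489 .075 92.4
```

```text
t 44.6 pos [0.6278 0.3453 0.0722] rot [-1.7996e+02  1.4000e-01  9.2280e+01] F [ 1.1 -0.6 -0. ] w 0.0303
shift now-frame [ 0.0036 -0.0002 -0.0028] shift goal-frame [ 0.0036 -0.0002 -0.0028] turn [-0.002  0.005 -0.004]
```

servo_tool(
  moves="0.0035 0 -0.002 0 0.005 -0.004 0.3;0 0 0 0 0 0 0.3;0 0 0 0 0 0 1;0 0 0 0 0 0 1;0 0 0 0 0 0 1;0 0 0 0 0 0 1;0 0 0 0 0 0 1;0 0 0 0 0 0 1;0 0 0 0 0 0 1",
)

```text
time_s: 45.35
tool_pos: [0.6286, 0.3505, 0.0769]
tool_rot: [179.9, -0.1, 92.4]
force: [0.4, 0.5, -1.4]
grip_width: 0.008
```

servo_tool(
  moves="0 0 -0.01 0 0 0 1;0 0 -0.012 0 0 0 1;0 0 -0.012 0 0 0 1;0 0 -0.015 0 0 0 1;0 0 -0.03 0 0 0 1;0 0 -0.035 0 0 0 1;0 0 -0.035 0 0 0.02 1;-0.016 -0.008 0 0 0 0.04 1;-0.028 -0.016 0 0 0 0.04 1;-0.028 -0.016 0 0 0 0.03 1;-0.028 -0.016 0 0 0 0.03 1;-0.028 -0.016 0 0 0 0.02 1;-0.028 -0.016 0 0 0 0.02 1;-0.028 -0.016 0 0 0 0 1;-0.028 -0.016 0 0 0 0 1;-0.025 -0.01 0 0 0 0 1;-0.015 -0.004 0 0 0 0 1;0 0 0 0 0 0 1;0 0 0 0 0 0 1",
)

```text
time_s: 46.93
tool_pos: [0.4798, 0.0999, 0.2526]
tool_rot: [178.6, -0.4, 86.8]
force: [0.3, 0.7, -0.7]
grip_width: 0.0079
```

```bash
python3 to.py .4898 .0775 .23 86.87;python3 shot.py w15; python3 held.py w15.npz
```

```text
t 46.93 pos [0.4798 0.0999 0.2526] rot [178.62  -0.36  86.84] F [ 0.3  0.7 -0.7] w 0.0079
shift now-frame [-0.0219  0.0107  0.0227] shift goal-frame [-0.0218  0.0112  0.0226] turn [ 0.048 -0.013 -0.001]
{'time_s': np.float64(46.9333), 'qpos': array([ 31.2806,  -2.7498, -44.1607, 100.606 ,  -1.9122,  79.9435,
       -15.727 ]), 'tool_pos': array([0.4798, 0.0999, 0.2526]), 'tool_rot': array([178.618 ,  -0.3634,  86.8378]), 'force': array([ 0.3402,  0.7223, -0.6502]), 'grip_width': np.float64(0.0079)}
-20 10 142 x 31.5 y [-2.5  4. ] mid 0.82 zmax 10.0
10 40 87 x 31.4 y [-2.4  3.8] mid 0.78 zmax 39.3
40 60 44 x 31.4 y [-2.  4.] mid 0.95 zmax 59.8
60 80 16 x 31.2 y [-2.2  4.1] mid 1.27 zmax 68.9
```

View pics/w15.png

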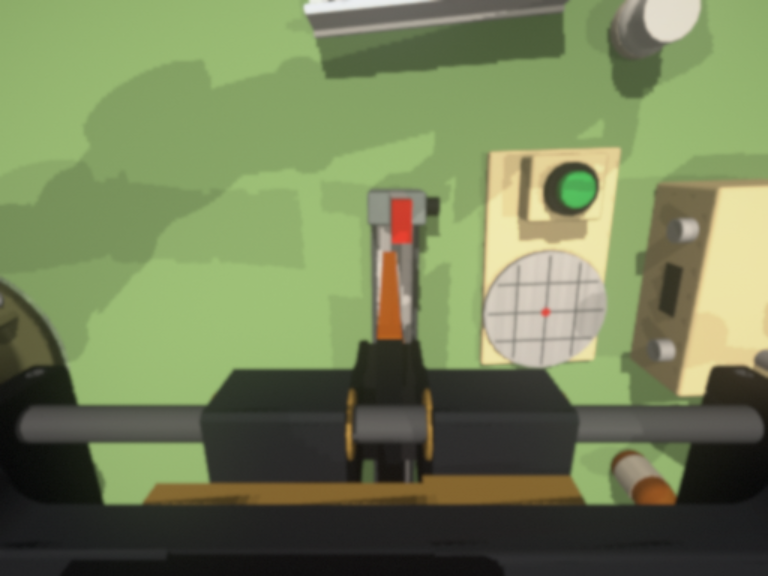

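servo_tool(
  moves="-0.006 0.003 0.003 0.025 -0.006 0 1;-0.008 0.003 0.004 0.02 -0.006 0 1;-0.006 0.003 0.005 0 0 0 1;0 0 0 0 0 0 1;0 0 0 0 0 0 1",
)

```text
time_s: 47.4
tool_pos: [0.4905, 0.0835, 0.2401]
tool_rot: [-180.0, -0.2, 87.4]
force: [0.4, 0.5, -0.9]
grip_width: 0.0083
```

```bash
python3 to.py .4898 .0785 .135 86.87
```

```text
t 47.4 pos [0.4905 0.0835 0.2401] rot [-179.99   -0.2    87.41] F [ 0.4  0.5 -0.9] w 0.0083
shift now-frame [-0.0054 -0.0005  0.1051] shift goal-frame [-0.005  -0.0005  0.1051] turn [-0.    -0.007  0.019]
```

servo_tool(
  moves="-0.004 -0.0005 0 0 -0.007 0.019 1;0 0 0 0 0 0 1;0 0 0.012 0 0 0 1;0 0 0.013 0 0 0 1;0 0 0.013 0 0 0 1;0 0 0.013 0 0 0 1;0 0 0.013 0 0 0 1;0 0 0.013 0 0 0 1;0 0 0.011 0 0 0 1;0 0 0 0 0 0 1;0 0 0 0 0 0 1",
)

```text
time_s: 48.32
tool_pos: [0.4876, 0.0811, 0.1426]
tool_rot: [-179.8, -0.0, 87.0]
force: [0.2, 0.3, -0.4]
grip_width: 0.0075
```

```bash
python3 to.py .4897 .078 .12 86.87
```

```text
t 48.32 pos [0.4876 0.0811 0.1426] rot [-1.7984e+02 -3.0000e-02  8.6980e+01] F [ 0.2  0.3 -0.4] w 0.0075
shift now-frame [-0.003   0.0023  0.0226] shift goal-frame [-0.003   0.0023  0.0226] turn [-0.006 -0.001  0.004]
```

servo_tool(
  moves="-0.002 0.001 0 -0.003 0 0 1;0 0 0 0 0 0 1;0 0 0.008 0 0 0 1;0 0 0.008 0 0 0 1;0 0 0.006 0 0 0 1;0 0 0 0 0 0 1;0 0 0 0 0 0 1",
)

```text
time_s: 48.9
tool_pos: [0.4904, 0.079, 0.1206]
tool_rot: [179.8, -0.0, 87.0]
force: [0.4, 0.3, -0.8]
grip_width: 0.0081
```

```bash
python3 to.py .4896 .078 .078 86.87;python3 shot.py w16; python3 held.py w16.npz;python3 rel.py w16.npz
```

```text
t 48.9 pos [0.4904 0.079  0.1206] rot [ 1.7981e+02 -4.0000e-02  8.6960e+01] F [ 0.4  0.3 -0.8] w 0.0081
shift now-frame [-0.001  -0.0009  0.0426] shift goal-frame [-0.001  -0.0008  0.0426] turn [ 0.006 -0.001  0.003]
{'time_s': np.float64(48.9), 'qpos': array([ 30.2185,   5.9479, -44.2631, 109.4419,   4.5557,  66.1692,
       -18.7612]), 'tool_pos': array([0.4904, 0.079 , 0.1206]), 'tool_rot': array([ 1.798142e+02, -3.660000e-02,  8.695910e+01]), 'force': array([ 0.3958,  0.3305, -0.8282]), 'grip_width': np.float64(0.0081)}
-20 10 211 x 31.5 y [-3.7  5.5] mid 0.87 zmax 9.4
10 40 100 x 31.3 y [-2.6  4.5] mid 0.95 zmax 39.1
40 60 45 x 31.3 y [-2.9  4. ] mid 0.55 zmax 57.5
60 80 6 x 45.8 y [-10.7 -10.3] mid -10.59 zmax 78.4
[[40.0, 0.5, 28.1], [48.0, 0.5, 28.0], [64.0, 1.6, 55.8], [80.0, 1.8, 50.1]]
groove y at x=0 -1.01 slope deg 2.11
```

servo_tool(
  moves="0 -0.0006 0 0.004 0 0 1;0 0 0 0 0 0 1;0 0 0.006 0 0 0 1;0 0 0.007 0 0 0 1;0 0 0.006 0 0 0 1;0 0 0 0 0 0 1",
)

```text
time_s: 49.45
tool_pos: [0.4901, 0.079, 0.1004]
tool_rot: [179.9, -0.0, 86.9]
force: [-0.4, -0.1, -1.1]
grip_width: 0.0076
```

```bash
python3 to.py .4896 .078 .078 86.87
```

```text
t 49.45 pos [0.4901 0.079  0.1004] rot [ 1.7989e+02 -2.0000e-02  8.6950e+01] F [-0.4 -0.1 -1.1] w 0.0076
shift now-frame [-0.0011 -0.0005  0.0224] shift goal-frame [-0.0011 -0.0004  0.0224] turn [ 0.004 -0.001  0.003]
```

servo_tool(
  moves="0 -0.0003 0.006 0 0 0 1;0 0 0.007 0 0 0 1;0 0 0.006 0 0 0 1;-0.002 0 0.0005 0 0 0 1;-0.002 0 0 0 0 0 1;-0.0015 0 0 0 0 0 1;-0.001 0 0 0 0 0 1;-0.001 0 0 0 0 0 1;-0.001 0 0 0 0 0 1",
)

```text
time_s: 50.2
tool_pos: [0.4891, 0.0713, 0.078]
tool_rot: [179.9, -0.2, 87.0]
force: [0.4, 4.7, -1.1]
grip_width: 0.0077
```

servo_tool(
  moves="0 0 0 0 0 0 0.3;0 0 0 0 0 0 0.3;0 0 0 0 0 0 0.3;0 0 -0.015 0 0 0 0.3;0 0 -0.025 0 0 0 0.3;0 0 -0.025 0 0 0 0.3;0.02 0 0 0 0 0 0.3;0.025 0 0 0 0 0 0.3;0.02 0 0 0 0 0 0.3;0 0 0 0 0 0 0.3;0 0 0 0 0 0 0.3",
)

```text
time_s: 51.12
tool_pos: [0.4951, 0.1335, 0.1491]
tool_rot: [179.6, 0.1, 86.7]
force: [0.8, -1.0, -0.2]
grip_width: 0.0304
```

```bash
python3 to.py .4935 .1411 .085 86.87; python3 shot.py w17
```

```text
t 51.12 pos [0.4951 0.1335 0.1491] rot [1.796e+02 1.300e-01 8.666e+01] F [ 0.8 -1.  -0.2] w 0.0304
shift now-frame [ 0.0076 -0.0025  0.0641] shift goal-frame [ 0.0075 -0.002   0.0641] turn [ 0.014  0.005 -0.007]
{'time_s': np.float64(51.1167), 'qpos': array([ 26.2972,   6.834 , -47.0409, 105.5051,   5.6315,  69.6004,
       -25.8169]), 'tool_pos': array([0.4951, 0.1335, 0.1491]), 'tool_rot': array([1.795981e+02, 1.300000e-01, 8.666280e+01]), 'force': array([ 0.7963, -0.9696, -0.2473]), 'grip_width': np.float64(0.0304)}
```

View pics/w17.png

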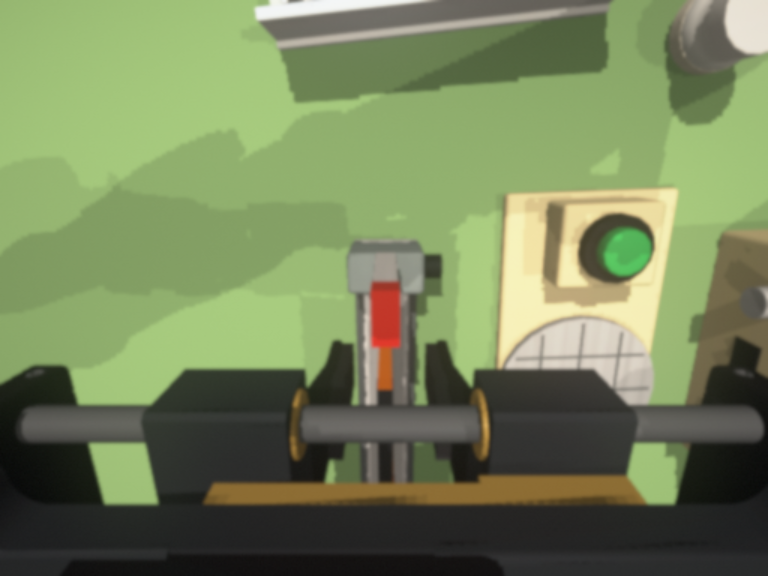

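servo_tool(
  moves="0.007 -0.002 0 0.007 0.003 0 0.3;0 0 0 0 0 0 0.3;0 0 0.012 0 0 0 0.3;0 0 0.013 0 0 0 0.3;0 0 0.013 0 0 0 0.3;0 0 0.013 0 0 0 0.3;0 0 0.006 0 0 0 0.3;0 0 0 0 0 0 0.3;0 0 0 0 0 0 0.3",
)

```text
time_s: 51.92
tool_pos: [0.4926, 0.1336, 0.0849]
tool_rot: [180.0, 0.3, 86.1]
force: [0.0, 0.6, 0.1]
grip_width: 0.0302
```

```bash
python3 to.py .4935 .1411 .085 86.87
```

```text
t 51.92 pos [0.4926 0.1336 0.0849] rot [180.     0.27  86.13] F [0.  0.6 0.1] w 0.0302
shift now-frame [ 0.0075  0.0004 -0.0001] shift goal-frame [ 0.0075  0.0005 -0.0001] turn [-0.     0.009 -0.026]
```

servo_tool(
  moves="0.006 0.0004 0 0 0.006 -0.02 0.3;0 0 0 0 0 0 0.3;0 0 0 0 0 0 1;0 0 0 0 0 0 1;0 0 0 0 0 0 1;0 0 0 0 0 0 1;0 0 0 0 0 0 1",
)

```text
time_s: 52.5
tool_pos: [0.4937, 0.1405, 0.0867]
tool_rot: [180.0, 0.1, 86.8]
force: [1.8, 0.0, -2.2]
grip_width: 0.0137
```

servo_tool(
  moves="-0.006 0 0 0 0 0 1;-0.006 0 0 0 0 0 1;-0.005 0 0 0 0 0 1;-0.003 0 0 0 0 0 1;-0.001 0 0 0 0 0 1",
)

```text
time_s: 52.92
tool_pos: [0.4926, 0.1206, 0.0867]
tool_rot: [179.9, -0.2, 86.8]
force: [-0.5, 2.1, -0.8]
grip_width: 0.0137
```

servo_tool(
  moves="-0.002 0 0 0 0 0 1;-0.002 0 0 0 0 0 1",
)

```text
time_s: 53.08
tool_pos: [0.4923, 0.1162, 0.0867]
tool_rot: [179.9, -0.2, 86.8]
force: [1.5, 2.7, -1.1]
grip_width: 0.0138
```

servo_tool(
  moves="-0.001 0 0 0 0 0 1;-0.001 0 0 0 0 0 1",
)

```text
time_s: 53.25
tool_pos: [0.4923, 0.1156, 0.0867]
tool_rot: [179.8, -0.3, 86.8]
force: [0.7, 5.6, -3.4]
grip_width: 0.0136
```

servo_tool(
  moves="-0.0015 0 0 0 0 0 1;-0.0015 0 0 0 0 0 1",
)

```text
time_s: 53.42
tool_pos: [0.4924, 0.1158, 0.0868]
tool_rot: [179.8, -0.6, 87.0]
force: [2.2, 5.7, -3.7]
grip_width: 0.0135
```

servo_tool(
  moves="-0.0015 0 0 0 0 0 1;-0.0015 0 0 0 0 0 1",
)

```text
time_s: 53.58
tool_pos: [0.4924, 0.1159, 0.0868]
tool_rot: [179.7, -0.9, 87.1]
force: [0.7, 5.8, -3.7]
grip_width: 0.0137
```

servo_tool(
  moves="-0.005 0 0 0 0.01 0 1;-0.005 0 0 0 0.01 0 1;0 0 0 0 0 0 1;0 0 0 0 0 0 0.3;0 0 0 0 0 0 0.3;0 0 0 0 0 0 0.3;0 0 -0.015 0 0 0 0.3;0 0 -0.025 0 0 0 0.3;0 0 -0.035 0 0 0 0.3;0 0 -0.04 0 0 0 0.3;0 0 -0.03 0 0 0 0.3;0 0 0 0 0 0 0.3",
)

```text
time_s: 54.58
tool_pos: [0.4899, 0.1038, 0.2365]
tool_rot: [179.8, -1.8, 87.2]
force: [1.6, -0.8, -0.8]
grip_width: 0.0306
```

```bash
python3 shot.py w18; python3 - <<'E'
from cell import env
from h import *
for n in("scene","top"):
    c=env.read_camera(n);np.savez(f"{n}1.npz",**c)
    r=(90,310,130,360) if n=="scene" else (130,260,180,380)
    cv2.imwrite(f"pics/{n}1.png",cv2.resize(c["img"][r[0]:r[1],r[2]:r[3],::-1],None,fx=2.7 if n=="scene" else 4,fy=2.7 if n=="scene" else 4,interpolation=cv2.INTER_CUBIC))
E
```

```text
{'time_s': np.float64(54.5833), 'qpos': array([ 32.2398,   0.4584, -45.6639, 100.1489,  -1.354 ,  78.8586,
       -15.9597]), 'tool_pos': array([0.4899, 0.1038, 0.2365]), 'tool_rot': array([179.8143,  -1.779 ,  87.2105]), 'force': array([ 1.5705, -0.7665, -0.7592]), 'grip_width': np.float64(0.0306)}
```

View pics/scene1.png

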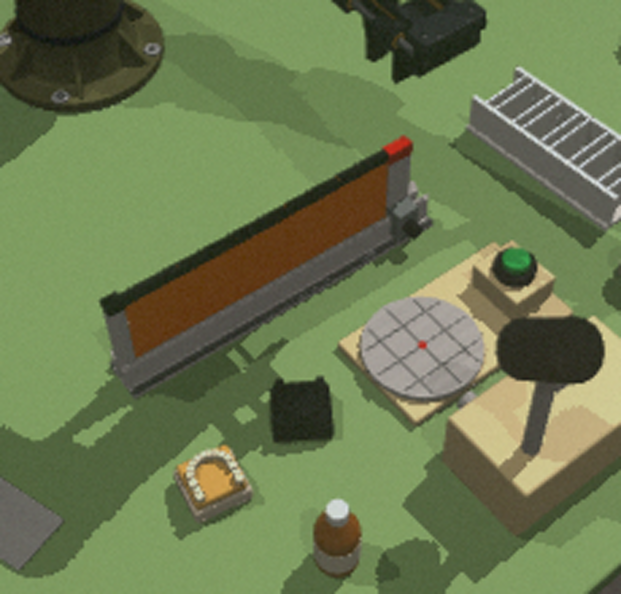

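View pics/top1.png

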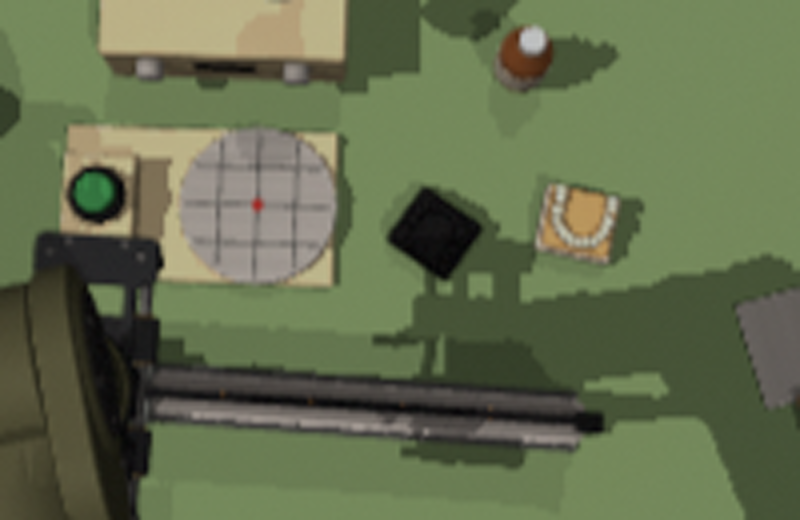

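```bash
python3 - <<'E'
from h import *
O=np.array([.4844,-.0460]);a=np.deg2rad(-3.13);ux=np.array([np.cos(a),np.sin(a)]);uy=np.array([-np.sin(a),np.cos(a)])
for f in("top1","scene1"):
    c=dict(np.load(f+".npz"));P=cloud(c);q=P.reshape(-1,3);q=q[np.isfinite(q[:,2])]
    l=(q[:,:2]-O)@np.stack([ux,uy],1)*1000
    m=(abs(l[:,0])<12)&(abs(q[:,2]-.135)<.008)&(abs(l[:,1])<230)
    ys=np.sort(l[m,1]);g=np.diff(ys);print(f,m.sum(),ys[0].round(1),ys[-1].round(1),"gaps",[(ys[i].round(1),g[i].round(1)) for i in np.nonzero(g>3)[0]])
    print("  x by y",[(y,l[m&(abs(l[:,1]-y)<10),0].mean().round(1)) for y in range(-190,190,33)])
    hsv=cv2.cvtColor(c["img"],cv2.COLOR_RGB2HSV).astype(int)
E
```

```text
top1 353 -201.7 139.2 gaps [(np.float64(-165.8), np.float64(3.1)), (np.float64(-85.9), np.float64(3.0))]
  x by y [(-190, np.float64(-0.0)), (-157, np.float64(0.2)), (-124, np.float64(0.3)), (-91, np.float64(1.0)), (-58, np.float64(1.8)), (-25, np.float64(1.6)), (8, np.float64(0.1)), (41, np.float64(0.8)), (74, np.float64(1.0)), (107, np.float64(-1.0)), (140, np.float64(0.6)), (173, np.float64(nan))]
scene1 605 -200.3 178.1 gaps [(np.float64(98.8), np.float64(3.3)), (np.float64(143.5), np.float64(3.3))]
  x by y [(-190, np.float64(0.9)), (-157, np.float64(2.1)), (-124, np.float64(2.5)), (-91, np.float64(2.6)), (-58, np.float64(2.5)), (-25, np.float64(2.5)), (8, np.float64(2.6)), (41, np.float64(1.8)), (74, np.float64(1.9)), (107, np.float64(1.3)), (140, np.float64(2.0)), (173, np.float64(2.8))]<stdin>:8: RuntimeWarning: Mean of empty slice.
  ret = ret.dtype.type(ret / rcount)
```

```bash
cat > model.py <<'E'
from h import *
import sys
x0,y0,r=float(sys.argv[2]),float(sys.argv[3]),float(sys.argv[4]); zb=float(sys.argv[5]) if len(sys.argv)>5 else 0
c=dict(np.load(sys.argv[1]));P=cloud(c)
m=(np.hypot(P[...,0]-x0,P[...,1]-y0)<r)&(P[...,2]>zb+.010)&(P[...,2]<zb+.06)
q=P[m]*1000
for nm,s in(("all",q),("base",q[q[:,2]<zb*1000+23]),("stone",q[q[:,2]>zb*1000+25])):
    (cx,cy),(w,h),a=cv2.minAreaRect(s[:,:2].astype(np.float32)); print(nm,len(s),round(cx,1),round(cy,1),round(w,1),round(h,1),round(a,1),"z",np.percentile(s[:,2],[5,50,98]).round(1))
E
python3 model.py top1.npz .645 -.205 .05; python3 model.py scene1.npz .645 -.205 .05
python3 - <<'E'
import numpy as np,sys
sys.path.insert(0,'.')
from h import *
c=dict(np.load("top0.npz"));P=cloud(c);print(P[185,324])
E
```

```text
all 197 643.3 -206.4 94.6 53.1 82.5 z [17.2 32.3 43.5]
base 32 632.4 -196.6 56.8 71.7 13.5 z [13.6 18.6 22.6]
stone 161 639.7 -205.6 49.8 95.9 1.0 z [27.9 32.9 43.9]
all 293 646.6 -205.5 97.9 52.1 81.7 z [13.7 31.6 42.8]
base 60 643.6 -206.7 35.0 97.4 22.2 z [11.2 17.1 22.8]
stone 231 646.6 -205.7 97.4 50.7 79.5 z [27.6 32.8 43.1]
[ 0.63517427 -0.24629856  0.03415742]
```

```bash
for f in top1 scene1; do python3 model.py $f.npz .637 -.243 .05;done
```

```text
all 316 636.0 -248.5 63.4 54.5 79.9 z [17.2 32.4 43.8]
base 44 636.0 -248.5 63.4 54.5 79.9 z [13.5 18.2 22.5]
stone 266 637.5 -248.6 56.1 51.7 78.3 z [28.1 33.  44. ]
all 500 640.2 -247.2 62.0 56.1 78.5 z [13.9 31.5 42.8]
base 107 640.2 -247.2 62.0 56.1 78.5 z [10.8 17.4 22.7]
stone 387 638.8 -247.3 56.3 50.7 79.4 z [27.3 32.8 43.3]
```

```bash
python3 to.py .62 -.28 .20 79
```

```text
t 54.73 pos [0.4866 0.1033 0.2303] rot [-179.65   -1.75   87.22] F [-0.6 -0.3 -0.4] w 0.0304
shift now-frame [-0.3772  0.152   0.0178] shift goal-frame [-0.3508  0.2041  0.0303] turn [-0.017 -0.06   0.287]
```

servo_tool(
  moves="0 0 0 -0.01 -0.03 0.1 -1;0 0 0 0 -0.03 0.1 -1;-0.02 0.01 0 0 0 0.05 -1;-0.033 0.019 0 0 0 0 -1;-0.033 0.019 0 0 0 0 -1;-0.033 0.019 0 0 0 0 -1;-0.033 0.019 0 0 0 0 -1;-0.033 0.019 0 0 0 0 -1;-0.033 0.019 0 0 0 0 -1;-0.033 0.019 0 0 0 0 -1;-0.033 0.019 0 0 0 0 -1;-0.033 0.019 0 0 0 0 -1;-0.03 0.02 0 0 0 0 -1;-0.015 0.008 0 0 0 0 -1;0 0 0 0 0 0 -1;0 0 0 0 0 0 -1",
)

```text
time_s: 56.07
tool_pos: [0.6179, -0.3113, 0.1888]
tool_rot: [-176.8, 0.3, 80.2]
force: [-0.4, 0.5, -0.0]
grip_width: 0.0871
```

```bash
python3 to.py .6375 -.248 .10 79;python3 shot.py w19; python3 model.py w19.npz .637 -.243 .05
```

```text
t 56.07 pos [ 0.6179 -0.3113  0.1888] rot [-176.76    0.33   80.25] F [-0.4  0.5 -0. ] w 0.0871
shift now-frame [0.0662 0.0136 0.0878] shift goal-frame [0.0659 0.0072 0.0888] turn [-0.113  0.013  0.043]
{'time_s': np.float64(56.0667), 'qpos': array([ 44.2826,  29.3534, -30.2934,  73.2117,  15.1161,  84.366 ,
         5.1865]), 'tool_pos': array([ 0.6179, -0.3113,  0.1888]), 'tool_rot': array([-176.7629,    0.3263,   80.2482]), 'force': array([-0.3545,  0.5486, -0.0487]), 'grip_width': np.float64(0.0871)}
all 2377 637.3 -246.4 62.1 56.0 78.2 z [18.8 32.  42.2]
base 263 637.3 -246.4 62.1 56.0 78.2 z [16.7 18.9 20.8]
stone 2114 637.3 -246.3 56.1 52.1 78.2 z [29.8 32.3 42.3]
```

View pics/w19.png

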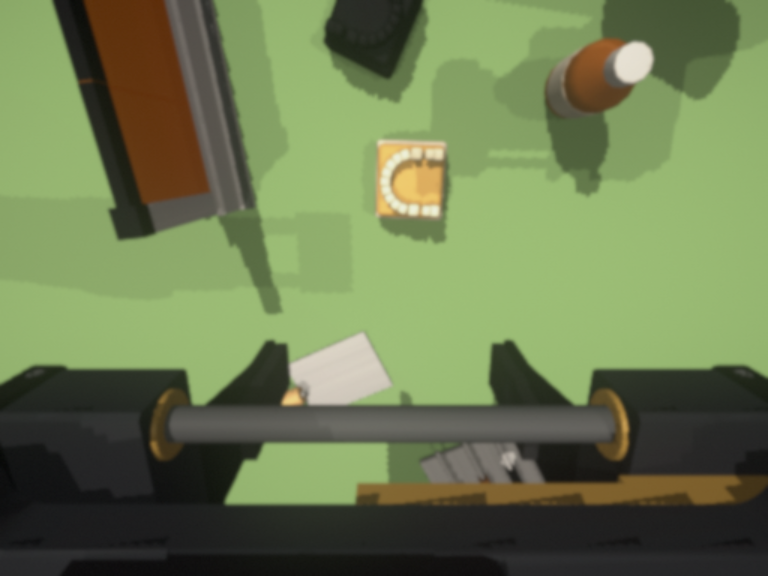

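servo_tool(
  moves="0 0 0 -0.06 0.006 0.035 -1;0 0 0 -0.05 0.006 0.035 -1;0.02 0.002 0.01 0 0 0 -1;0.025 0.002 0.01 0 0 0 -1;0.015 0.001 0.01 0 0 0 -1;0 0 0 0 0 0 -1;0 0 0 0 0 0 -1",
)

```text
time_s: 56.7
tool_pos: [0.6304, -0.2389, 0.1548]
tool_rot: [-179.6, -0.1, 78.9]
force: [-1.0, -0.4, 1.1]
grip_width: 0.0868
```

```bash
python3 to.py .6366 -.2463 .06 78.2
```

```text
t 56.7 pos [ 0.6304 -0.2389  0.1548] rot [-1.7958e+02 -9.0000e-02  7.8910e+01] F [-1.  -0.4  1.1] w 0.0868
shift now-frame [-0.0062  0.0082  0.0948] shift goal-frame [-0.006   0.0076  0.0948] turn [-0.015 -0.003  0.025]
```

servo_tool(
  moves="-0.005 0.007 0 -0.015 0 0.02 -1;0 0 0 0 0 0 -1;0 0 0.015 0 0 0 -1;0 0 0.02 0 0 0 -1;0 0 0.02 0 0 0 -1;0 0 0.015 0 0 0 -1;0 0 0.01 0 0 0 -1;0 0 0 0 0 0 -1;0 0 0 0 0 0 -1",
)

```text
time_s: 57.45
tool_pos: [0.6386, -0.257, 0.0786]
tool_rot: [179.4, 0.3, 77.7]
force: [-1.2, -0.7, -0.3]
grip_width: 0.087
```

```bash
python3 to.py .6366 -.2463 -.010 78.2;python3 shot.py w20; python3 model.py w20.npz .637 -.243 .05
```

```text
t 57.45 pos [ 0.6386 -0.257   0.0786] rot [179.35   0.34  77.71] F [-1.2 -0.7 -0.3] w 0.087
shift now-frame [ 0.0106 -0.0052  0.0885] shift goal-frame [ 0.0101 -0.0041  0.0886] turn [ 0.022  0.012 -0.017]
{'time_s': np.float64(57.45), 'qpos': array([ 41.8078,  30.1705, -30.4294,  85.2663,  16.2423,  68.2433,
        -3.3867]), 'tool_pos': array([ 0.6386, -0.257 ,  0.0786]), 'tool_rot': array([179.3549,   0.341 ,  77.7132]), 'force': array([-1.1816, -0.6862, -0.2554]), 'grip_width': np.float64(0.087)}
all 4201 637.6 -245.1 60.1 56.1 78.5 z [18.4 32.1 42. ]
base 530 637.6 -245.1 60.1 56.1 78.5 z [11.1 18.8 20.7]
stone 3669 637.3 -245.7 55.2 52.0 78.4 z [29.7 32.3 42.1]
```

View pics/w20.png

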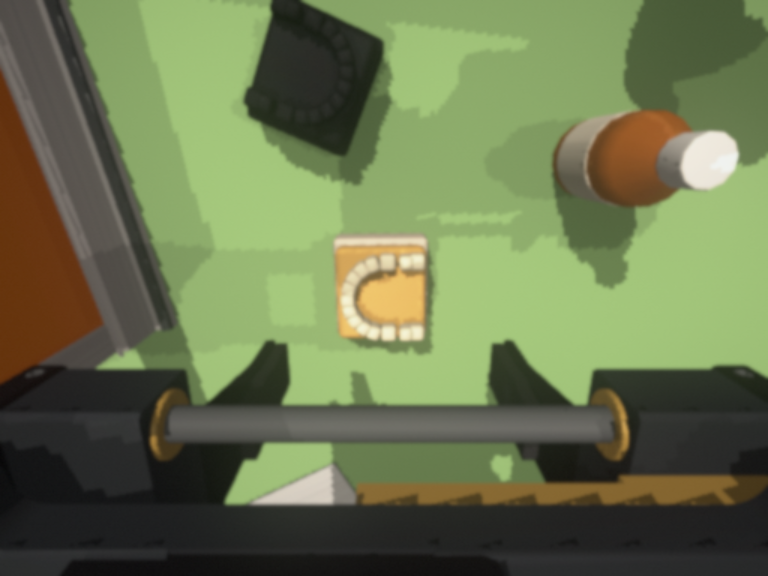

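servo_tool(
  moves="0.007 -0.003 0 0.015 0.01 -0.015 -1;0.001 0 0 0 0 0 -1;0 0 0 0 0 0 -1;0 0 0.012 0 0 0 -1;0 0 0.014 0 0 0 -1;0 0 0.014 0 0 0 -1;0 0 0.01 0 0 0 -1;0 0 0 0 0 0 -1",
)

```text
time_s: 58.17
tool_pos: [0.6402, -0.2486, 0.0283]
tool_rot: [179.4, 0.1, 78.2]
force: [-0.1, 0.9, -1.5]
grip_width: 0.0871
```

```bash
python3 to.py .6366 -.2463 -.010 78.2
```

```text
t 58.17 pos [ 0.6402 -0.2486  0.0283] rot [1.7943e+02 1.2000e-01 7.8190e+01] F [-0.1  0.9 -1.5] w 0.0871
shift now-frame [ 0.0016 -0.0044  0.0382] shift goal-frame [ 0.0015 -0.004   0.0383] turn [ 0.02   0.004 -0.   ]
```

servo_tool(
  moves="0.002 -0.002 0 0.01 0.003 0 -1;0 0 0 0 0 0 -1;0 0 0.01 0 0 0 -1;0 0 0.01 0 0 0 -1;0 0 0.007 0 0 0 -1;0 0 0.004 0 0 0 -1;0 0 0.003 0 0 0 -1;0 0 0 0 0 0 -1",
)

```text
time_s: 58.83
tool_pos: [0.6377, -0.2458, -0.0113]
tool_rot: [179.9, -0.0, 78.2]
force: [0.1, 1.2, 0.2]
grip_width: 0.087
```

```bash
python3 to.py .6366 -.2463 -.010 78.2
```

```text
t 58.83 pos [ 0.6377 -0.2458 -0.0113] rot [ 1.799e+02 -2.000e-02  7.819e+01] F [0.1 1.2 0.2] w 0.087
shift now-frame [-0.0007 -0.0009 -0.0013] shift goal-frame [-0.0007 -0.0009 -0.0013] turn [ 0.004 -0.001 -0.   ]
```

servo_tool(
  moves="-0.0007 -0.0009 0 0 0 0 0.2;0 0 0 0 0 0 1;0 0 0 0 0 0 1;0 0 0 0 0 0 1;0 0 0 0 0 0 1;0 0 0 0 0 0 1;0 0 0 0 0 0 1",
)

```text
time_s: 59.42
tool_pos: [0.6374, -0.2468, -0.01]
tool_rot: [179.8, 0.0, 78.2]
force: [-0.8, 0.3, -1.0]
grip_width: 0.0557
```

```bash
python3 to.py .6366 -.2463 .15 78.2
```

```text
t 59.42 pos [ 0.6374 -0.2468 -0.01  ] rot [1.7978e+02 1.0000e-02 7.8170e+01] F [-0.8  0.3 -1. ] w 0.0557
shift now-frame [ 0.0003 -0.0003 -0.16  ] shift goal-frame [ 0.0003 -0.0009 -0.16  ] turn [ 0.008  0.    -0.001]
```

servo_tool(
  moves="0 0 -0.01 0 0 0 1;0 0 -0.02 0 0 0 1;0 0 -0.03 0 0 0 1;0 0 -0.035 0 0 0 1;0 0 -0.03 0 0 0 1;0 0 0 0 0 0 1;0 0 0 0 0 0 1",
)

```text
time_s: 60.0
tool_pos: [0.6345, -0.2455, 0.1207]
tool_rot: [-179.9, -0.1, 78.2]
force: [-0.0, -0.2, -2.2]
grip_width: 0.0556
```

```bash
python3 - <<'E'
from h import *
for f in("w6","w9","w10","w13","w15","top1","scene1"):
    c=dict(np.load(f+".npz"));P=cloud(c);hsv=cv2.cvtColor(c["img"],cv2.COLOR_RGB2HSV).astype(int)
    m=((hsv[...,0]<8)|(hsv[...,0]>172))&(hsv[...,1]>110)&(np.hypot(P[...,0]-.65,P[...,1]-.02)<.02)
    vv,uu=np.nonzero(m); w=hsv[vv,uu,1].astype(float)
    t=(abs(P[...,2]-.02)<.004)&(hsv[...,1]<60)&(np.hypot(P[...,0]-.65,P[...,1]-.02)<.075)
    e=P[t][:,:2].astype(np.float32); (cx,cy),r=cv2.minEnclosingCircle(e)
    if len(uu):print(f,len(uu),(ray(c,(uu*w).sum()/w.sum(),(vv*w).sum()/w.sum(),.02)*1000).round(1),"disc",round(cx*1000,1),round(cy*1000,1),round(r*1000,1))
E
python3 shot.py w21;python3 to.py .648 .020 .10 78.2
```

```text
w6 50 [649.2  21.8  20. ] disc 649.1 20.2 66.2
w9 45 [649.2  21.7  20. ] disc 649.0 21.2 66.1
w10 28 [649.   21.5  20. ] disc 649.2 20.9 66.1
w13 26 [649.5  21.5  20. ] disc 649.2 21.1 66.2
w15 22 [649.3  21.2  20. ] disc 649.7 21.2 66.4
top1 6 [648.   18.5  20. ] disc 649.7 17.8 66.7
scene1 7 [649.8  21.   20. ] disc 650.7 20.9 67.3
{'time_s': np.float64(60.0), 'qpos': array([ 41.8572,  28.0723, -31.4   ,  83.2319,  14.7824,  72.9704,
        -2.6745]), 'tool_pos': array([ 0.6345, -0.2455,  0.1207]), 'tool_rot': array([-1.798754e+02, -7.590000e-02,  7.822600e+01]), 'force': array([-0.0127, -0.2189, -2.1588]), 'grip_width': np.float64(0.0556)}
t 60.05 pos [ 0.6353 -0.2456  0.1213] rot [-1.7998e+02 -6.0000e-02  7.8240e+01] F [-0.2 -0.1 -0.7] w 0.0559
shift now-frame [ 0.2625 -0.0417  0.0216] shift goal-frame [ 0.2625 -0.0418  0.0213] turn [-0.001 -0.002  0.001]
```

View pics/w21.png

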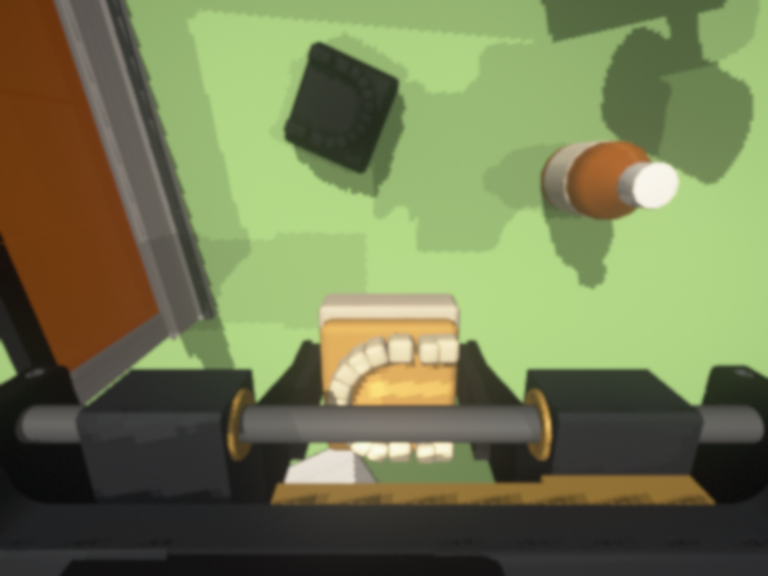

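servo_tool(
  moves="0 0 0 0 0 -0.12 1;0 0 0 0 0 -0.2 1;0 0 0 0 0 -0.22 1;0 0 0 0 0 -0.22 1;0 0 0 0 0 -0.22 1;0 0 0 0 0 -0.22 1;0 0 0 0 0 -0.22 1;0 0 0 0 0 -0.22 1;0 0 0 0 0 -0.22 1;0 0 0 0 0 -0.22 1;0 0 0 0 0 -0.22 1;0 0 0 0 0 -0.22 1;0 0 0 0 0 -0.2 1;0 0 0 0 0 0 1;0 0 0 0 0 0 1",
)

```text
time_s: 61.3
tool_pos: [0.6218, -0.2412, 0.0983]
tool_rot: [179.8, -2.1, 160.1]
force: [-0.2, 0.9, -1.7]
grip_width: 0.0554
```

```bash
python3 to.py .649 .021 .10 160
```

```text
t 61.3 pos [ 0.6218 -0.2412  0.0983] rot [179.84  -2.06 160.11] F [-0.2  0.9 -1.7] w 0.0554
shift now-frame [0.0637 0.2558 0.0013] shift goal-frame [ 0.0641  0.2557 -0.0017] turn [ 0.005 -0.072  0.004]
```

servo_tool(
  moves="0 0 -0.004 0 -0.036 0 1;0.003 0.012 -0.004 0 -0.03 0 1;0.007 0.026 0 0 0 0 1;0.007 0.028 0 0 0 0 1;0.007 0.028 0 0 0 0 1;0.007 0.028 0 0 0 0 1;0.007 0.028 0 0 0 0 1;0.007 0.028 0 0 0 0 1;0.007 0.026 0 0 0 0 1;0.006 0.02 0 0 0 0 1;0.003 0.01 0 0 0 0 1;0 0 0 0 0 0 1;0 0 0 0 0 0 1",
)

```text
time_s: 62.38
tool_pos: [0.644, 0.0188, 0.1105]
tool_rot: [179.8, 0.6, 159.0]
force: [0.1, -1.2, -0.7]
grip_width: 0.0552
```

```bash
python3 to.py .649 .021 .05 160
```

```text
t 62.38 pos [0.644  0.0188 0.1105] rot [179.78   0.55 159.04] F [ 0.1 -1.2 -0.7] w 0.0552
shift now-frame [-0.0033  0.0036  0.0606] shift goal-frame [-0.0039  0.0037  0.0605] turn [ 0.008  0.019 -0.034]
```

```bash
python3 shot.py w22; python3 - <<'E'
from h import *
for f in("w21","w22"):
    c=dict(np.load(f+".npz"));P=cloud(c,c["hand_eye"])*1000
    m=(P[...,0]>15)&(P[...,0]<45)&(abs(P[...,1])<35)&(P[...,2]>-33)&(P[...,2]<15)
    q=P[m]
    lo=q[q[:,2]>-8]; print(f,"base front x",np.percentile(lo[:,0],[50,97]).round(1),"y",np.percentile(lo[:,1],[1,99]).round(1),"zmax",lo[:,2].max().round(1))
    st=q[(q[:,2]<-14)&(q[:,2]>-25)]; print("  stone x max",np.percentile(st[:,0],98).round(1),"y",np.percentile(st[:,1],[1,99]).round(1))
E
```

```text
{'time_s': np.float64(62.3833), 'qpos': array([ 33.8095,  28.8369, -50.2145,  89.8457,  23.1181,  71.602 ,
        48.9558]), 'tool_pos': array([0.644 , 0.0188, 0.1105]), 'tool_rot': array([179.7772,   0.5519, 159.0357]), 'force': array([ 0.1107, -1.2244, -0.7472]), 'grip_width': np.float64(0.0552)}Traceback (most recent call last):
  File "<stdin>", line 6, in <module>
    return _quantile_unchecked(
        a, q, axis, out, overwrite_input, method, keepdims, weights)
    return _ureduce(a,
                    func=_quantile_ureduce_func,
    ...<5 lines>...
                    overwrite_input=overwrite_input,
                    method=method)
    r = func(a, **kwargs)
    result = _quantile(arr,
                       quantiles=q,
    ...<2 lines>...
                       out=out,
                       weights=wgt)
    slices_having_nans = np.isnan(arr[-1, ...])
                                  ~~~^^^^^^^^^
IndexError: index -1 is out of bounds for axis 0 with size 0
```

```bash
python3 - <<'E'
from h import *
for f in("w21","w22"):
    c=dict(np.load(f+".npz"));P=cloud(c,c["hand_eye"])*1000
    m=(P[...,0]>15)&(P[...,0]<45)&(abs(P[...,1])<35)
    q=P[m]
    for a,b in((-27,-5),(-33,-29),(-40,-33)):
        s=q[(q[:,2]>a)&(q[:,2]<b)]
        if len(s): print(f,a,b,len(s),"x",np.percentile(s[:,0],[50,98]).round(1),"y",np.percentile(s[:,1],[1,99]).round(1),"zmax",s[:,2].max().round(1))
E
```

```text
w21 -27 -5 657 x [31.4 31.9] y [-26.   27.1] zmax -12.7
w21 -33 -29 534 x [28.8 31. ] y [-26.1  27.2] zmax -29.0
w21 -40 -33 540 x [28.2 28.9] y [-24.9  25.8] zmax -33.1
w22 -27 -5 646 x [29.6 30.1] y [-24.8  28.3] zmax -12.8
w22 -33 -29 540 x [27.  29.2] y [-24.6  28.1] zmax -29.0
w22 -40 -33 529 x [26.5 27.1] y [-23.6  26.9] zmax -33.1
```

View pics/w22.png

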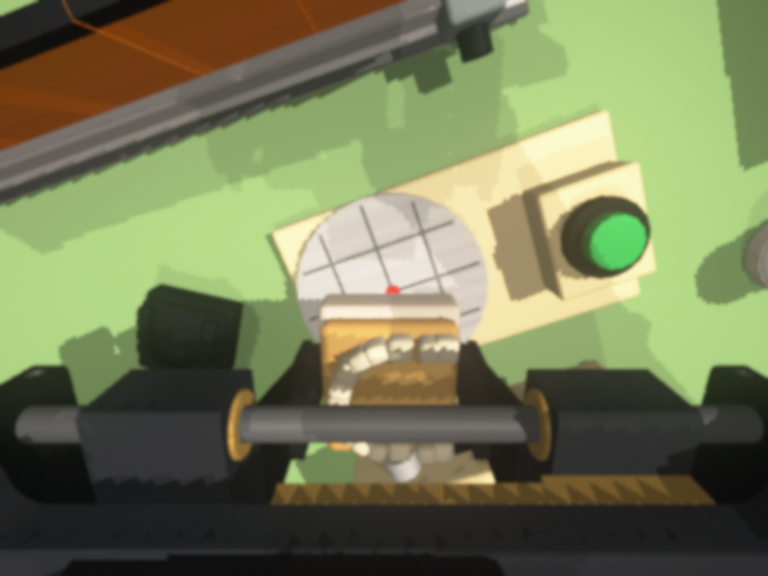

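servo_tool(
  moves="-0.002 0.003 0 0.006 0.015 -0.03 1;0 0 0 0 0 0 1;0 0 0.012 0 0 0 1;0 0 0.014 0 0 0 1;0 0 0.014 0 0 0 1;0 0 0.014 0 0 0 1;0 0 0.01 0 0 0 1;0 0 0 0 0 0 1;0 0 0 0 0 0 1",
)

```text
time_s: 63.18
tool_pos: [0.6458, 0.0094, 0.0356]
tool_rot: [-179.7, -0.2, 159.1]
force: [-0.2, 0.2, -0.7]
grip_width: 0.0558
```

```bash
python3 to.py .6479 .0207 .012 160
```

```text
t 63.18 pos [0.6458 0.0094 0.0356] rot [-1.7971e+02 -1.5000e-01  1.5914e+02] F [-0.2  0.2 -0.7] w 0.0558
shift now-frame [0.002  0.0114 0.0235] shift goal-frame [0.0019 0.0113 0.0236] turn [-0.01  -0.005 -0.03 ]
```

servo_tool(
  moves="0.002 0.009 0 -0.005 0 0 1;0 0.002 0 0 0 0 1;0 0 0 0 0 0 1;0 0 0 0 0 0 1",
)

```text
time_s: 63.52
tool_pos: [0.6486, 0.0227, 0.0363]
tool_rot: [-179.9, -0.1, 159.2]
force: [0.5, 0.2, -1.4]
grip_width: 0.0554
```

```bash
python3 to.py .6479 .0207 .012 160
```

```text
t 63.52 pos [0.6486 0.0227 0.0363] rot [-1.7995e+02 -1.1000e-01  1.5919e+02] F [ 0.5  0.2 -1.4] w 0.0554
shift now-frame [-0.0001 -0.0021  0.0243] shift goal-frame [-0.     -0.0021  0.0243] turn [-0.002 -0.004 -0.028]
```

servo_tool(
  moves="0 -0.002 0 0 0 0 1;0 0 0 0 0 0 1;0 0 0.006 0 0 0 1;0 0 0.006 0 0 0 1;0 0 0.006 0 0 0 1;0 0 0.003 0 0 0 1;0 0 0 0 0 0 1",
)

```text
time_s: 64.1
tool_pos: [0.6491, 0.0205, 0.0151]
tool_rot: [-180.0, 0.1, 159.2]
force: [0.3, 0.1, -1.1]
grip_width: 0.0558
```

```bash
python3 to.py .6479 .0207 .012 160; python3 shot.py w23;  python3 - <<'E'
from h import *
c=dict(np.load("w23.npz"));W=cloud(c)*1000
m=(np.hypot(W[...,0]-649,W[...,1]-21)<60)&(W[...,2]>30)&(W[...,2]<66)
for a,b in((32,41),(46,54)):
    s=W[m&(W[...,2]>a)&(W[...,2]<b)];(cx,cy),wh,an=cv2.minAreaRect(s[:,:2].astype(np.float32));print(a,len(s),cx,cy,wh,an)
E
```

```text
t 64.1 pos [0.6491 0.0205 0.0151] rot [-1.7997e+02  9.0000e-02  1.5919e+02] F [ 0.3  0.1 -1.1] w 0.0558
shift now-frame [ 0.0012 -0.0003  0.0031] shift goal-frame [ 0.0012 -0.0003  0.0031] turn [-0.001  0.003 -0.028]
{'time_s': np.float64(64.1), 'qpos': array([ 30.8627,  35.1362, -46.8505,  93.168 ,  27.946 ,  63.9671,
        45.8737]), 'tool_pos': array([0.6491, 0.0205, 0.0151]), 'tool_rot': array([-1.799672e+02,  9.340000e-02,  1.591898e+02]), 'force': array([ 0.349 ,  0.117 , -1.0927]), 'grip_width': np.float64(0.0558)}
32 541 631.5328369140625 29.281509399414062 (73.16278839111328, 21.731618881225586) 69.29875946044922
46 754 641.5650634765625 25.407705307006836 (73.81709289550781, 37.24700164794922) 69.1085205078125
```

Lower the last few mm until contact, then let go.

servo_tool(
  moves="0 0 0.002 0 0 0 1;0 0 0.0015 0 0 0 1;0 0 0.001 0 0 0 1;0 0 0.001 0 0 0 1",
)

```text
time_s: 64.48
tool_pos: [0.6494, 0.0205, 0.01]
tool_rot: [-180.0, 0.1, 159.2]
force: [-3.3, -1.6, 7.3]
grip_width: 0.0558
```

servo_tool(
  moves="0 0 -0.0005 0 0 0 -1;0 0 0 0 0 0 -1;0 0 0 0 0 0 -1;0 0 0 0 0 0 -1;0 0 -0.01 0 0 0 -1;0 0 -0.015 0 0 0 -1;0 0 -0.025 0 0 0 -1;0 0 -0.03 0 0 0 -1;0 0 -0.03 0 0 0 -1;0 0 -0.03 0 0 0 -1;0 0 0 0 0 0 -1;0 0 0 0 0 0 -1",
)

```text
time_s: 65.48
tool_pos: [0.65, 0.0224, 0.1662]
tool_rot: [179.9, 0.4, 159.3]
force: [-0.4, -0.5, -0.6]
grip_width: 0.0867
```

```bash
python3 shot.py w24; python3 to.py .68 .03 .17 160; python3 model.py w24.npz .649 .021 .045 .02
```

```text
{'time_s': np.float64(65.4833), 'qpos': array([ 33.5158,  27.3524, -51.2401,  85.0059,  21.6374,  77.5438,
        50.1798]), 'tool_pos': array([0.65  , 0.0224, 0.1662]), 'tool_rot': array([179.8661,   0.3812, 159.2929]), 'force': array([-0.4259, -0.534 , -0.5649]), 'grip_width': np.float64(0.0867)}
t 65.53 pos [0.6508 0.0228 0.1669] rot [179.81   0.48 159.31] F [0.6 0.9 2. ] w 0.0873
shift now-frame [-0.0248  0.0171 -0.0029] shift goal-frame [-0.025   0.0168 -0.0031] turn [ 0.006  0.017 -0.024]
all 2607 650.5 22.3 56.0 60.5 69.3 z [38.3 52.1 62. ]
base 334 650.5 22.3 56.0 60.5 69.3 z [34.  38.7 41. ]
stone 2272 651.0 22.2 52.0 55.8 69.7 z [49.6 52.5 62.1]
```

View pics/w24.png

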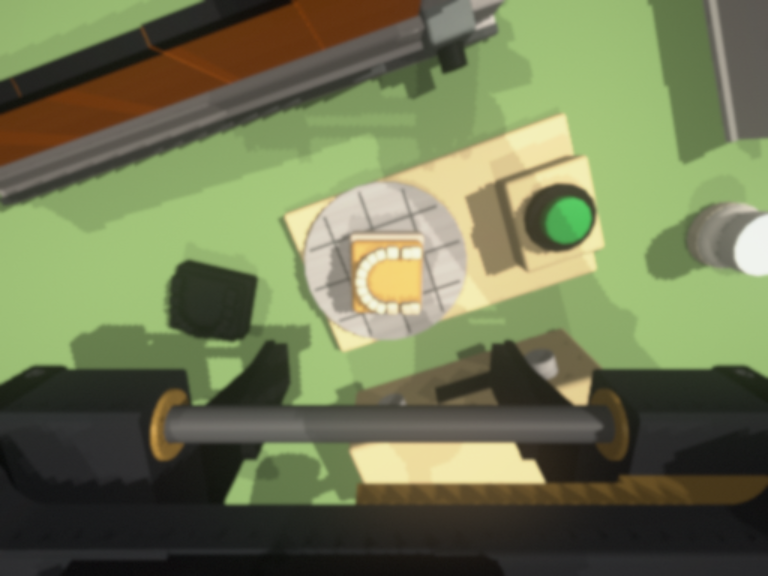

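```bash
python3 - <<'E'
from h import *
c=dict(np.load("w24.npz"));cv2.imwrite("pics/w24c.png",cv2.resize(c["img"][0:140,0:340,::-1],None,fx=2.35,fy=2.35,interpolation=cv2.INTER_CUBIC))
P=cloud(c);hsv=cv2.cvtColor(c["img"],cv2.COLOR_RGB2HSV).astype(int)
g=(hsv[...,0]>50)&(hsv[...,0]<85)&(hsv[...,1]>150)&(np.hypot(P[...,0]-.655,P[...,1]-.15)<.03)
print("button",g.sum(),np.nanmedian(P[g],0).round(4)); vv,uu=np.nonzero(g)
for z in(.05,.055,.058,.06): print(z,ray(c,uu.mean(),vv.mean(),z).round(4))
q=P[g];print(np.nanpercentile(q[:,2],[5,50,95]))
(cx,cy),r=cv2.minEnclosingCircle((q[:,:2]*1000).astype(np.float32));print(cx,cy,r)
E
```

```text
button 0 [nan nan nan]
0.05 [nan nan nan]
0.055 [nan nan nan]
0.058 [nan nan nan]
0.06 [nan nan nan]
nan
0.0 0.0 0.0
  return np.nanmean(a, axis, out=out, keepdims=keepdims)
<stdin>:6: RuntimeWarning: Mean of empty slice.
  ret = ret.dtype.type(ret / rcount)
  return np.nanmean(a, axis, out=out, keepdims=keepdims)
```

View pics/w24c.png

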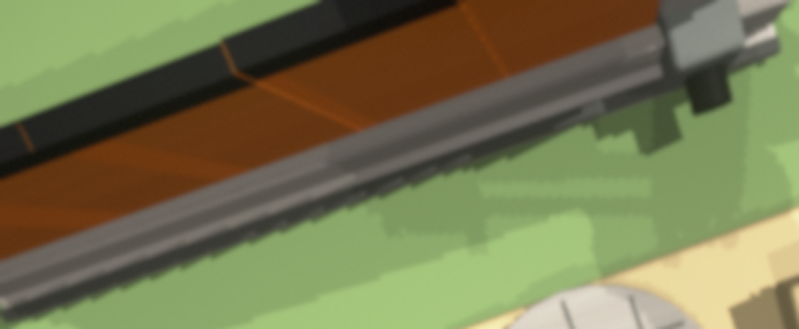

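```bash
cat > btn.py <<'E'
from h import *
import sys
for f in sys.argv[1:]:
    c=dict(np.load(f));P=cloud(c);hsv=cv2.cvtColor(c["img"],cv2.COLOR_RGB2HSV).astype(int)
    g=(hsv[...,0]>55)&(hsv[...,0]<80)&(hsv[...,1]>130)&(P[...,2]>.03)&(P[...,2]<.08)&(np.hypot(P[...,0]-.66,P[...,1]-.14)<.06)
    q=P[g]*1000
    if len(q)<5: print(f,len(q));continue
    t=q[q[:,2]>np.percentile(q[:,2],40)]
    (cx,cy),r=cv2.minEnclosingCircle(t[:,:2].astype(np.float32));print(f,len(q),"mean",q.mean(0).round(1),"circ",round(cx,1),round(cy,1),round(r,1),"z",np.percentile(q[:,2],[5,50,95]).round(1))
E
python3 btn.py w24.npz w22.npz w15.npz w13.npz top1.npz scene1.npz
python3 - <<'E'
import numpy as np
c=np.load("w24.npz");print(c["img"][145,377],c["range_z"][145,377])
E
```

```text
w24.npz 648 mean [651.8 152.2  68. ] circ 651.7 151.7 14.4 z [66.8 68.  69.3]
w22.npz 977 mean [651.3 151.5  68. ] circ 651.4 151.4 14.4 z [66.9 68.  69.1]
w15.npz 390 mean [651.5 152.1  68. ] circ 651.2 151.8 14.3 z [66.7 68.  69.5]
w13.npz 461 mean [651.4 152.2  68. ] circ 651.3 152.2 14.4 z [66.6 68.  69.4]
top1.npz 84 mean [651.1 146.8  66.5] circ 651.6 148.2 15.1 z [57.3 67.4 71.7]
scene1.npz 64 mean [654.7 148.9  67.2] circ 654.2 149.5 14.8 z [63.6 67.2 70.8]
[ 80 181  89] 0.2762165
```

```bash
python3 to.py .6513 .1515 .10 160
```

```text
t 65.53 pos [0.6508 0.0228 0.1669] rot [179.81   0.48 159.31] F [0.6 0.9 2. ] w 0.0873
shift now-frame [0.0455 0.1204 0.0669] shift goal-frame [0.0435 0.1212 0.0669] turn [ 0.006  0.017 -0.024]
```

servo_tool(
  moves="0.004 0.012 0 0.004 0.01 -0.01 1;0.009 0.025 0 0 0 0 1;0.01 0.027 0 0 0 0 1;0.01 0.027 0.005 0 0 0 1;0.008 0.02 0.01 0 0 0 1;0.003 0.01 0.015 0 0 0 1;0 0 0.015 0 0 0 1;0 0 0.01 0 0 0 1;0 0 0 0 0 0 1;0 0 0 0 0 0 1",
)

```text
time_s: 66.37
tool_pos: [0.645, 0.1642, 0.1014]
tool_rot: [-179.8, -0.7, 159.9]
force: [0.0, 0.1, 0.2]
grip_width: 0.0282
```

```bash
python3 to.py .6513 .1515 .055 160;python3 - <<'E'
from cell import env
from h import *
for n in("scene","top"):
    c=env.read_camera(n);np.savez(f"{n}2.npz",**c)
    cv2.imwrite(f"pics/{n}2.png",cv2.resize(c["img"][...,::-1],None,fx=1.5,fy=1.5))
E
python3 model.py scene2.npz .65 .021 .05 .02
```

```text
t 66.37 pos [0.645  0.1642 0.1014] rot [-179.82   -0.68  159.9 ] F [0.  0.1 0.2] w 0.0282
shift now-frame [-0.0109 -0.0096  0.0463] shift goal-frame [-0.0103 -0.0098  0.0464] turn [-0.006 -0.024 -0.004]
all 373 655.1 45.8 49.7 60.7 66.2 z [33.7 50.5 62.1]
base 90 656.8 29.2 71.4 34.4 14.4 z [30.8 37.3 41.4]
stone 271 653.9 47.6 46.6 56.9 70.5 z [47.3 52.8 62.5]
```

View pics/scene2.png

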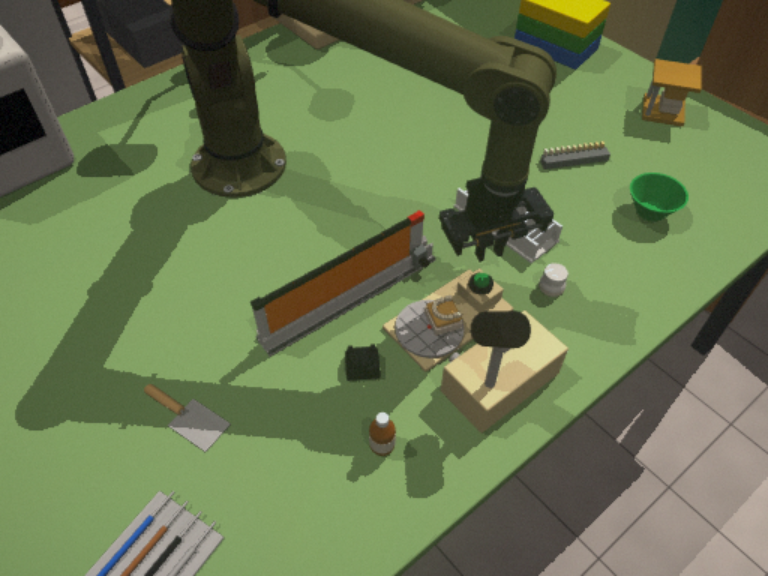

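servo_tool(
  moves="0 0 -0.02 -0.003 -0.012 0 -1;0 0 -0.025 -0.003 -0.012 0 -1;-0.01 -0.015 -0.02 0 0 0 -1;-0.017 -0.025 0 0 0 0 -1;-0.017 -0.025 0 0 0 0 -1;-0.01 -0.02 0 0 0 0 -1;-0.006 -0.01 0 0 0 0 -1;0 0 0 0 0 0 -1;0 0 0 0 0 0 -1",
)

```text
time_s: 67.22
tool_pos: [0.6741, 0.0456, 0.1789]
tool_rot: [179.8, 0.7, 159.4]
force: [0.4, 0.4, -0.0]
grip_width: 0.0722
```

```bash
python3 shot.py w25; python3 model.py w25.npz .655 .046 .046 .02;python3 btn.py w25.npz
```

```text
{'time_s': np.float64(67.2167), 'qpos': array([ 29.5372,  29.758 , -50.8016,  80.4697,  23.2702,  79.7629,
        48.0963]), 'tool_pos': array([0.6741, 0.0456, 0.1789]), 'tool_rot': array([179.7605,   0.7303, 159.4137]), 'force': array([ 0.4137,  0.4494, -0.0051]), 'grip_width': np.float64(0.0722)}
all 2526 653.5 52.1 56.3 61.2 69.6 z [38.6 52.1 62.1]
base 287 653.5 52.1 56.3 61.2 69.6 z [33.8 38.8 40.9]
stone 2239 653.4 52.2 52.0 54.8 69.5 z [49.6 52.4 62.1]
w25.npz 605 mean [651.7 151.9  68. ] circ 651.7 151.8 14.2 z [66.8 68.  69.2]
```

View pics/w25.png

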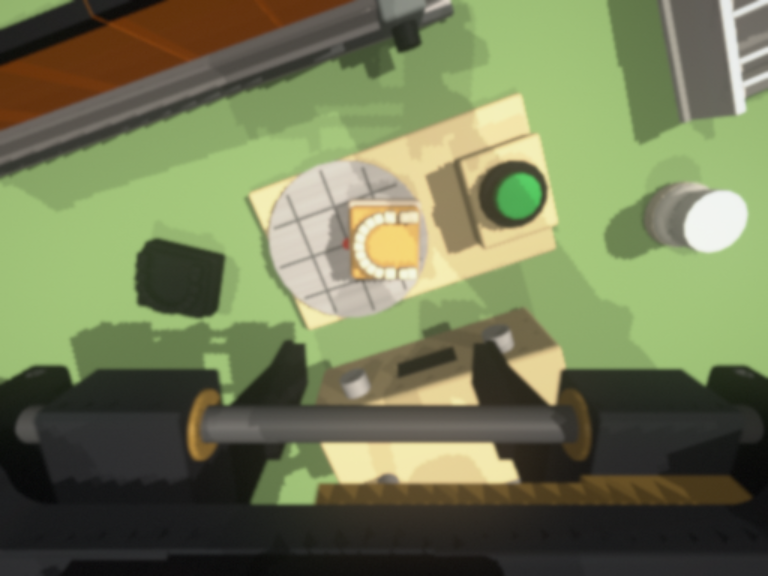

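```bash
python3 to.py .6532 .0514 .08 159.5
```

```text
t 67.27 pos [0.6741 0.0456 0.1789] rot [179.78   0.75 159.43] F [-0.4 -0.8 -1.3] w 0.0762
shift now-frame [ 0.0229 -0.0023  0.0986] shift goal-frame [ 0.0216 -0.0019  0.0989] turn [ 0.008  0.026 -0.002]
```

servo_tool(
  moves="0.01 -0.001 0 0.004 0.013 0 -1;0.01 -0.001 0.005 0.004 0.013 0 -1;0.003 0 0.012 0 0 0 -1;0 0 0.015 0 0 0 -1;0 0 0.015 0 0 0 -1;0 0 0.015 0 0 0 -1;0 0 0.015 0 0 0 -1;0 0 0.008 0 0 0 -1;0 0 0 0 0 0 -1;0 0 0 0 0 0 -1",
)

```text
time_s: 68.1
tool_pos: [0.6418, 0.0721, 0.0871]
tool_rot: [179.8, -0.4, 160.8]
force: [0.2, 0.0, -0.5]
grip_width: 0.0867
```

```bash
python3 to.py .6532 .0514 .010 159.5
```

```text
t 68.1 pos [0.6418 0.0721 0.0871] rot [179.77  -0.44 160.81] F [ 0.2  0.  -0.5] w 0.0867
shift now-frame [-0.0182 -0.0161  0.0769] shift goal-frame [-0.018  -0.0154  0.0771] turn [ 0.008 -0.015  0.046]
```

servo_tool(
  moves="-0.008 -0.007 0 0 -0.006 0.02 -1;-0.007 -0.006 0 0 0 0 -1;0 0 0 0 0 0 -1;0 0 0 0 0 0 -1",
)

```text
time_s: 68.43
tool_pos: [0.6538, 0.0542, 0.0893]
tool_rot: [179.7, -0.1, 160.2]
force: [1.3, -0.3, -0.5]
grip_width: 0.0871
```

```bash
python3 to.py .6532 .0514 .010 159.5
```

```text
t 68.43 pos [0.6538 0.0542 0.0893] rot [ 1.7970e+02 -7.0000e-02  1.6024e+02] F [ 1.3 -0.3 -0.5] w 0.0871
shift now-frame [-0.0004 -0.0033  0.0793] shift goal-frame [-0.0004 -0.0029  0.0793] turn [ 0.011 -0.002  0.026]
```

servo_tool(
  moves="0 -0.003 0 0 0 0.015 -1;0 0 0 0 0 0 -1;0 0 0.012 0 0 0 -1;0 0 0.013 0 0 0 -1;0 0 0.012 0 0 0 -1;0 0 0 0 0 0 -1",
)

```text
time_s: 68.93
tool_pos: [0.6542, 0.0501, 0.0504]
tool_rot: [179.6, 0.1, 159.6]
force: [-0.1, -0.0, -0.7]
grip_width: 0.0869
```

```bash
python3 to.py .6532 .0514 .010 159.5
```

```text
t 68.93 pos [0.6542 0.0501 0.0504] rot [1.7965e+02 1.1000e-01 1.5962e+02] F [-0.1 -0.  -0.7] w 0.0869
shift now-frame [0.0014 0.0007 0.0404] shift goal-frame [0.0014 0.0009 0.0404] turn [0.012 0.004 0.004]
```

servo_tool(
  moves="0.001 0.0005 0.01 0 0 0 -1;0 0 0.012 0 0 0 -1;0 0 0.01 0 0 0 -1;0 0 0.004 0 0 0 -1;0 0 0.002 0 0 0 -1;0 0 0 0 0 0 -1",
)

```text
time_s: 69.43
tool_pos: [0.651, 0.0521, 0.0049]
tool_rot: [179.7, -0.2, 159.7]
force: [1.0, -0.8, -0.5]
grip_width: 0.0873
```

```bash
python3 to.py .6532 .0514 .010 159.5
```

```text
t 69.43 pos [0.651  0.0521 0.0049] rot [179.72  -0.19 159.73] F [ 1.  -0.8 -0.5] w 0.0873
shift now-frame [-0.0023  0.0001 -0.0051] shift goal-frame [-0.0023  0.0001 -0.0051] turn [ 0.01  -0.007  0.008]
```

Tips are about 5 mm above the table; raise slightly, close, lift.

servo_tool(
  moves="-0.002 0 -0.004 0 0 0 0.2;0 0 0 0 0 0 1;0 0 0 0 0 0 1;0 0 0 0 0 0 1;0 0 0 0 0 0 1;0 0 0 0 0 0 1;0 0 0 0 0 0 1;0 0 -0.006 0 0 0 1;0 0 -0.008 0 0 0 1;0 0 -0.008 0 0 0 1;0 0 0 0 0 0 1",
)

```text
time_s: 70.35
tool_pos: [0.6542, 0.0512, 0.0353]
tool_rot: [179.7, -0.1, 159.7]
force: [0.2, 0.4, -0.5]
grip_width: 0.056
```

```bash
python3 to.py .6494 .0210 .033 159.5; python3 shot.py w26; python3 - <<'E'
from h import *
c=dict(np.load("w26.npz"));P=cloud(c,c["hand_eye"])*1000
q=P[(P[...,0]>15)&(P[...,0]<45)&(abs(P[...,1])<35)]
for a,b in((-27,-5),(-40,-33)):
    s=q[(q[:,2]>a)&(q[:,2]<b)]
    if len(s): print(a,b,len(s),"x",np.percentile(s[:,0],[50,98]).round(1),"y",np.percentile(s[:,1],[1,99]).round(1),"zmax",s[:,2].max().round(1))
E
```

```text
t 70.35 pos [0.6542 0.0512 0.0353] rot [ 1.7967e+02 -6.0000e-02  1.5972e+02] F [ 0.2  0.4 -0.5] w 0.056
shift now-frame [-0.0059 -0.03    0.0021] shift goal-frame [-0.0061 -0.03    0.0023] turn [ 0.012 -0.002  0.008]
{'time_s': np.float64(70.35), 'qpos': array([ 28.8305,  34.8591, -47.9829,  91.3087,  27.3231,  66.1491,
        44.484 ]), 'tool_pos': array([0.6542, 0.0512, 0.0353]), 'tool_rot': array([ 1.796701e+02, -5.560000e-02,  1.597165e+02]), 'force': array([ 0.1777,  0.3841, -0.4925]), 'grip_width': np.float64(0.056)}
-27 -5 879 x [32.1 32.6] y [-25.7  29. ] zmax -10.2
-40 -33 1026 x [27.8 29.5] y [-23.6  26.6] zmax -33.0
```

servo_tool(
  moves="-0.002 -0.008 0 0 0 0 1;-0.002 -0.009 0 0 0 0 1;-0.002 -0.008 0 0 0 0 1;-0.001 -0.003 0 0 0 0 1;0 0 0 0 0 0 1;0 0 0 0 0 0 1",
)

```text
time_s: 70.9
tool_pos: [0.6498, 0.0171, 0.0338]
tool_rot: [179.8, -0.1, 159.6]
force: [0.2, -0.2, -0.9]
grip_width: 0.0559
```

```bash
python3 to.py .6502 .0188 .010 159.5
```

```text
t 70.9 pos [0.6498 0.0171 0.0338] rot [ 1.798e+02 -1.300e-01  1.596e+02] F [ 0.2 -0.2 -0.9] w 0.0559
shift now-frame [0.0001 0.0016 0.0238] shift goal-frame [0.0002 0.0017 0.0238] turn [ 0.007 -0.004  0.003]
```

servo_tool(
  moves="0 0.0015 0 0 0 0 1;0 0 0 0 0 0 1;0 0 0.006 0 0 0 1;0 0 0.006 0 0 0 1;0 0 0.006 0 0 0 1;0 0 0.001 0 0 0 1;0 0 0.001 0 0 0 1",
)

```text
time_s: 71.48
tool_pos: [0.6501, 0.0203, 0.0116]
tool_rot: [179.8, -0.2, 159.7]
force: [-4.0, -0.6, 16.7]
grip_width: 0.0557
```

servo_tool(
  moves="0 0 0.001 0 0 0 1;0 0 0.001 0 0 0 1",
)

```text
time_s: 71.65
tool_pos: [0.6501, 0.0203, 0.0117]
tool_rot: [179.8, -0.2, 159.7]
force: [-2.2, -1.3, 5.2]
grip_width: 0.0556
```

Resting on the table. Release, lift, look.

servo_tool(
  moves="0 0 0 0 0 0 -1;0 0 0 0 0 0 -1;0 0 0 0 0 0 -1;0 0 0 0 0 0 -1;0 0 -0.01 0 0 0 -1;0 0 -0.015 0 0 0 -1;0 0 -0.025 0 0 0 -1;0 0 -0.03 0 0 0 -1;0 0 -0.03 0 0 0 -1;0 0 -0.03 0 0 0 -1;0 0 0 0 0 0 -1;0 0 0 0 0 0 -1",
)

```text
time_s: 72.65
tool_pos: [0.6509, 0.0218, 0.1661]
tool_rot: [179.7, -0.0, 159.8]
force: [-0.3, -1.1, -1.0]
grip_width: 0.0872
```

```bash
python3 shot.py w27; python3 model.py w27.npz .649 .021 .045 .02;python3 to.py .6513 .1515 .10 160
```

```text
{'time_s': np.float64(72.65), 'qpos': array([ 33.76  ,  27.8487, -51.559 ,  84.5782,  21.6963,  77.9332,
        50.8362]), 'tool_pos': array([0.6509, 0.0218, 0.1661]), 'tool_rot': array([ 1.796757e+02, -2.000000e-03,  1.598448e+02]), 'force': array([-0.325 , -1.1177, -0.9504]), 'grip_width': np.float64(0.0872)}
all 2612 649.1 22.9 56.0 60.5 69.9 z [38.4 52.1 62.1]
base 327 649.1 22.9 56.0 60.5 69.9 z [30.9 38.7 41. ]
stone 2280 649.1 22.8 52.1 54.8 69.9 z [49.5 52.4 62.2]
t 72.7 pos [0.6516 0.0222 0.1668] rot [1.7963e+02 1.0000e-01 1.5986e+02] F [0.8 0.9 0.5] w 0.0871
shift now-frame [0.0449 0.1209 0.0675] shift goal-frame [0.0445 0.1214 0.0668] turn [ 0.013  0.003 -0.005]
```

servo_tool(
  moves="0.004 0.012 0 0 0 0 1;0.009 0.025 0 0 0 0 1;0.01 0.026 0 0 0 0 1;0.01 0.026 0.005 0 0 0 1;0.006 0.015 0.01 0 0 0 1;0.001 0.005 0.012 0 0 0 1;0 0 0.012 0 0 0 1;0 0 0.01 0 0 0 1;0 0 0 0 0 0 1;0 0 0 0 0 0 1",
)

```text
time_s: 73.53
tool_pos: [0.6465, 0.1436, 0.1068]
tool_rot: [180.0, -0.6, 159.7]
force: [-0.2, -0.0, 0.6]
grip_width: 0.0284
```

```bash
python3 to.py .6513 .1513 .060 160
```

```text
t 73.53 pos [0.6465 0.1436 0.1068] rot [179.99  -0.57 159.74] F [-0.2 -0.   0.6] w 0.0284
shift now-frame [-0.0023  0.0089  0.0468] shift goal-frame [-0.0019  0.0089  0.0468] turn [ 0.    -0.02  -0.009]
```

servo_tool(
  moves="-0.002 0.008 0 0 -0.01 0 1;0 0 0 0 0 0 1;0 0 0.01 0 0 0 1;0 0 0.012 0 0 0 1;0 0 0.01 0 0 0 1;0 0 0 0 0 0 1;0 0 0 0 0 0 1",
)

```text
time_s: 74.12
tool_pos: [0.6537, 0.1451, 0.0719]
tool_rot: [-179.9, -0.1, 159.3]
force: [-0.6, 0.0, 0.4]
grip_width: 0.0005
```

```bash
python3 to.py .6513 .1513 .055 160;python3 shot.py w28; python3 btn.py w28.npz; python3 - <<'E'
from cell import env
from h import *
for n in("scene","top"):
    c=env.read_camera(n);np.savez(f"{n}3.npz",**c)
    cv2.imwrite(f"pics/{n}3.png",cv2.resize(c["img"][...,::-1],None,fx=1.5,fy=1.5))
E
python3 model.py scene3.npz .65 .021 .046 .02
```

```text
t 74.12 pos [0.6537 0.1451 0.0719] rot [-1.7993e+02 -1.2000e-01  1.5926e+02] F [-0.6  0.   0.4] w 0.0005
shift now-frame [0.0044 0.0049 0.0169] shift goal-frame [0.0044 0.005  0.0169] turn [-0.002 -0.004 -0.026]
{'time_s': np.float64(74.1167), 'qpos': array([ 20.564 ,  34.706 , -49.319 ,  87.2426,  27.1715,  70.7863,
        36.4522]), 'tool_pos': array([0.6537, 0.1451, 0.0719]), 'tool_rot': array([-1.799331e+02, -1.208000e-01,  1.592635e+02]), 'force': array([-0.5604,  0.0205,  0.4255]), 'grip_width': np.float64(0.0005)}
w28.npz 886 mean [647.9 153.6  67.8] circ 650.6 152.5 14.6 z [66.7 67.8 68.8]
all 426 652.6 19.6 56.1 60.6 70.3 z [34.9 51.1 62.8]
base 98 659.2 4.2 78.8 41.5 24.6 z [32.1 37.5 42.6]
stone 322 651.3 20.6 51.5 57.5 69.6 z [47.5 52.3 63. ]
```

View pics/scene3.png

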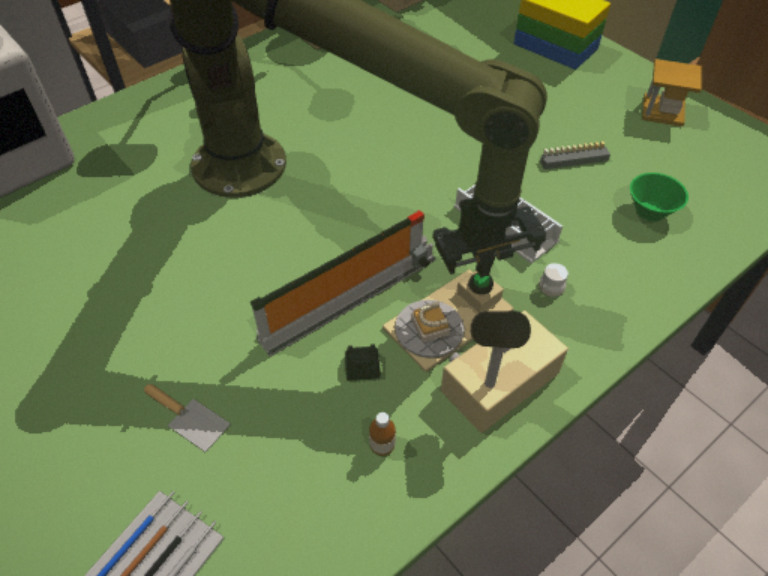

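View pics/w28.png

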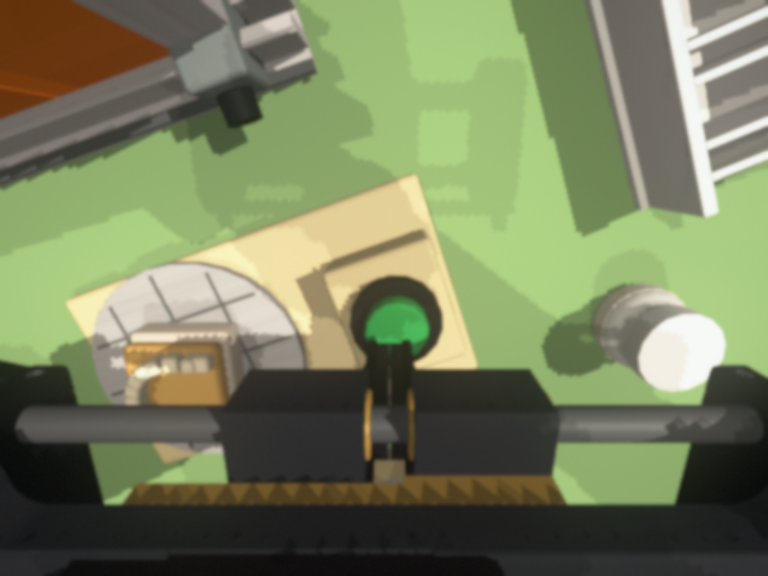

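servo_tool(
  moves="0.004 0.005 0 0 0 0 1;0 0 0 0 0 0 1;0 0 0.006 0 0 0 1;0 0 0.006 0 0 0 1;0 0 0 0 0 0 1",
)

```text
time_s: 74.68
tool_pos: [0.6529, 0.1534, 0.0619]
tool_rot: [179.9, 0.1, 159.3]
force: [-0.3, 0.6, -0.7]
grip_width: 0.0003
```

```bash
python3 to.py .6513 .1513 .048 160
```

```text
t 74.68 pos [0.6529 0.1534 0.0619] rot [1.7991e+02 1.0000e-01 1.5931e+02] F [-0.3  0.6 -0.7] w 0.0003
shift now-frame [ 0.0008 -0.0025  0.0139] shift goal-frame [ 0.0008 -0.0025  0.0139] turn [ 0.003  0.003 -0.024]
```

Within 3 mm of the button's centre; go down in small steps.

servo_tool(
  moves="0 -0.002 0.004 0 0 0 1;0 0 0.004 0 0 0 1;0 0 0.003 0 0 0 1;0 0 0.002 0 0 0 1",
)

```text
time_s: 75.02
tool_pos: [0.6523, 0.1512, 0.0475]
tool_rot: [179.9, 0.1, 159.3]
force: [-1.2, 0.4, 1.9]
grip_width: 0.0001
```

servo_tool(
  moves="0 0 0.002 0 0 0 1;0 0 0.002 0 0 0 1",
)

```text
time_s: 75.18
tool_pos: [0.6523, 0.1512, 0.0436]
tool_rot: [179.9, 0.1, 159.3]
force: [-1.7, -0.2, 4.8]
grip_width: 0.0003
```

servo_tool(
  moves="0 0 0.002 0 0 0 1;0 0 0.002 0 0 0 1",
)

```text
time_s: 75.35
tool_pos: [0.6523, 0.1513, 0.0433]
tool_rot: [-180.0, 0.1, 159.3]
force: [-5.8, -2.8, 13.6]
grip_width: 0.0003
```

servo_tool(
  moves="0 0 0.002 0 0 0 1;0 0 -0.005 0 0 0 1;0 0 -0.02 0 0 0 1;0 0 -0.03 0 0 0 1;0 0 -0.035 0 0 0 1;0 0 -0.035 0 0 0 1;0 0 -0.02 0 0 0 1;0 0 0 0 0 0 1;0 0 0 0 0 0 1;0 0 0 0 0 0 1;0 0 0 0 0 0 1",
)

```text
time_s: 76.27
tool_pos: [0.6511, 0.1508, 0.1922]
tool_rot: [-179.8, 0.1, 159.3]
force: [-0.6, -1.1, 0.0]
grip_width: 0.0006
```

```bash
python3 shot.py w29; python3 btn.py w29.npz; python3 model.py w29.npz .649 .021 .046 .02; python3 - <<'E'
from cell import env
from h import *
for n in("scene","top"):
    c=env.read_camera(n);np.savez(f"{n}4.npz",**c)
    cv2.imwrite(f"pics/{n}4.png",cv2.resize(c["img"][...,::-1],None,fx=1.5,fy=1.5))
E
python3 model.py scene4.npz .65 .021 .046 .02
```

```text
{'time_s': np.float64(76.2667), 'qpos': array([ 21.0677,  29.4607, -52.0636,  79.7099,  23.2202,  81.9267,
        38.7116]), 'tool_pos': array([0.6511, 0.1508, 0.1922]), 'tool_rot': array([-1.798384e+02,  5.990000e-02,  1.592886e+02]), 'force': array([-0.6191, -1.0657,  0.0438]), 'grip_width': np.float64(0.0006)}
w29.npz 324 mean [651.2 155.   68. ] circ 651.5 153.7 12.8 z [66.9 68.  69.1]
all 2253 649.5 23.3 55.6 61.8 70.0 z [36.  51.9 62. ]
base 435 642.7 40.5 80.3 42.0 22.3 z [31.4 38.6 41. ]
stone 1799 649.1 23.7 51.4 54.6 70.0 z [48.8 52.4 62. ]
all 432 652.2 20.1 56.3 61.5 68.4 z [33.8 50.9 62.9]
base 102 657.6 4.0 78.9 41.9 22.3 z [31.1 36.8 42.3]
stone 327 651.2 20.8 53.0 56.3 68.2 z [46.7 52.6 63. ]
```

View pics/scene4.png

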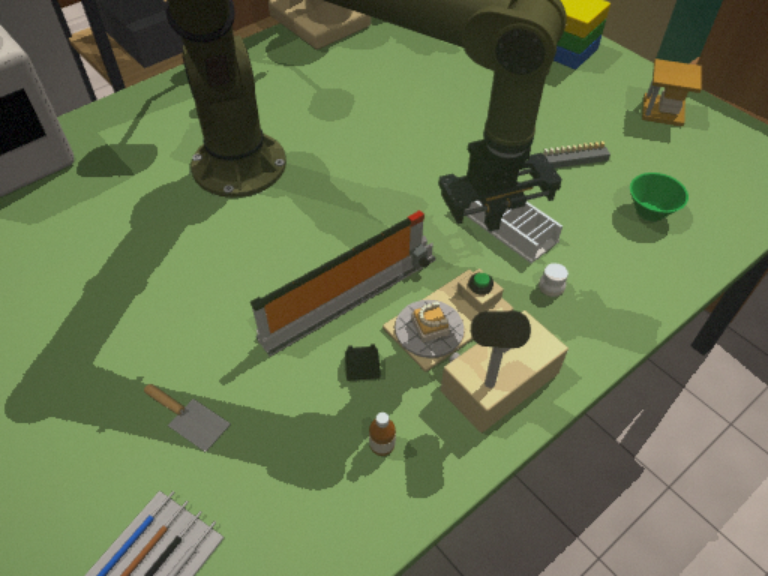

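View pics/top4.png

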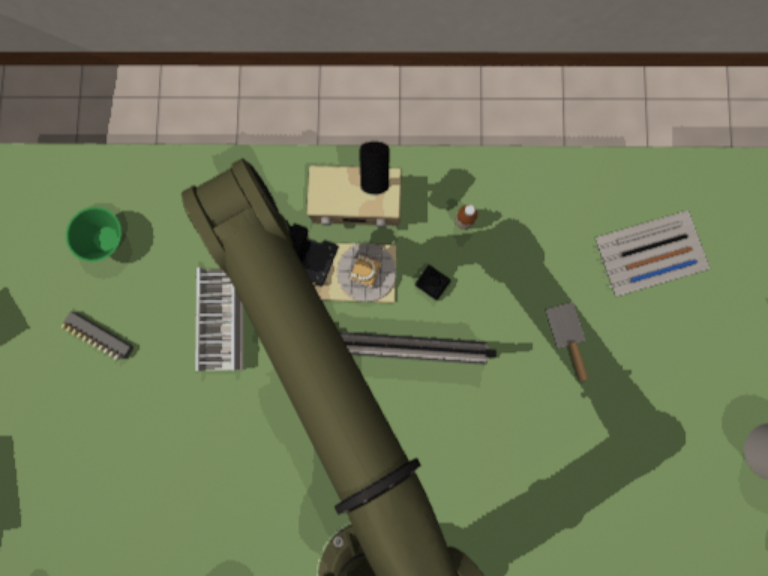

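```bash
python3 -c "
from cell import env
print(env.get_obs()['time_s']);print(env.sign_off())"
```

```text
76.4167
the job is handed in; nothing more can be done
None
```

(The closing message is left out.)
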